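# Make up two soil sampling kits

### The arm

A 6-joint arm with a two-finger parallel gripper is mounted at the origin on a cart in front of the work surface, level with it; the furniture and walls round the work are solid. World frame = base frame: x ahead of the robot, y to its left, z up, the work surface at z = 0. Lengths are in mm, angles in rad, forces in N, time in s.
With the tool pointing down it reaches from about 350 to 875 mm from the base axis. Payload 4.2 kg.
Tool frame: the origin (TCP) lies at the very end of the fingers, on their centre line; the grasp point (between the pads) lies 19 mm behind it (arm.grasp_offset is the distance from the TCP to the grasp point, in mm); z points along the fingers, y is the direction in which the jaws open and shut (so a half turn about z gives the same grasp; the last joint's range is limited). The gripper opens to 85 mm and grips with 20 to 120 N. Pads are 22 mm wide; open, the fingers measure 114 mm over their backs; the gripper's body (76 mm by 85 mm) begins 54 mm behind the grasp point. The pads swing forward as they close: fully open they stand 13 mm farther back than shut.
Start: joints at [1.591, 0.385, 0.008, 0, -1.194, -0.259], TCP at [147.804, 607.251, 231.312] pointing down, gripper open.
Joint ranges: [-3.14, 3.14], [-1.21, 2.06], [-1.07, 1.41], [-3.16, 2.05], [-2.99, -0.16], [-3.1, 3.1]. Speed limits (rad/s): [2.79, 2.79, 3.14, 3.14, 3.14, 3.14].

### API

Orientations are given as a unit quaternion [x, y, z, w].
In Python, from bench import arm gives the robot as it stands.
- The arm moves only by the tool arm_command, never from a script. Its argument "commands" is one flat list of numbers, 4 for each row, row after row: the shift along the tool's x, y, z in m, then the turn about the tool's z in degrees. In form: [tx, ty, tz, roll, tx, ty, tz, roll, ...]. A call has exactly 5 rows; each row shifts and turns the pose as measured when the row begins, along the tool's axes as they then stand; what a row does not reach is not made up. A row lasts 1/10 s, in which the tool goes at most 50 mm and 8.59 degrees, less where a joint would pass 70% of its speed; a pose out of reach is approached as far as the arm can. A call with a gripper value outside its range is refused whole. "jaw" is the opening, from 0 (shut) to 1 (fully open), set as the call begins (left out, the last holds). The fingers move at their own pace and stop on an object; the grip force is fixed at half the most. Time passes only in rows, so rows that do not move let the fingers close, or fill a call up. It gives the time, the measured TCP pose, the force and the opening at its end, in the units of the state.
- arm.read_state(): the state, without advancing time (a new reading comes with each control period).
- arm.get_image(name): name is "side" or "top" or "wrist"; returns the picture (384x512x3 uint8, red, green, blue); there is no depth.
- arm.camera_info(name): a dict with "camera_matrix" (3x3 intrinsics, pixels), "k1" (the pictures are not rectified: a ray, as slopes to the right and down, at radius r is drawn at 1 + k1 r^2 times it, then the intrinsics apply), "world_from_camera" (4x4, takes a point from camera to world coordinates). Camera axes: x right, y down, z forward; pixel columns grow to the right and rows downward; lengths in mm; the calibration is good to about 2 mm. A picture is of the moment at which its call begins: read the wrist's pose just before it. camera_info takes no time and is no camera call; for the wrist camera it gives the pose at the moment of the call.
- arm.job_done(): hands the job in, once; it reports no verdict.
Trained networks look in the newest picture that a camera, given by its name, has taken for a name from the list of things; names that differ only in an ending like _2 or _b are one class to them, and where a whole thing is asked for, a point or a joint stands for the part that bears it (a point fixed in the world has none). Each returns a list of dicts, best first, with "confidence" (0 to 1); they miss things now and then, are a little off and sometimes report something else, mostly with a low value. They report only what shows in the picture. A call takes as long as a camera call.
- arm.regions_of(camera, target): "mask" (384x512 bool, what is visible of it).
- arm.place_of(camera, target): "centre" ([x, y, z] in mm, in the coordinates of the camera as it stood for that picture, good to about 4 mm: a listed point, or the origin of a listed thing).
The state is a dict: "clock": time; "joints": joint angles; "joint_vel": joint speeds; "joint_efforts": joint torques, N m; "position": TCP position; "ee_rot": TCP orientation; "contact_force": force on the tool from outside, world axes, zero at the start; "wrist_torque": the same for the moment, N m; "gripper_width": finger opening in mm.
Only numpy, scipy, OpenCV 4.12 (cv2) and the standard library are available. Lean on these libraries where they do the work, as an engineer would, in place of code of your own. Each camera call takes 0.05 s, during which the arm holds its last target.

### The job

Make up the two sampling kits from the stock standing on the worktop: the green tray gets the red-lidded jar and the black-topped dropper bottle, the yellow tray gets the blue-lidded jar and the red-topped dropper bottle, each jar standing in its tray's large well and each dropper bottle in the small well. Set everything down upright without dropping or tipping it, and leave the white-lidded jar and the crucible standing where they are.

Things in the scene. Friction and masses are not known exactly. Their poses are not given: they have to be found in the camera images.
- red_jar: Pale sample jar with a red screw lid, round, 56 mm across, 76 mm high; nearly straight-sided, the lid is the top 14 mm. Origin at the centre of its underside, z up. 120 g nominal (may vary by a third either way).
- blue_jar: Brown sample jar with a blue screw lid, round, 56 mm across, 73 mm high; nearly straight-sided, the lid is the top 14 mm. Origin at the centre of its underside, z up. 120 g nominal (may vary by a third either way).
- black_vial: Small amber-brown dropper bottle with a black top, round, 27 mm across up to 57 mm height, then a cap 20 mm across up to 71 mm and a 12 mm wide dropper tip, 89 mm high in all. Origin at the centre of its underside, z up. 40 g nominal (may vary by a third either way).
- red_vial: Small pale dropper bottle with a red top, round, 29 mm across up to 57 mm height, then a cap 22 mm across up to 71 mm and a 13 mm wide dropper tip, 89 mm high in all. Origin at the centre of its underside, z up. 40 g nominal (may vary by a third either way).
- green_tray: Green kit tray, fixed to the worktop, 128 x 80 mm and 20 mm high, walls 4 mm thick. Origin at the centre of its underside, z up, x along its length. It has two wells with dark floors 4 mm above the worktop, both 16 mm deep: a large square one, 72 x 72 mm, centred at x = -24 mm, y = 0, and a small square one, 44 x 44 mm, centred at x = +38 mm, y = 0.
- yellow_tray: Yellow kit tray, fixed to the worktop, 128 x 80 mm and 20 mm high, walls 4 mm thick. Origin at the centre of its underside, z up, x along its length. It has two wells with dark floors 4 mm above the worktop, both 16 mm deep: a large square one, 72 x 72 mm, centred at x = -24 mm, y = 0, and a small square one, 44 x 44 mm, centred at x = +38 mm, y = 0.
- white_jar: Sample jar with a white screw lid, 56 mm across, 76 mm high, loose; not part of either kit. Origin at the centre of its underside, z up.
- crucible: White porcelain crucible with lid, 45 mm across, 49 mm high, loose; not part of either kit. Origin at the centre of its underside, z up.
- dissecting_microscope: Black dissecting microscope, a fixed obstacle at the left end of the work, origin at the centre of its foot: round base 130 mm across, its eyepieces 390 mm above the worktop; it fills about 110 mm all round its origin. Pass over it with the gripper well above its top, or keep clear.

How it is judged:
By the outcome, as a careful person would: the job done as asked, in the order asked, and still so for the second after the job is handed in, with the robot touching nothing.
It also fails if it takes over 99 s, if anything falls off the work surface, if the arm or the gripper's body presses on something with over 40 N, if the wrist force passes 120 N, or if a joint passes its speed limit or range.

## Working session

There is one attempt and no reset: what is moved stays moved. The work goes in short steps, Python scripts to look and compute and a tool call to move; the robot and the scene stay as the last step left them, time stands still between calls to the robot, and variables do not carry over. Pictures are saved under pics/ and viewed, and the job is handed in when it is done.

Besides the shell and the picture viewer there is one more tool, called after "Call:" as name(argument=value, ...) on one line, values as JSON. arm_command: Moves the arm, as the interface text tells. Its arguments: {"type":"object","properties":{"commands":{"type":"array"},"jaw":{"type":"number"}},"required":["commands"]}

```bash
mkdir -p pics; ls; cat > h.py <<'E'
from bench import arm
import numpy as np, cv2
def snap(c,n):
    im=arm.get_image(c); cv2.imwrite(f'pics/{n}.png',im[:,:,::-1]); return im
def w(c,p,T=None):
    T=np.array(arm.camera_info(c)['world_from_camera']) if T is None else T
    return (T@np.r_[p,1])[:3]
E
python3 - <<'E'
from h import *
print(arm.read_state())
for c in ['side','top','wrist']:
    snap(c,c+'0'); i=arm.camera_info(c); print(c,i)
for c in ['top','side']:
    for t in 'red_jar blue_jar black_vial red_vial green_tray yellow_tray white_jar crucible dissecting_microscope'.split():
        r=arm.place_of(c,t); print(c,t,[(round(q['confidence'],2),w(c,q['centre']).round(0)) for q in r[:3]])
print(arm.read_state()['clock'])
E
```

```text
pics
{'clock': 0.0, 'joints': array([ 1.59060295e+00,  3.85532909e-01,  6.60988565e-03, -4.81073384e-04,
       -1.19399272e+00, -2.58580426e-01]), 'joint_vel': array([-0.00024785, -0.00074935,  0.00058416,  0.00151055, -0.00032556,
       -0.00097533]), 'joint_efforts': array([ 8.70596523e-05, -3.92287731e+01,  1.88398987e+01,  4.18597698e+00,
       -4.71895168e-03, -4.44859722e-06]), 'position': array([147.67997144, 606.6958177 , 230.2322782 ]), 'ee_rot': array([ 9.92870689e-01, -1.19191537e-01, -7.43770832e-05,  1.08047768e-03]), 'contact_force': array([-0.42970672,  0.07962822,  0.24940159]), 'wrist_torque': array([ 0.05505249, -0.01149759,  0.02352732]), 'gripper_width': 85.43625389682437}
side {'camera_matrix': array([[428.21419367,   0.        , 254.12220774],
       [  0.        , 428.21419367, 187.5211442 ],
       [  0.        ,   0.        ,   1.        ]]), 'k1': -0.10955029588847784, 'world_from_camera': array([[ 9.44199430e-01, -1.87288432e-01,  2.70943685e-01,
         3.06451177e+02],
       [-3.29312536e-01, -5.52719980e-01,  7.65541558e-01,
        -9.17531448e+02]
[... 1716 characters left out ...]
))]
top crucible [(0.63, array([ 449., -507.,   -1.]))]
top dissecting_microscope [(0.73, array([ 454., -509.,   -4.])), (0.69, array([ 436., -379.,    2.]))]
side red_jar [(0.73, array([ 547., -199.,   -4.]))]
side blue_jar [(0.68, array([ 541., -389.,   -6.])), (0.68, array([ 634., -204.,   -4.]))]
side black_vial [(0.64, array([ 529., -485.,   -3.]))]
side red_vial [(0.82, array([ 637., -205.,   -3.])), (0.33, array([ 557., -279.,   -3.]))]
side green_tray [(0.85, array([ 437., -230.,   -2.]))]
side yellow_tray [(0.94, array([ 436., -387.,   -1.]))]
side white_jar [(0.62, array([ 555., -280.,   -3.]))]
side crucible [(0.83, array([ 451., -513.,   -2.]))]
side dissecting_microscope []
1.05
```

The top view shows the red lid at (214,183), white lid (253,180), blue lid (298,184), black vial (339,191), red vial (219,143), green tray (230,229) with its small well on the left, and yellow tray (296,231) with its small well on the right. The microscope stands at about (150,195), and a tall stand rod at (265,108). Next I refine the positions with masks.

```bash
cat >> h.py <<'E'
def unproj(c,uv,z,T=None):
    i=arm.camera_info(c); K=np.array(i['camera_matrix']); T=np.array(i['world_from_camera']) if T is None else T
    d=(np.array(uv,float)-K[:2,2])/[K[0,0],K[1,1]]; s=d.copy()
    for _ in range(20): s=d/(1+i['k1']*(s@s))
    r=T[:3,:3]@np.r_[s,1]; o=T[:3,3]; return (o+r*(z-o[2])/r[2])[:2]
E
python3 - <<'E'
from h import *
im=cv2.imread('pics/top0.png').astype(int); b,g,r=im[...,0],im[...,1],im[...,2]
def cen(m,box):
    u0,v0,u1,v1=box; mm=np.zeros_like(m); mm[v0:v1,u0:u1]=m[v0:v1,u0:u1]
    v,u=np.nonzero(mm); return (u.mean(),v.mean()),len(u)
red=(r>120)&(g<80); blue=(b>100)&(r<80)
for n,m,box,z in [('redjar',red,(195,165,235,200),74),('redvial',red,(210,130,228,150),80),('bluejar',blue,(280,165,318,205),70),('whitejar',(r>195)&(g>195),(238,163,269,197),74)]:
    c,k=cen(m,box); print(n,np.round(c,1),k,unproj('top',c,z).round(1))
from h import *
for t in ['green_tray','yellow_tray']:
    rg=arm.regions_of('top',t)[0]; m=rg['mask']; v,u=np.nonzero(m); print(t,rg['confidence'],m.sum(),u.min(),u.max(),v.min(),v.max())
    gy=im.max(axis=2); mm=cv2.morphologyEx(m.astype(np.uint8),cv2.MORPH_CLOSE,np.ones((35,35)))
    rect=cv2.minAreaRect(np.argwhere(mm)[:,::-1].astype(np.float32)); P=np.array([unproj('top',p,18) for p in cv2.boxPoints(rect)]); print('rim',P.round(1).tolist(),P.mean(0).round(1))
    n,l,st,ce=cv2.connectedComponentsWithStats(((gy<60)&(mm>0)).astype(np.uint8))
    for k in range(1,n):
        if st[k,4]>100: print('  well',st[k],ce[k].round(1),unproj('top',ce[k],4).round(1))
print('rod',unproj('top',(265,108),15),'slab',[unproj('top',p,10).round(0) for p in [(238,87),(288,80),(298,160),(247,165)]])
print('microscope base',unproj('top',(150,195),10))
cv2.imwrite('pics/topz.png',cv2.resize(im[120:260,190:370].astype(np.uint8),None,fx=4,fy=4,interpolation=cv2.INTER_CUBIC))
E
```

```text
redjar [214.1 182.4] 473 [ 541.4 -195.6]
redvial [216.6 139.5] 17 [ 635.9 -200.8]
bluejar [298.5 183.7] 472 [ 539.5 -382.3]
whitejar [251.6 177.6] 451 [ 552.3 -278.4]
green_tray 0.88 1943 202 258 209 247
rim [[477.1, -160.4], [485.7, -289.2], [401.9, -294.8], [393.5, -166.7]] [ 439.5 -227.8]
  well [224 213  33  32 919] [239.8 228.1] [ 439.7 -250.6]
  well [204 221  19  19 335] [213.1 229.5] [ 436.2 -187.8]
yellow_tray 0.81 1906 267 324 212 248
rim [[398.9, -313.9], [478.7, -318.5], [471.6, -447.8], [391.8, -442.5]] [ 435.2 -380.7]
  well [270 215  31  32 901] [285.  230.2] [ 435.3 -356.9]
  well [303 223  19  19 322] [311.7 231.9] [ 431.6 -419.5]
rod [ 724.27938907 -308.95194943] slab [array([ 777., -244.]), array([ 794., -364.]), array([ 601., -387.]), array([ 588., -267.])]
microscope base [516.60736477 -38.99442422]
```

```bash
cat >> h.py <<'E'
from scipy.spatial.transform import Rotation as Rn
def st():
    s=arm.read_state(); R=Rn.from_quat(s['ee_rot']).as_matrix()
    print('t',round(s['clock'],2),'p',s['position'].round(1),'psi',np.degrees(np.arctan2(R[1,0],R[0,0])).round(1),'tilt',np.degrees(np.arccos(-R[2,2])).round(2),'F',s['contact_force'].round(1),'w',round(s['gripper_width'],1),'j',s['joints'].round(2))
    return s['position'],R
def plan(*wps,step=48.,p=None,psi=None):
    """wps: (x,y,z,psi) world; prints rows; linear segments"""
    p0,R=st(); psi0=np.degrees(np.arctan2(R[1,0],R[0,0]))
    p=np.array(p0 if p is None else p,float); psi=psi0 if psi is None else psi
    rows=[]
    for wp in wps:
        q=np.array(wp[:3],float); a=wp[3] if len(wp)>3 else psi; s=wp[4] if len(wp)>4 else step
        d=q-p; da=(a-psi+180)%360-180
        n=max(1,int(np.ceil(max(np.linalg.norm(d)/s-.02,abs(da)/8.5-.05))))
        for k in range(n):
            t=np.radians(psi); dd=d/n
            rows.append([dd[0]*np.cos(t)+dd[1]*np.sin(t),dd[0]*np.sin(t)-dd[1]*np.cos(t),-dd[2],-da/n]); psi+=da/n
        p=q; psi=a
    while len(rows)%5: rows.append([0,0,0,0])
    for i in range(0,len(rows),5): print([ (round(float(v)/1000,3) if j<3 else round(float(v),1))+0.0 for r in rows[i:i+5] for j,v in enumerate(r)])
E
python3 -c "
from h import *
plan((180,560,480,-64),(480,100,480,-90),(541,-196,300,-90))"
```

```text
t 1.15 p [147.8 607.3 231.3] psi -13.7 tilt 0.0 F [ 0.3  0.2 -0.6] w 85.4 j [ 1.59  0.38  0.01 -0.   -1.19 -0.26]
[0.007, 0.006, -0.041, 8.4, 0.008, 0.005, -0.041, 8.4, 0.009, 0.004, -0.041, 8.4, 0.009, 0.003, -0.041, 8.4, 0.009, 0.001, -0.041, 8.4]
[0.01, 0.0, -0.041, 8.4, 0.045, -0.006, 0.0, 2.2, 0.045, -0.007, 0.0, 2.2, 0.045, -0.009, 0.0, 2.2, 0.044, -0.011, 0.0, 2.2]
[0.044, -0.012, 0.0, 2.2, 0.044, -0.014, 0.0, 2.2, 0.043, -0.016, 0.0, 2.2, 0.042, -0.017, 0.0, 2.2, 0.042, -0.019, 0.0, 2.2]
[0.041, -0.02, 0.0, 2.2, 0.04, -0.022, 0.0, 2.2, 0.039, -0.024, 0.0, 2.2, 0.037, -0.008, 0.022, 0.0, 0.037, -0.008, 0.022, 0.0]
[0.037, -0.008, 0.022, 0.0, 0.037, -0.008, 0.022, 0.0, 0.037, -0.008, 0.022, 0.0, 0.037, -0.008, 0.022, 0.0, 0.037, -0.008, 0.022, 0.0]
[0.037, -0.008, 0.022, 0.0, 0.0, 0.0, 0.0, 0.0, 0.0, 0.0, 0.0, 0.0, 0.0, 0.0, 0.0, 0.0, 0.0, 0.0, 0.0, 0.0]
```

Call:
arm_command(commands=[0.007,0.006,-0.041,8.4,0.008,0.005,-0.041,8.4,0.009,0.004,-0.041,8.4,0.009,0.003,-0.041,8.4,0.009,0.001,-0.041,8.4], jaw=1)

```text
clock: 1.65
position: [174.4, 566.1, 434.8]
ee_rot: [0.88, -0.475, 0.003, 0.009]
contact_force: [0.4, 1.0, 0.7]
gripper_width: 85.5
```

```bash
python3 -c "
from h import *
plan((180,560,490,-66),(480,100,490,-90),(541,-196,490,-90))"
```

```text
t 1.65 p [174.4 566.1 434.8] psi -56.8 tilt 1.07 F [0.4 1.  0.7] w 85.5 j [ 1.54  0.28  0.35 -0.   -1.66 -0.96]
[0.004, -0.001, -0.028, 4.6, 0.004, -0.001, -0.028, 4.6, 0.045, -0.007, 0.0, 2.0, 0.045, -0.009, 0.0, 2.0, 0.045, -0.01, 0.0, 2.0]
[0.044, -0.012, 0.0, 2.0, 0.044, -0.013, 0.0, 2.0, 0.043, -0.015, 0.0, 2.0, 0.043, -0.016, 0.0, 2.0, 0.042, -0.018, 0.0, 2.0]
[0.041, -0.019, 0.0, 2.0, 0.041, -0.021, 0.0, 2.0, 0.04, -0.022, 0.0, 2.0, 0.039, -0.024, 0.0, 2.0, 0.042, -0.009, 0.0, 0.0]
[0.042, -0.009, 0.0, 0.0, 0.042, -0.009, 0.0, 0.0, 0.042, -0.009, 0.0, 0.0, 0.042, -0.009, 0.0, 0.0, 0.042, -0.009, 0.0, 0.0]
[0.042, -0.009, 0.0, 0.0, 0.0, 0.0, 0.0, 0.0, 0.0, 0.0, 0.0, 0.0, 0.0, 0.0, 0.0, 0.0, 0.0, 0.0, 0.0, 0.0]
```

Call:
arm_command(commands=[0.004,-0.001,-0.028,4.6,0.004,-0.001,-0.028,4.6,0.045,-0.007,0.0,2.0,0.045,-0.009,0.0,2.0,0.045,-0.01,0.0,2.0])

```text
clock: 2.15
position: [255.0, 445.8, 500.2]
ee_rot: [0.807, -0.591, 0.002, 0.002]
contact_force: [0.6, 0.1, -0.5]
gripper_width: 85.5
```

Call:
arm_command(commands=[0.044,-0.012,0.0,2.0,0.044,-0.013,0.0,2.0,0.043,-0.015,0.0,2.0,0.043,-0.016,0.0,2.0,0.042,-0.018,0.0,2.0])

```text
clock: 2.65
position: [379.7, 243.4, 502.9]
ee_rot: [0.751, -0.661, 0.002, -0.0]
contact_force: [0.7, 0.5, -0.0]
gripper_width: 85.4
```

```bash
python3 -c "
from h import *
plan((480,100,500,-90),(541,-196,500,-90))"
```

```text
t 2.65 p [379.7 243.4 502.9] psi -82.7 tilt 0.19 F [ 0.7  0.5 -0. ] w 85.4 j [ 0.93  0.01  0.19  0.   -1.75 -0.81]
[0.039, -0.02, 0.001, 1.8, 0.038, -0.022, 0.001, 1.8, 0.037, -0.023, 0.001, 1.8, 0.037, -0.024, 0.001, 1.8, 0.042, -0.009, 0.0, 0.0]
[0.042, -0.009, 0.0, 0.0, 0.042, -0.009, 0.0, 0.0, 0.042, -0.009, 0.0, 0.0, 0.042, -0.009, 0.0, 0.0, 0.042, -0.009, 0.0, 0.0]
[0.042, -0.009, 0.0, 0.0, 0.0, 0.0, 0.0, 0.0, 0.0, 0.0, 0.0, 0.0, 0.0, 0.0, 0.0, 0.0, 0.0, 0.0, 0.0, 0.0]
```

Call:
arm_command(commands=[0.039,-0.02,0.0,1.8,0.038,-0.022,0.0,1.8,0.037,-0.023,0.0,1.8,0.037,-0.024,0.0,1.8,0.042,-0.009,0.0,0.0])

```text
clock: 3.15
position: [492.5, 48.6, 504.1]
ee_rot: [-0.706, 0.708, -0.001, 0.002]
contact_force: [0.4, 0.5, -1.0]
gripper_width: 85.6
```

Call:
arm_command(commands=[0.044,-0.009,0.0,0.0,0.044,-0.009,0.0,0.0,0.044,-0.009,0.0,0.0,0.044,-0.009,0.0,0.0,0.044,-0.009,0.0,0.0])

```text
clock: 3.65
position: [537.2, -181.0, 504.6]
ee_rot: [-0.706, 0.708, -0.002, 0.003]
contact_force: [1.0, 0.1, 0.5]
gripper_width: 85.0
```

```bash
python3 -c "
from h import *
plan((541,-196,440,-90),(541,-196,150,-90))
"
```

```text
t 3.65 p [ 537.2 -181.   504.6] psi -90.1 tilt 0.41 F [1.  0.1 0.5] w 85.0 j [-0.04  0.23  0.45 -0.   -1.78  0.04]
[0.007, -0.002, 0.032, -0.1, 0.007, -0.002, 0.032, -0.1, 0.0, 0.0, 0.041, 0.0, 0.0, 0.0, 0.041, 0.0, 0.0, 0.0, 0.041, 0.0]
[0.0, 0.0, 0.041, 0.0, 0.0, 0.0, 0.041, 0.0, 0.0, 0.0, 0.041, 0.0, 0.0, 0.0, 0.041, 0.0, 0.0, 0.0, 0.0, 0.0]
```

```bash
python3 -c "
from h import *
snap('side','side1');snap('top','top1');snap('wrist','wrist1')
for uv in [(97,228),(70,215)]: print(unproj('top',uv,380),unproj('top',uv,330))
for t in ['dissecting_microscope','red_jar']:
    for c in ['wrist','side']: print(c,t,[(round(q['confidence'],2),w(c,q['centre']).round(0)) for q in arm.place_of(c,t)[:3]])
"
```

```text
[445.60937229 -50.40859034] [444.6783658  -32.27946346]
[464.80796918  -9.258156  ] [465.35188972  12.03234191]
wrist dissecting_microscope []
side dissecting_microscope []
wrist red_jar [(0.7, array([ 538., -195.,    2.]))]
side red_jar [(0.84, array([ 546., -196.,   -2.]))]
```

```bash
python3 -c "
import numpy as np
from scipy.optimize import least_squares
J=np.array([[1.591,.3855,.0066,0,-1.194,-.259],[1.54,.28,.35,0,-1.66,-.96],[.93,.01,.19,0,-1.75,-.81],[-.04,.23,.45,0,-1.78,.04]])
P=np.array([[147.8,607.3,231.3],[174.4,566.1,434.8],[379.7,243.4,502.9],[537.2,-181,504.6]])
def f(q,L):
    d1,a2,a3,off,h=L[:5]; a1=L[5]
    pit=q[1]-q[2] # downward
    rho=a1+a2*np.sin(q[1])+a3*np.cos(pit0(q)); z=d1+a2*np.cos(q[1])-a3*np.sin(pit0(q))-h
    c,s=np.cos(q[0]),np.sin(q[0]); return np.array([rho*c+off*s,rho*s-off*c,z])
for name,pit0 in [('coupled q2-q3',lambda q:q[1]-q[2]),('j5',lambda q:np.pi/2+q[4])]:
    r=least_squares(lambda L:np.concatenate([f(q,L)-p for q,p in zip(J,P)]+[[ (L[5])*.05,(L[0]-200)*.01]]),[200,410,430,150,350,0]); print(name,r.x.round(0),r.fun.round(1))
"; sed -n 1,3p h.py
```

```text
coupled q2-q3 [200. 556. 419. 159. 329.   4.] [-1.2 -1.3  0.2  2.1  4.9  0.4  0.   0.1 -0.3 -3.8  0.7 -0.2  0.2  0. ]
j5 [200. 557. 423. 159. 331.   1.] [-1.2 -1.2 -1.3  2.   4.2  7.6 -0.1 -0.1 -1.2 -3.   0.7 -5.1  0.   0. ]
from bench import arm
import numpy as np, cv2
def snap(c,n):
```

```bash
python3 -c "
import cv2
im=cv2.imread('pics/side0.png'); cv2.imwrite('pics/s0z.png',cv2.resize(im[0:220,100:340],None,fx=3,fy=2.7))"
```

```text
(no output)
```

Kinematics fit: the wrist carries a lateral offset of about 160 mm, so the forearm hangs left of the tool. Low over the red jar, that puts it close to the microscope. I'll do the far side first and measure the forearm there.

```bash
python3 -c "
from h import *
plan((541,-250,480,-90),(540,-382,250,-90))
"
```

```text
t 4.0 p [ 537.1 -178.1  504.9] psi -90.1 tilt 0.43 F [ 0.4 -0.6 -0.3] w 85.2 j [-0.03  0.23  0.45 -0.   -1.78  0.03]
[0.036, -0.002, 0.012, 0.0, 0.036, -0.002, 0.012, 0.0, 0.022, 0.0, 0.038, 0.0, 0.022, 0.0, 0.038, 0.0, 0.022, 0.0, 0.038, 0.0]
[0.022, 0.0, 0.038, 0.0, 0.022, 0.0, 0.038, 0.0, 0.022, 0.0, 0.038, 0.0, 0.0, 0.0, 0.0, 0.0, 0.0, 0.0, 0.0, 0.0]
```

Call:
arm_command(commands=[0.036,-0.002,0.012,0.0,0.036,-0.002,0.012,0.0,0.022,0.0,0.038,0.0,0.022,0.0,0.038,0.0,0.022,0.0,0.038,0.0])

```text
clock: 4.5
position: [547.6, -311.1, 374.8]
ee_rot: [0.713, -0.701, 0.013, -0.009]
contact_force: [0.6, -0.6, 1.0]
gripper_width: 85.0
```

Call:
arm_command(commands=[0.022,0.0,0.038,0.0,0.022,0.0,0.038,0.0,0.022,0.0,0.038,0.0,0.0,0.0,0.0,0.0,0.0,0.0,0.0,0.0])

```text
clock: 5.0
position: [552.8, -373.0, 254.3]
ee_rot: [0.717, -0.697, 0.01, -0.009]
contact_force: [0.6, 0.3, 1.3]
gripper_width: 85.9
```

```bash
python3 -c "
from h import *
st();snap('side','side2');snap('top','top2');snap('wrist','wrist2')
for t in ['blue_jar']:
    for c in ['wrist']: print(c,t,[(round(q['confidence'],2),w(c,q['centre']).round(0)) for q in arm.place_of(c,t)[:3]])
plan((540,-382,120,-90),(540,-382,46,-90,25))
"
```

```text
t 5.0 p [ 552.8 -373.   254.3] psi -88.4 tilt 1.53 F [0.6 0.3 1.3] w 85.9 j [-0.36  0.43  0.14 -0.01 -1.26  0.39]
wrist blue_jar [(0.73, array([ 540., -383.,   -0.]))]
t 5.2 p [ 553.1 -373.   255.6] psi -88.4 tilt 1.69 F [-0.5 -0.6  0.4] w 85.3 j [-0.36  0.43  0.14 -0.01 -1.26  0.39]
[0.003, 0.004, 0.045, 0.5, 0.003, 0.004, 0.045, 0.5, 0.003, 0.004, 0.045, 0.5, 0.0, 0.0, 0.025, 0.0, 0.0, 0.0, 0.025, 0.0]
[0.0, 0.0, 0.025, 0.0, 0.0, 0.0, 0.0, 0.0, 0.0, 0.0, 0.0, 0.0, 0.0, 0.0, 0.0, 0.0, 0.0, 0.0, 0.0, 0.0]
```

```bash
cat >> h.py <<'E'
def proj(c,P,T=None):
    i=arm.camera_info(c); K=np.array(i['camera_matrix']); T=np.array(i['world_from_camera'])
    p=(np.linalg.inv(T)@np.c_[np.atleast_2d(P),np.ones(len(np.atleast_2d(P)))].T)[:3]; s=p[:2]/p[2]; s=s*(1+i['k1']*(s**2).sum(0)); return (K[:2,:2]@s).T+K[:2,2]
E
python3 - <<'E'
from h import *
im=cv2.imread('pics/side0.png'); z=3
im=cv2.resize(im[0:200,130:330],None,fx=z,fy=z,interpolation=cv2.INTER_CUBIC)
# tube axis at red jar grasp
for name,P,col in [('red jar',[[541,-196,335],[551,-35,335],[553,10,335]],(0,0,255)),('lower',[[541,-196,295],[551,-35,295],[553,10,295]],(255,0,255)),('g',[[515,-39,k] for k in range(0,400,50)],(255,255,0)),('c',[[515+65*np.cos(a),-39+65*np.sin(a),8] for a in np.linspace(0,6.28,30)],(0,255,0)),('c',[[515+110*np.cos(a),-39+110*np.sin(a),390] for a in np.linspace(0,6.28,30)],(0,255,255))]:
    q=((proj('side',P)-[130,0])*z).astype(int); cv2.polylines(im,[q],False,col,1)
    for a in q: cv2.circle(im,tuple(int(v) for v in a),2,col,-1)
cv2.imwrite('pics/mic.png',im)
im=cv2.imread('pics/top0.png'); im=cv2.resize(im[130:270,20:240],None,fx=z,fy=z,interpolation=cv2.INTER_CUBIC)
for P,col in [([[515+65*np.cos(a),-39+65*np.sin(a),8] for a in np.linspace(0,6.28,30)],(0,255,0)),([[541-42,-150,300],[551-42,10,300],[551+42,10,300],[541+42,-150,300]],(255,0,255))]:
    q=((proj('top',P)-[20,130])*z).astype(int); cv2.polylines(im,[q],True,col,1)
cv2.imwrite('pics/mic2.png',im)
E
python3 - <<'E'
from h import *
p,R=st(); print('tool z',R[:,2].round(3))
for h in range(260,460,20):
    A=p-R[:,2]*h; 
    a=-.36; W=np.array([639*np.cos(a),639*np.sin(a),p[2]+h]); W2=A+160*np.array([-np.sin(a),np.cos(a),0]); E=np.array([236*np.cos(a),236*np.sin(a),p[2]+h-385+505])
    print(h,A.round(0),'axis',proj('top',A).round(0)[0],'W',W.round(0),proj('top',W)[0].round(0),'E',proj('top',E)[0].round(0))
E
python3 -c "
import cv2
im=cv2.imread('pics/top2.png'); cv2.imwrite('pics/t2z.png',cv2.resize(im[20:384,0:400],None,fx=2,fy=1.6))"
```

```text
t 5.2 p [ 553.1 -373.   255.6] psi -88.4 tilt 1.69 F [-0.5 -0.6  0.4] w 85.3 j [-0.36  0.43  0.14 -0.01 -1.26  0.39]
tool z [ 0.029 -0.001 -1.   ]
260 [ 545. -373.  516.] axis [327. 147.] W [ 598. -225.  516.] [205. 104.] E [ 22. 490.]
280 [ 545. -373.  536.] axis [330. 145.] W [ 598. -225.  536.] [203.  99.] E [  9. 505.]
300 [ 544. -373.  556.] axis [333. 142.] W [ 598. -225.  556.] [201.  94.] E [ -5. 521.]
320 [ 544. -373.  576.] axis [337. 139.] W [ 598. -225.  576.] [198.  89.] E [-21. 540.]
340 [ 543. -372.  595.] axis [340. 136.] W [ 598. -225.  596.] [196.  83.] E [-39. 561.]
360 [ 542. -372.  615.] axis [344. 133.] W [ 598. -225.  616.] [193.  76.] E [-59. 584.]
380 [ 542. -372.  635.] axis [349. 129.] W [ 598. -225.  636.] [190.  69.] E [-82. 611.]
400 [ 541. -372.  655.] axis [354. 125.] W [ 598. -225.  656.] [186.  61.] E [-109.  642.]
420 [ 541. -372.  675.] axis [359. 121.] W [ 598. -225.  676.] [183.  53.] E [-141.  678.]
440 [ 540. -372.  695.] axis [365. 115.] W [ 598. -225.  696.] [179.  43.] E [-178.  721.]
```

```bash
python3 - <<'E'
from h import *
for uv in [(97,226),(70,214)]:
    for z in (330,350,370,390): x,y=unproj('top',uv,z); print(uv,z,round(x),round(y),proj('side',[x,y,z])[0].round(0))
# jar check
print(proj('side',[541,-196,76]),proj('side',[515,-39,0]))
im=cv2.imread('pics/wrist1.png'); cv2.imwrite('pics/w1z.png',cv2.resize(im[160:370,190:400],None,fx=3,fy=2.8,interpolation=cv2.INTER_CUBIC))
E
```

```text
(97, 226) 330 448 -32 [174.   8.]
(97, 226) 350 448 -39 [174.  -1.]
(97, 226) 370 448 -47 [174. -11.]
(97, 226) 390 449 -54 [174. -22.]
(70, 214) 330 467 12 [179.   3.]
(70, 214) 350 467 4 [179.  -6.]
(70, 214) 370 466 -5 [179. -16.]
(70, 214) 390 466 -13 [179. -25.]
[[244.86066723 149.95586965]] [[214.62289619 147.36897113]]
```

```bash
python3 - <<'E'
from h import *
s=arm.read_state(); Rc=Rn.from_quat(s['ee_rot']).as_matrix(); Tt=np.eye(4);Tt[:3,:3]=Rc;Tt[:3,3]=s['position']
X=np.linalg.inv(Tt)@np.array(arm.camera_info('wrist')['world_from_camera']); print(X.round(3))
T1=np.eye(4);T1[:3,:3]=Rn.from_quat([-.706,.708,-.002,.003]).as_matrix();T1[:3,3]=[537.1,-178.1,504.9]
Tw=T1@X
def px(zx,zy): return (190+zx/3,160+zy/2.8)
print('jar',[unproj('wrist',(259,146),76,Tw)])
for n,z,uvt in [('eyeR',(490,465),(97,226))]:
    for h in (300,320,340,360,380,400): print(n,h,unproj('wrist',px(*z),h,Tw).round(0),unproj('top',uvt,h).round(0))
# head corners
for n,z in [('head near corner',(405,330)),('head left',(265,430)),('objective ring',(310,270)),('block top',(250,330)),('knob far-left',(170,310)),('col',(155,240)),('base ctr',(255,155))]:
    print(n,[(h,unproj('wrist',px(*z),h,Tw).round(0).tolist()) for h in (0,200,300,350)])
E
```

```text
[[-1.00000e-03 -9.64000e-01 -2.67000e-01  6.88180e+01]
 [ 1.00000e+00 -0.00000e+00 -1.00000e-03 -1.19000e-01]
 [ 1.00000e-03 -2.67000e-01  9.64000e-01 -1.40903e+02]
 [ 0.00000e+00  0.00000e+00  0.00000e+00  1.00000e+00]]
jar [array([ 543.67639432, -193.1100155 ])]
eyeR 300 [419.  17.] [447. -21.]
eyeR 320 [425.   2.] [448. -29.]
eyeR 340 [432. -14.] [448. -36.]
eyeR 360 [439. -29.] [448. -43.]
eyeR 380 [446. -44.] [449. -50.]
eyeR 400 [453. -59.] [449. -58.]
head near corner [(0, [395.0, 113.0]), (200, [439.0, 1.0]), (300, [460.0, -54.0]), (350, [471.0, -82.0])]
head left [(0, [501.0, 208.0]), (200, [512.0, 67.0]), (300, [517.0, -3.0]), (350, [520.0, -39.0])]
objective ring [(0, [469.0, 58.0]), (200, [490.0, -36.0]), (300, [500.0, -84.0]), (350, [505.0, -107.0])]
block top [(0, [513.0, 112.0]), (200, [520.0, 1.0]), (300, [524.0, -55.0]), (350, [526.0, -83.0])]
knob far-left [(0, [574.0, 94.0]), (200, [562.0, -12.0]), (300, [556.0, -65.0]), (350, [553.0, -91.0])]
col [(0, [584.0, 32.0]), (200, [569.0, -54.0]), (300, [562.0, -98.0]), (350, [558.0, -119.0])]
base ctr [(0, [511.0, -38.0]), (200, [519.0, -103.0]), (300, [523.0, -135.0]), (350, [525.0, -151.0])]
```

Call:
arm_command(commands=[0.003,0.004,0.045,0.5,0.003,0.004,0.045,0.5,0.003,0.005,0.045,0.5,0.0,0.0,0.0,0.0,0.0,0.0,0.0,0.0])

```text
clock: 5.7
position: [552.7, -383.0, 131.5]
ee_rot: [0.709, -0.704, 0.024, -0.014]
contact_force: [-0.3, -0.4, 1.6]
gripper_width: 85.4
```

```bash
python3 -c "
from h import *
plan((540,-382.5,28,-90,30))
"
```

```text
t 5.7 p [ 552.7 -383.   131.5] psi -89.6 tilt 3.13 F [-0.3 -0.4  1.6] w 85.4 j [-0.37  0.52 -0.04 -0.01 -0.96  0.38]
[0.0, 0.003, 0.026, 0.1, 0.0, 0.003, 0.026, 0.1, 0.0, 0.003, 0.026, 0.1, 0.0, 0.003, 0.026, 0.1, 0.0, 0.0, 0.0, 0.0]
```

```bash
cat >> h.py <<'E'
def plan(*wps,step=48.):
    p,R=st(); psi=np.degrees(np.arctan2(R[1,0],R[0,0])); print('toolz',R[:,2].round(3),'pitchsum',None)
    rows=[]
    for wp in wps:
        q=np.array(wp[:3],float); a=wp[3] if len(wp)>3 else psi; s=wp[4] if len(wp)>4 else step
        d=q-p; da=(a-psi+180)%360-180
        n=max(1,int(np.ceil(max(np.linalg.norm(d)/s-.02,abs(da)/8.5-.05))))
        for k in range(n):
            rows.append([*(R.T@d/n),-da/n]); R=R@Rn.from_euler('z',-da/n,degrees=True).as_matrix()
        p=q; psi=a
    while len(rows)%5: rows.append([0,0,0,0])
    for i in range(0,len(rows),5): print([ (round(float(v)/1000,3) if j<3 else round(float(v),1))+0.0 for r in rows[i:i+5] for j,v in enumerate(r)])
E

```

Call:
arm_command(commands=[0.0,0.002,0.008,0.0,0.0,0.002,0.008,0.0,0.0,0.002,0.008,0.0,0.0,0.002,0.008,0.0,0.0,0.002,0.008,0.0])

```text
clock: 6.2
position: [550.6, -385.5, 99.5]
ee_rot: [0.71, -0.703, 0.033, -0.017]
contact_force: [0.2, -0.1, -0.2]
gripper_width: 85.5
```

```bash
python3 -c "
from h import *
plan((540,-382.5,28,-90,30))
"
```

```text
t 6.2 p [ 550.6 -385.5   99.5] psi -89.5 tilt 4.21 F [ 0.2 -0.1 -0.2] w 85.5 j [-0.37  0.54 -0.09 -0.01 -0.87  0.39]
toolz [ 0.07  -0.022 -0.997] pitchsum None
[-0.002, 0.005, 0.023, 0.2, -0.002, 0.005, 0.023, 0.2, -0.002, 0.005, 0.023, 0.2, 0.0, 0.0, 0.0, 0.0, 0.0, 0.0, 0.0, 0.0]
```

Call:
arm_command(commands=[0.0,0.0,-0.008,0.0,0.0,0.0,-0.008,0.0,0.0,0.0,-0.008,0.0,0.0,0.0,-0.008,0.0,0.0,0.0,-0.008,0.0])

```text
clock: 6.7
position: [546.7, -384.5, 140.8]
ee_rot: [0.71, -0.703, 0.031, -0.016]
contact_force: [-0.5, 0.7, 1.1]
gripper_width: 85.8
```

```bash
python3 -c "
from h import *
st()
"
```

```text
t 6.7 p [ 546.7 -384.5  140.8] psi -89.5 tilt 4.02 F [-0.5  0.7  1.1] w 85.8 j [-0.37  0.5  -0.05 -0.01 -0.95  0.39]
```

Call:
arm_command(commands=[0.0,0.0,0.0,0.0,0.0,0.0,0.0,0.0,0.0,0.0,0.0,0.0,0.0,0.0,0.0,0.0,0.0,0.0,0.0,0.0])

```text
clock: 7.2
position: [547.4, -384.8, 143.1]
ee_rot: [0.71, -0.703, 0.033, -0.017]
contact_force: [0.4, 0.1, -0.4]
gripper_width: 85.2
```

```bash
python3 -c "
from h import *
st()
"
```

```text
t 7.2 p [ 547.4 -384.8  143.1] psi -89.5 tilt 4.23 F [ 0.4  0.1 -0.4] w 85.2 j [-0.37  0.49 -0.05 -0.01 -0.96  0.39]
```

```bash
python3 -c "
from h import *
for t,p,q in [(1.65,(174,566,435),[0.88, -0.475, 0.003, 0.009]),(2.15,(255,446,500),[0.807, -0.591, 0.002, 0.002]),(2.65,(380,243,503),[0.751, -0.661, 0.002, -0.0]),(3.15,(492,49,504),[-0.706, 0.708, -0.001, 0.002]),(3.65,(537,-181,504),[-0.706, 0.708, -0.002, 0.003]),(4.5,(547,-311,375),[0.713, -0.701, 0.013, -0.009]),(5.0,(553,-373,254),[0.717, -0.697, 0.01, -0.009]),(5.7,(553,-383,131),[0.709, -0.704, 0.024, -0.014]),(6.2,(551,-385,99),[0.71, -0.703, 0.033, -0.017]),(7.2,(547,-385,143),[0.71, -0.703, 0.033, -0.017])]:
    z=Rn.from_quat(q).as_matrix()[:,2]; r=np.array(p[:2])/np.hypot(*p[:2]); print(t,p,'radial tilt',np.degrees(z[:2]@r).round(2),'tang',np.degrees(z[:2]@[-r[1],r[0]]).round(2))
"
```

```text
1.65 (174, 566, 435) radial tilt -1.08 tang -0.14
2.15 (255, 446, 500) radial tilt -0.25 tang -0.2
2.65 (380, 243, 503) radial tilt 0.06 tang -0.22
3.15 (492, 49, 504) radial tilt 0.25 tang 0.06
3.65 (537, -181, 504) radial tilt 0.36 tang 0.21
4.5 (547, -311, 375) radial tilt 1.7 tang 0.61
5.0 (553, -373, 254) radial tilt 1.31 tang 0.81
5.7 (553, -383, 131) radial tilt 2.99 tang 1.1
6.2 (551, -385, 99) radial tilt 4.06 tang 1.28
7.2 (547, -385, 143) radial tilt 4.05 tang 1.29
```

```bash
cat >> h.py <<'E'
def tilt():
    s=arm.read_state(); z=Rn.from_quat(s['ee_rot']).as_matrix()[:,2]; p=s['position']; r=p[:2]/np.hypot(*p[:2])
    print('t',round(s['clock'],2),'p',p.round(1),'rad',np.degrees(z[:2]@r).round(3),'tang',np.degrees(z[:2]@[-r[1],r[0]]).round(3),'psi',np.degrees(np.arctan2(*Rn.from_quat(s['ee_rot']).as_matrix()[[1,0],0])).round(2),'F',s['contact_force'].round(1),'w',round(s['gripper_width'],1),'j',s['joints'].round(3))
    return s
E
python3 -c "
from h import *
s=tilt(); print(s['joint_vel'].round(4),s['joint_efforts'].round(2)); s=tilt()"
```

```text
t 7.2 p [ 547.4 -384.8  143.1] rad 4.026 tang 1.277 psi -89.47 F [ 0.4  0.1 -0.4] w 85.2 j [-0.374  0.493 -0.049 -0.006 -0.956  0.387]
[ 0.0016  0.004  -0.0048 -0.003  -0.0005 -0.0003] [ -0.   -43.3   17.55   3.86   0.15  -0.  ]
t 7.2 p [ 547.4 -384.8  143.1] rad 4.026 tang 1.277 psi -89.47 F [ 0.4  0.1 -0.4] w 85.2 j [-0.374  0.493 -0.049 -0.006 -0.956  0.387]
```

Call:
arm_command(commands=[0.0,0.0,0.0,0.0,0.0,0.0,0.0,0.0,0.0,0.0,0.0,0.0,0.0,0.0,0.0,0.0,0.0,0.0,0.0,0.0])

```text
clock: 7.7
position: [547.0, -384.6, 141.9]
ee_rot: [0.71, -0.703, 0.032, -0.017]
contact_force: [-0.4, 0.5, 0.1]
gripper_width: 84.9
```

```bash
python3 -c "
from h import *
s=tilt(); arm.get_image('top'); s=tilt(); print(s['joint_vel'].round(4),s['joint_efforts'].round(2))"
```

```text
t 7.7 p [ 547.  -384.6  141.9] rad 3.906 tang 1.256 psi -89.47 F [-0.4  0.5  0.1] w 84.9 j [-0.374  0.494 -0.049 -0.006 -0.956  0.387]
t 7.75 p [ 547.  -384.6  142. ] rad 3.91 tang 1.258 psi -89.47 F [-0.  -0.2  0.4] w 85.6 j [-0.374  0.494 -0.049 -0.006 -0.956  0.387]
[ 0.0009 -0.0032 -0.0007 -0.0004  0.0013  0.0017] [  0.   -43.24  17.51   3.85   0.14   0.  ]
```

Call:
arm_command(commands=[-0.03,0.0,-0.03,0.0,-0.03,0.0,-0.03,0.0,0.0,0.0,0.0,0.0,0.0,0.0,0.0,0.0,0.0,0.0,0.0,0.0])

```text
clock: 8.25
position: [541.8, -322.1, 200.4]
ee_rot: [0.71, -0.704, 0.031, -0.016]
contact_force: [-0.5, -0.2, 0.2]
gripper_width: 85.3
```

```bash
python3 -c "
from h import *
s=tilt()"
```

```text
t 8.25 p [ 541.8 -322.1  200.4] rad 3.838 tang 0.939 psi -89.56 F [-0.5 -0.2  0.2] w 85.3 j [-2.800e-01  3.830e-01 -7.700e-02  1.000e-03 -1.042e+00  2.870e-01]
```

Call:
arm_command(commands=[0.0,0.0,-0.045,0.0,0.0,0.0,-0.045,0.0,0.0,0.0,-0.045,0.0,0.0,0.0,-0.045,0.0,0.0,0.0,-0.045,0.0])

```text
clock: 8.75
position: [524.3, -320.1, 416.4]
ee_rot: [0.708, -0.706, 0.016, -0.01]
contact_force: [0.8, 0.4, 0.4]
gripper_width: 85.7
```

```bash
python3 -c "
from h import *
s=tilt();arm.get_image('top');arm.get_image('top');s=tilt()"
```

```text
t 8.75 p [ 524.3 -320.1  416.4] rad 2.083 tang 0.697 psi -89.87 F [0.8 0.4 0.4] w 85.7 j [-0.286  0.288  0.316 -0.002 -1.561  0.289]
t 8.85 p [ 526.  -321.7  423. ] rad 2.959 tang 0.737 psi -89.89 F [-0.1  0.   0.1] w 85.3 j [-2.860e-01  2.840e-01  3.250e-01  1.000e-03 -1.558e+00  2.890e-01]
```

Call:
arm_command(commands=[0.0,0.0,0.045,0.0,0.0,0.0,0.045,0.0,0.0,0.0,0.045,0.0,0.0,0.0,0.045,0.0,0.0,0.0,0.045,0.0])

```text
clock: 9.35
position: [542.2, -332.1, 197.2]
ee_rot: [-0.705, 0.708, -0.032, 0.016]
contact_force: [0.7, -0.3, 1.1]
gripper_width: 85.6
```

```bash
python3 -c "
from h import *
s=tilt();arm.get_image('top');arm.get_image('top');s=tilt()"
```

```text
t 9.35 p [ 542.2 -332.1  197.2] rad 4.036 tang 0.893 psi -90.23 F [ 0.7 -0.3  1.1] w 85.6 j [-0.294  0.393 -0.071  0.003 -1.035  0.289]
t 9.45 p [ 538.1 -330.1  190.6] rad 3.054 tang 0.777 psi -90.29 F [-0.5  0.7 -0.8] w 85.5 j [-0.294  0.399 -0.077  0.    -1.04   0.289]
```

Call:
arm_command(commands=[0.0,0.0,-0.05,0.0,0.0,0.0,-0.05,0.0,0.0,0.0,-0.05,0.0,0.0,0.0,-0.05,0.0,0.0,0.0,-0.05,0.0])

```text
clock: 9.95
position: [523.2, -328.8, 438.2]
ee_rot: [-0.704, 0.71, -0.019, 0.008]
contact_force: [1.7, -0.9, -0.1]
gripper_width: 85.1
```

Call:
arm_command(commands=[0.0,0.0,0.05,0.0,0.0,0.0,0.05,0.0,0.0,0.0,0.05,0.0,0.0,0.0,0.05,0.0,0.0,0.0,0.05,0.0])

```text
clock: 10.45
position: [552.7, -347.5, 225.8]
ee_rot: [-0.702, 0.709, -0.055, 0.02]
contact_force: [0.7, -0.9, -0.4]
gripper_width: 85.2
```

```bash
python3 -c "
from h import *
s=tilt();arm.get_image('top');arm.get_image('top');s=tilt()"
```

```text
t 10.45 p [ 552.7 -347.5  225.8] rad 6.694 tang 0.804 psi -90.7 F [ 0.7 -0.9 -0.4] w 85.2 j [-0.307  0.378 -0.028  0.018 -1.047  0.289]
t 10.55 p [ 548.7 -345.4  217.9] rad 5.631 tang 0.696 psi -90.74 F [-1.  -0.6 -1.1] w 85.3 j [-0.307  0.385 -0.036  0.015 -1.052  0.289]
```

Call:
arm_command(commands=[0.0,0.0,-0.045,0.0,0.0,0.0,-0.045,0.0,0.0,0.0,-0.045,0.0,0.0,0.0,-0.045,0.0,0.0,0.0,-0.045,0.0])

```text
clock: 11.05
position: [525.7, -338.0, 459.2]
ee_rot: [-0.702, 0.711, -0.049, 0.015]
contact_force: [1.7, -0.1, 0.2]
gripper_width: 85.5
```

```bash
python3 -c "
from h import *
s=tilt();arm.get_image('top');arm.get_image('top');s=tilt();arm.get_image('top');arm.get_image('top');s=tilt()"
```

```text
t 11.05 p [ 525.7 -338.   459.2] rad 5.852 tang 0.391 psi -90.84 F [ 1.7 -0.1  0.2] w 85.5 j [-0.303  0.276  0.39   0.021 -1.584  0.292]
t 11.15 p [ 526.6 -339.5  466.8] rad 6.808 tang 0.454 psi -90.92 F [0.4 1.  1. ] w 85.3 j [-0.303  0.271  0.399  0.024 -1.582  0.292]
t 11.25 p [ 526.5 -338.   457.8] rad 5.985 tang 0.483 psi -90.84 F [ 0.8  0.1 -0.8] w 85.6 j [-0.303  0.276  0.387  0.02  -1.578  0.292]
```

Call:
arm_command(commands=[0.0,0.0,0.0,0.0,0.0,0.0,0.025,0.0,0.0,0.0,0.025,0.0,0.0,0.0,0.025,0.0,0.0,0.0,0.025,0.0])

```text
clock: 11.75
position: [535.0, -344.5, 361.9]
ee_rot: [-0.701, 0.711, -0.054, 0.016]
contact_force: [0.6, 0.9, 0.5]
gripper_width: 85.1
```

```bash
python3 -c "
from h import *
s=tilt();arm.get_image('top');arm.get_image('top');s=tilt();arm.get_image('top');arm.get_image('top');s=tilt()"
```

```text
t 11.75 p [ 535.  -344.5  361.9] rad 6.43 tang 0.392 psi -90.89 F [0.6 0.9 0.5] w 85.1 j [-0.307  0.291  0.177  0.023 -1.347  0.29 ]
t 11.85 p [ 533.8 -343.7  358.1] rad 5.928 tang 0.352 psi -90.88 F [-0.6  0.8  0. ] w 85.6 j [-0.307  0.293  0.173  0.022 -1.349  0.29 ]
t 11.95 p [ 535.3 -344.7  363.2] rad 6.447 tang 0.362 psi -90.89 F [0.7 0.  0.7] w 85.4 j [-0.307  0.291  0.18   0.024 -1.35   0.29 ]
```

```bash
python3 -c "
from h import *
arm.get_image('top');arm.get_image('top');tilt()"
```

```text
t 12.05 p [ 535.8 -344.9  364.9] rad 6.655 tang 0.422 psi -90.9 F [ 0.5 -0.4 -0.1] w 85.1 j [-0.307  0.29   0.182  0.024 -1.349  0.291]
```

Call:
arm_command(commands=[0.0,0.0,0.0,0.0,0.0,0.0,0.0,0.0,0.0,0.0,0.0,0.0,0.0,0.0,0.0,0.0,0.0,0.0,0.0,0.0])

```text
clock: 12.55
position: [536.6, -345.4, 370.0]
ee_rot: [-0.701, 0.71, -0.06, 0.018]
contact_force: [-0.1, 0.3, 0.6]
gripper_width: 85.3
```

```bash
python3 -c "
from h import *
tilt()"
```

```text
t 12.55 p [ 536.6 -345.4  370. ] rad 7.106 tang 0.485 psi -90.91 F [-0.1  0.3  0.6] w 85.3 j [-0.307  0.286  0.189  0.025 -1.351  0.291]
```

Call:
arm_command(commands=[0.0,0.0,-0.05,0.0,0.0,0.0,-0.05,0.0,0.0,0.0,0.0,0.0,0.0,0.0,0.0,0.0,0.0,0.0,0.0,0.0])

```text
clock: 13.05
position: [523.9, -338.6, 468.1]
ee_rot: [-0.701, 0.71, -0.056, 0.016]
contact_force: [-0.1, -0.2, -0.0]
gripper_width: 85.5
```

```bash
python3 -c "
from h import *
tilt()"
```

```text
t 13.05 p [ 523.9 -338.6  468.1] rad 6.603 tang 0.408 psi -90.9 F [-0.1 -0.2 -0. ] w 85.5 j [-0.303  0.268  0.398  0.024 -1.588  0.292]
```

Call:
arm_command(commands=[0.0,0.0,0.0,0.0,0.0,0.0,0.0,0.0,0.0,0.0,0.0,0.0,0.0,0.0,0.0,0.0,0.0,0.0,0.05,0.0])

```text
clock: 13.55
position: [530.0, -342.6, 422.1]
ee_rot: [-0.701, 0.71, -0.06, 0.017]
contact_force: [2.0, -0.7, 0.2]
gripper_width: 85.5
```

```bash
python3 -c "
from h import *
tilt()
for i in range(4): arm.get_image('top'); tilt()"
```

```text
t 13.55 p [ 530.  -342.6  422.1] rad 7.097 tang 0.384 psi -90.92 F [ 2.  -0.7  0.2] w 85.5 j [-0.305  0.27   0.289  0.027 -1.469  0.291]
t 13.6 p [ 524.7 -338.7  403.2] rad 5.18 tang 0.311 psi -90.84 F [ -5.    3.5 -19.3] w 85.5 j [-0.305  0.276  0.259  0.019 -1.465  0.291]
t 13.65 p [ 525.  -338.6  404.3] rad 4.985 tang 0.273 psi -90.83 F [ 0.4  0.4 -3. ] w 85.4 j [-0.305  0.279  0.265  0.019 -1.472  0.291]
t 13.7 p [ 526.8 -340.2  410. ] rad 5.554 tang 0.229 psi -90.85 F [ 0.2 -0.1  0.6] w 85.5 j [-0.305  0.277  0.275  0.022 -1.473  0.291]
t 13.75 p [ 528.2 -341.3  414.7] rad 6.08 tang 0.246 psi -90.87 F [ 0.8 -0.4  0.9] w 85.5 j [-0.305  0.276  0.282  0.024 -1.474  0.291]
```

Call:
arm_command(commands=[0.0,0.0,0.0,0.0,0.0,0.0,0.0,0.0,0.0,0.0,0.0,0.0,0.0,0.0,0.0,0.0,0.0,0.0,0.05,0.0])

```text
clock: 14.25
position: [539.5, -348.4, 386.1]
ee_rot: [-0.701, 0.71, -0.07, 0.02]
contact_force: [1.0, -0.5, -0.3]
gripper_width: 85.4
```

```bash
python3 -c "
from h import *
tilt()
for i in range(2): arm.get_image('top'); tilt()"
```

```text
t 14.25 p [ 539.5 -348.4  386.1] rad 8.33 tang 0.445 psi -90.98 F [ 1.  -0.5 -0.3] w 85.4 j [-0.307  0.28   0.214  0.031 -1.362  0.29 ]
t 14.3 p [ 534.8 -344.6  368.4] rad 6.6 tang 0.425 psi -90.93 F [ -2.7   2.2 -14.1] w 85.5 j [-0.307  0.288  0.188  0.024 -1.358  0.29 ]
t 14.35 p [ 534.3 -344.4  368.8] rad 6.326 tang 0.342 psi -90.91 F [ 0.5 -0.1 -1.2] w 85.6 j [-0.307  0.289  0.192  0.024 -1.365  0.29 ]
```

Call:
arm_command(commands=[0.0,0.0,0.0,0.0,0.0,0.0,0.0,0.0,0.0,0.0,0.0,0.0,0.0,0.0,0.0,0.0,0.0,0.0,0.05,0.0])

```text
clock: 14.85
position: [545.1, -351.3, 336.6]
ee_rot: [-0.701, 0.71, -0.068, 0.019]
contact_force: [1.6, -0.1, -0.0]
gripper_width: 85.7
```

```bash
python3 -c "
from h import *
tilt()
for i in range(2): arm.get_image('top'); tilt()"
```

```text
t 14.85 p [ 545.1 -351.3  336.6] rad 8.059 tang 0.392 psi -90.93 F [ 1.6 -0.1 -0. ] w 85.7 j [-0.309  0.304  0.129  0.031 -1.258  0.29 ]
t 14.9 p [ 540.4 -347.6  320. ] rad 6.489 tang 0.404 psi -90.95 F [ -2.6   2.2 -11.4] w 85.4 j [-0.31   0.313  0.107  0.024 -1.254  0.29 ]
t 14.95 p [ 539.4 -347.3  320.4] rad 6.189 tang 0.301 psi -90.92 F [ 1.  -0.3 -1.6] w 85.6 j [-0.309  0.314  0.11   0.024 -1.261  0.29 ]
```

```bash
python3 -c "
from h import *
for i in range(4): arm.get_image('top')
tilt()"
```

```text
t 15.15 p [ 542.6 -349.7  329.6] rad 7.143 tang 0.296 psi -90.92 F [-0.3 -0.2  0. ] w 85.2 j [-0.309  0.309  0.122  0.029 -1.262  0.29 ]
```

Call:
arm_command(commands=[0.0,0.0,0.05,0.0,0.0,0.0,0.05,0.0,0.0,0.0,-0.05,0.0,0.0,0.0,-0.05,0.0,0.0,0.0,-0.05,0.0])

```text
clock: 15.65
position: [535.0, -345.9, 369.4]
ee_rot: [-0.702, 0.71, -0.052, 0.011]
contact_force: [1.2, -0.6, 0.3]
gripper_width: 85.4
```

```bash
python3 -c "
from h import *
tilt()
for i in range(6): arm.get_image('top'); tilt()"
```

```text
t 15.65 p [ 535.  -345.9  369.4] rad 6.059 tang 0.003 psi -90.86 F [ 1.2 -0.6  0.3] w 85.4 j [-0.307  0.294  0.199  0.028 -1.373  0.29 ]
t 15.7 p [ 537.2 -348.5  382.9] rad 7.332 tang -0.011 psi -90.89 F [ 0.1 -1.1 10.2] w 85.1 j [-0.307  0.286  0.215  0.035 -1.376  0.291]
t 15.75 p [ 537.8 -348.3  380.9] rad 7.427 tang 0.101 psi -90.91 F [-0.6  0.1  0.3] w 85.4 j [-0.307  0.286  0.211  0.033 -1.37   0.29 ]
t 15.8 p [ 537.2 -347.3  376.8] rad 7.068 tang 0.151 psi -90.9 F [ 0.7  0.4 -0.5] w 85.0 j [-0.307  0.288  0.206  0.031 -1.368  0.29 ]
t 15.85 p [ 536.5 -346.7  373.4] rad 6.726 tang 0.145 psi -90.89 F [ 0.2 -0.2 -1. ] w 85.4 j [-0.307  0.29   0.201  0.029 -1.368  0.29 ]
t 15.9 p [ 536.  -346.3  371. ] rad 6.484 tang 0.115 psi -90.88 F [-0.   0.8 -1. ] w 85.5 j [-0.307  0.292  0.198  0.028 -1.367  0.29 ]
t 15.95 p [ 535.6 -346.2  369.5] rad 6.33 tang 0.079 psi -90.87 F [ 0.2 -0.7 -0.8] w 85.6 j [-0.307  0.293  0.197  0.028 -1.367  0.29 ]
```

```bash
cat >> h.py <<'E'
def hold(n=6):
    for i in range(n): arm.get_image('top')
    return tilt()
E
python3 -c "
from h import *
hold(2)"
```

```text
t 16.05 p [ 535.5 -346.2  368.1] rad 6.188 tang 0.033 psi -90.87 F [0.3 0.3 0.1] w 85.2 j [-0.307  0.294  0.195  0.029 -1.367  0.29 ]
```

Call:
arm_command(commands=[0.0,0.0,0.05,0.0,0.0,0.0,0.05,0.0,0.0,0.0,0.05,0.0,0.0,0.0,-0.05,0.0,0.0,0.0,-0.05,0.0])

```text
clock: 16.55
position: [529.4, -345.6, 290.6]
ee_rot: [-0.702, 0.712, -0.029, 0.001]
contact_force: [0.4, -0.9, 3.4]
gripper_width: 85.6
```

```bash
python3 -c "
from h import *
tilt();hold(7)"
```

```text
t 16.55 p [ 529.4 -345.6  290.6] rad 3.215 tang -0.617 psi -90.82 F [ 0.4 -0.9  3.4] w 85.6 j [-0.311  0.336  0.071  0.027 -1.255  0.289]
t 16.9 p [ 531.2 -345.4  293.4] rad 3.718 tang -0.351 psi -90.87 F [ 0.2  0.8 -0.4] w 85.2 j [-0.311  0.333  0.074  0.024 -1.251  0.289]
```

Call:
arm_command(commands=[0.0,0.0,0.05,0.0,0.0,0.0,-0.05,0.0,0.0,0.0,0.0,0.0,0.0,0.0,0.05,0.0,0.0,0.0,-0.05,0.0])

```text
clock: 17.4
position: [491.7, -330.3, 234.5]
ee_rot: [-0.701, 0.713, 0.02, -0.019]
contact_force: [-2.9, 1.1, -9.7]
gripper_width: 85.5
```

```bash
python3 -c "
from h import *
tilt();hold(7)"
```

```text
t 17.4 p [ 491.7 -330.3  234.5] rad -2.673 tang -1.648 psi -90.92 F [-2.9  1.1 -9.7] w 85.5 j [-0.311  0.351 -0.042  0.016 -1.23   0.289]
t 17.75 p [ 513.4 -339.6  264.1] rad 1.18 tang -1.025 psi -90.77 F [-0.4  0.3  0.7] w 85.3 j [-0.31   0.338  0.011  0.024 -1.229  0.289]
```

```bash
python3 -c "
from h import *
plan((540,-383,110,-90,35))"
```

```text
t 17.75 p [ 513.4 -339.6  264.1] psi -90.8 tilt 1.56 F [-0.4  0.3  0.7] w 85.3 j [-0.31  0.34  0.01  0.02 -1.23  0.29]
toolz [ 0.007 -0.026 -1.   ] pitchsum None
[0.008, -0.005, 0.031, -0.2, 0.008, -0.005, 0.031, -0.2, 0.008, -0.005, 0.031, -0.2, 0.008, -0.005, 0.031, -0.2, 0.008, -0.005, 0.031, -0.2]
```

Call:
arm_command(commands=[0.008,-0.005,0.031,-0.2,0.008,-0.005,0.031,-0.2,0.008,-0.005,0.031,-0.2,0.008,-0.005,0.031,-0.2,0.008,-0.005,0.031,-0.2])

```text
clock: 18.25
position: [546.0, -386.5, 112.2]
ee_rot: [0.709, -0.705, 0.019, 0.003]
contact_force: [-0.1, 0.2, -0.5]
gripper_width: 85.3
```

```bash
python3 -c "
from h import *
tilt();hold(6);plan((540,-383,28,-90,35))"
```

```text
t 18.25 p [ 546.  -386.5  112.2] rad 2.104 tang -0.723 psi -89.68 F [-0.1  0.2 -0.5] w 85.3 j [-0.365  0.537 -0.068  0.027 -0.934  0.356]
t 18.55 p [ 546.6 -386.5  115.6] rad 2.273 tang -0.724 psi -89.66 F [-0.8 -0.4  0.5] w 85.4 j [-0.364  0.533 -0.066  0.027 -0.937  0.355]
t 18.55 p [ 546.6 -386.5  115.6] psi -89.7 tilt 2.39 F [-0.8 -0.4  0.5] w 85.4 j [-0.36  0.53 -0.07  0.03 -0.94  0.35]
toolz [ 0.025 -0.033 -0.999] pitchsum None
[-0.002, 0.003, 0.029, 0.1, -0.002, 0.003, 0.029, 0.1, -0.002, 0.003, 0.029, 0.1, 0.0, 0.0, 0.0, 0.0, 0.0, 0.0, 0.0, 0.0]
```

Call:
arm_command(commands=[0.0,0.0,0.0,0.0,-0.003,0.004,0.04,0.0,0.0,0.003,-0.03,0.0,0.0,0.0,0.0,0.0,0.0,0.0,0.0,0.0])

```text
clock: 19.05
position: [543.2, -383.8, 109.6]
ee_rot: [0.71, -0.704, 0.025, 0.001]
contact_force: [0.1, -0.3, -1.0]
gripper_width: 85.5
```

```bash
python3 -c "
from h import *
tilt();hold(5);plan((540,-383,28,-90,35))"
```

```text
t 19.05 p [ 543.2 -383.8  109.6] rad 2.775 tang -0.634 psi -89.53 F [ 0.1 -0.3 -1. ] w 85.5 j [-0.362  0.529 -0.092  0.029 -0.906  0.353]
t 19.3 p [ 543.7 -384.3  110.2] rad 2.872 tang -0.641 psi -89.52 F [ 0.5 -0.1 -0.3] w 85.7 j [-0.362  0.528 -0.091  0.03  -0.906  0.354]
t 19.3 p [ 543.7 -384.3  110.2] psi -89.5 tilt 2.94 F [ 0.5 -0.1 -0.3] w 85.7 j [-0.36  0.53 -0.09  0.03 -0.91  0.35]
toolz [ 0.034 -0.038 -0.999] pitchsum None
[-0.002, 0.002, 0.027, 0.2, -0.002, 0.002, 0.027, 0.2, -0.001, 0.002, 0.027, 0.2, 0.0, 0.0, 0.0, 0.0, 0.0, 0.0, 0.0, 0.0]
```

Call:
arm_command(commands=[0.0,0.0,0.0,0.0,0.0,0.0,0.0,0.0,0.0,0.0,0.0,0.0,-0.003,0.004,0.045,0.0,0.0,0.0,-0.04,0.0])

```text
clock: 19.8
position: [534.7, -378.8, 89.6]
ee_rot: [0.71, -0.704, 0.014, 0.005]
contact_force: [-1.1, 0.9, -4.6]
gripper_width: 85.3
```

```bash
python3 -c "
from h import *
tilt();hold(6);plan((540,-383,28,-90,35))"
```

```text
t 19.8 p [ 534.7 -378.8   89.6] rad 1.454 tang -0.845 psi -89.6 F [-1.1  0.9 -4.6] w 85.3 j [-0.36   0.545 -0.119  0.027 -0.886  0.351]
t 20.1 p [ 544.8 -384.   113.4] rad 3.963 tang -0.483 psi -89.46 F [-0.4  0.3  0.4] w 85.1 j [-0.36   0.518 -0.103  0.033 -0.885  0.351]
t 20.1 p [ 544.8 -384.   113.4] psi -89.5 tilt 4.0 F [-0.4  0.3  0.4] w 85.1 j [-0.36  0.52 -0.1   0.03 -0.89  0.35]
toolz [ 0.052 -0.047 -0.998] pitchsum None
[-0.002, 0.003, 0.028, 0.2, -0.002, 0.003, 0.028, 0.2, -0.002, 0.003, 0.028, 0.2, 0.0, 0.0, 0.0, 0.0, 0.0, 0.0, 0.0, 0.0]
```

Call:
arm_command(commands=[0.0,0.0,0.0,0.0,0.0,0.0,0.0,0.0,-0.002,0.004,0.045,0.0,0.0,0.0,-0.045,0.0,0.0,0.0,0.0,0.0])

```text
clock: 20.6
position: [538.8, -381.3, 97.8]
ee_rot: [0.711, -0.703, 0.026, 0.002]
contact_force: [1.6, -0.9, 2.5]
gripper_width: 85.2
```

```bash
python3 -c "
from h import *
tilt();hold(6);plan((540,-383,28,-90,35))"
```

```text
t 20.6 p [ 538.8 -381.3   97.8] rad 2.914 tang -0.745 psi -89.4 F [ 1.6 -0.9  2.5] w 85.2 j [-0.36   0.532 -0.121  0.033 -0.872  0.35 ]
t 20.9 p [ 535.1 -379.    95.6] rad 2.549 tang -0.661 psi -89.54 F [ 0.4 -0.8  0.5] w 85.7 j [-0.36   0.531 -0.128  0.029 -0.871  0.35 ]
t 20.9 p [ 535.1 -379.    95.6] psi -89.5 tilt 2.63 F [ 0.4 -0.8  0.5] w 85.7 j [-0.36  0.53 -0.13  0.03 -0.87  0.35]
toolz [ 0.03  -0.035 -0.999] pitchsum None
[0.001, -0.001, 0.034, 0.2, 0.001, -0.001, 0.034, 0.2, 0.0, 0.0, 0.0, 0.0, 0.0, 0.0, 0.0, 0.0, 0.0, 0.0, 0.0, 0.0]
```

Call:
arm_command(commands=[0.0,0.0,0.0,0.0,0.0,0.0,0.0,0.0,0.001,-0.001,0.022,0.0,0.001,-0.001,0.022,0.0,0.001,-0.001,0.022,0.0])

```text
clock: 21.4
position: [545.0, -386.6, 38.5]
ee_rot: [0.71, -0.703, 0.032, -0.001]
contact_force: [-0.6, -0.4, -0.3]
gripper_width: 85.1
```

```bash
python3 -c "
from h import *
tilt();hold(4)"
```

```text
t 21.4 p [ 545.  -386.6   38.5] rad 3.652 tang -0.451 psi -89.5 F [-0.6 -0.4 -0.3] w 85.1 j [-0.365  0.607 -0.161  0.035 -0.743  0.35 ]
t 21.6 p [ 544.3 -386.4   38.2] rad 3.485 tang -0.5 psi -89.49 F [0.3 0.7 0.6] w 85.4 j [-0.365  0.607 -0.161  0.035 -0.746  0.35 ]
```

Call:
arm_command(commands=[0.0,0.002,0.002,0.0,0.0,0.002,0.002,0.0,0.0,0.0,0.0,0.0,0.0,0.0,0.0,0.0,0.0,0.0,0.0,0.0], jaw=0.3)

```text
clock: 22.1
position: [542.0, -387.4, 38.8]
ee_rot: [0.71, -0.703, 0.034, -0.002]
contact_force: [0.2, 0.2, -2.3]
gripper_width: 53.8
```

```bash
python3 -c "
from h import *
hold(2);snap('wrist','w3');plan((540,-383,100,-90,25),(436,-357,110,-90,40))"
```

```text
t 22.2 p [ 542.  -387.4   38.7] rad 3.909 tang -0.406 psi -89.48 F [-0.3  0.  -1.5] w 53.9 j [-0.368  0.602 -0.171  0.036 -0.734  0.352]
t 22.25 p [ 542.  -387.4   38.6] psi -89.5 tilt 3.92 F [-0.   0.4 -0.7] w 53.7 j [-0.37  0.6  -0.17  0.04 -0.73  0.35]
toolz [ 0.051 -0.045 -0.998] pitchsum None
[-0.001, 0.0, -0.021, 0.2, -0.001, 0.0, -0.021, 0.2, -0.001, 0.0, -0.021, 0.2, -0.009, 0.034, -0.005, 0.0, -0.009, 0.034, -0.005, 0.0]
[-0.009, 0.034, -0.005, 0.0, 0.0, 0.0, 0.0, 0.0, 0.0, 0.0, 0.0, 0.0, 0.0, 0.0, 0.0, 0.0, 0.0, 0.0, 0.0, 0.0]
```

Call:
arm_command(commands=[-0.001,0.0,-0.022,0.0,-0.001,0.0,-0.022,0.0,-0.001,0.0,-0.022,0.0,-0.004,0.025,-0.015,0.0,-0.006,0.03,-0.008,0.0])

```text
clock: 22.75
position: [483.2, -370.4, 123.4]
ee_rot: [0.711, -0.702, 0.032, -0.001]
contact_force: [-0.9, -0.5, -0.5]
gripper_width: 53.7
```

```bash
python3 -c "
from h import *
tilt();hold(4);plan((436,-357,115,-90,30))"
```

```text
t 22.75 p [ 483.2 -370.4  123.4] rad 3.678 tang -0.349 psi -89.36 F [-0.9 -0.5 -0.5] w 53.7 j [-0.377  0.423 -0.239  0.031 -0.849  0.369]
t 22.95 p [ 482.6 -370.4  122.8] rad 3.602 tang -0.361 psi -89.42 F [ 0.6  0.1 -0.9] w 53.5 j [-0.377  0.423 -0.24   0.031 -0.849  0.368]
t 22.95 p [ 482.6 -370.4  122.8] psi -89.4 tilt 3.62 F [ 0.6  0.1 -0.9] w 53.5 j [-0.38  0.42 -0.24  0.03 -0.85  0.37]
toolz [ 0.046 -0.043 -0.998] pitchsum None
[-0.007, 0.023, 0.003, 0.3, -0.007, 0.023, 0.003, 0.3, 0.0, 0.0, 0.0, 0.0, 0.0, 0.0, 0.0, 0.0, 0.0, 0.0, 0.0, 0.0]
```

Call:
arm_command(commands=[-0.007,0.023,0.0,0.3,-0.007,0.023,0.0,0.3,0.0,0.0,0.04,0.0,0.0,0.0,-0.045,0.0,0.0,0.0,0.0,0.0])

```text
clock: 23.45
position: [438.7, -356.9, 107.4]
ee_rot: [0.708, -0.706, 0.02, 0.004]
contact_force: [1.3, -0.5, 0.6]
gripper_width: 53.5
```

```bash
python3 -c "
from h import *
tilt();hold(6);plan((436,-357,45,-90,30))"
```

```text
t 23.45 p [ 438.7 -356.9  107.4] rad 2.185 tang -0.738 psi -89.84 F [ 1.3 -0.5  0.6] w 53.5 j [-0.384  0.388 -0.345  0.033 -0.805  0.365]
t 23.75 p [ 434.3 -354.4  106.2] rad 1.903 tang -0.662 psi -90.0 F [ 0.2 -0.  -1.8] w 53.4 j [-0.384  0.385 -0.354  0.029 -0.804  0.364]
t 23.75 p [ 434.3 -354.4  106.2] psi -90.0 tilt 2.01 F [ 0.2 -0.  -1.8] w 53.4 j [-0.38  0.38 -0.35  0.03 -0.8   0.36]
toolz [ 0.018 -0.03  -0.999] pitchsum None
[0.0, 0.0, 0.02, 0.0, 0.0, 0.0, 0.02, 0.0, 0.0, 0.0, 0.02, 0.0, 0.0, 0.0, 0.0, 0.0, 0.0, 0.0, 0.0, 0.0]
```

Call:
arm_command(commands=[0.002,0.0,0.02,0.0,0.002,0.0,0.016,0.0,0.002,0.0,0.012,0.0,0.001,0.0,0.007,0.0,0.0,0.0,0.003,0.0])

```text
clock: 24.25
position: [438.7, -365.0, 52.7]
ee_rot: [0.707, -0.706, 0.024, 0.002]
contact_force: [-0.1, -0.3, -0.9]
gripper_width: 53.4
```

```bash
python3 -c "
from h import *
tilt();hold(3);snap('wrist','w4');snap('side','s4')
for c in ['wrist','side','top']: print([(round(q['confidence'],2),w(c,q['centre']).round(0)) for q in arm.place_of(c,'blue_jar')[:3]])
tilt()"
```

```text
t 24.25 p [ 438.7 -365.    52.7] rad 2.689 tang -0.456 psi -89.94 F [-0.1 -0.3 -0.9] w 53.4 j [-0.399  0.465 -0.393  0.034 -0.671  0.374]
t 24.4 p [ 438.9 -365.    53.2] rad 2.714 tang -0.451 psi -89.93 F [ 0.6 -0.1 -2. ] w 53.6 j [-0.398  0.464 -0.392  0.034 -0.671  0.374]
[(0.94, array([ 439., -363.,   17.]))]
[(0.67, array([ 438., -365.,   16.])), (0.62, array([ 554., -283.,   -3.]))]
[]
t 24.65 p [ 439.  -364.9   53.3] rad 2.731 tang -0.441 psi -89.93 F [ 1.2 -0.5 -1.8] w 53.8 j [-0.398  0.464 -0.392  0.034 -0.671  0.374]
```

Call:
arm_command(commands=[-0.003,0.002,0.003,0.0,-0.003,0.002,0.003,0.0,-0.001,0.0,0.003,0.0,0.0,0.0,0.003,0.0,0.0,0.0,0.002,0.0])

```text
clock: 25.15
position: [435.4, -358.2, 41.6]
ee_rot: [0.708, -0.705, 0.025, 0.002]
contact_force: [-6.0, 6.3, 23.4]
gripper_width: 53.9
```

```bash
python3 -c "
from h import *
hold(4)"
```

```text
t 25.35 p [ 435.4 -358.2   41.7] rad 2.846 tang -0.498 psi -89.83 F [-4.4  3.9 13.9] w 53.6 j [-0.389  0.471 -0.423  0.039 -0.632  0.361]
```

Call:
arm_command(commands=[0.0,0.0,0.0,0.0,0.0,0.0,0.0,0.0,0.0,0.0,0.0,0.0,0.0,0.0,0.0,0.0,0.0,0.0,0.0,0.0], jaw=1)

```text
clock: 25.85
position: [436.2, -358.5, 42.1]
ee_rot: [0.708, -0.705, 0.026, 0.002]
contact_force: [0.0, 0.2, 0.7]
gripper_width: 85.3
```

```bash
python3 -c "
from h import *
tilt();plan((437,-358,120,-90,30))"
```

```text
t 25.85 p [ 436.2 -358.5   42.1] rad 2.961 tang -0.485 psi -89.8 F [0.  0.2 0.7] w 85.3 j [-0.388  0.471 -0.423  0.04  -0.631  0.361]
t 25.85 p [ 436.2 -358.5   42.1] psi -89.8 tilt 3.0 F [0.  0.2 0.7] w 85.3 j [-0.39  0.47 -0.42  0.04 -0.63  0.36]
toolz [ 0.035 -0.039 -0.999] pitchsum None
[0.001, -0.001, -0.026, 0.1, 0.001, -0.001, -0.026, 0.1, 0.001, -0.001, -0.026, 0.1, 0.0, 0.0, 0.0, 0.0, 0.0, 0.0, 0.0, 0.0]
```

Call:
arm_command(commands=[0.0,0.0,0.0,0.0,0.001,-0.001,-0.015,0.0,0.001,-0.001,-0.025,0.0,0.001,-0.001,-0.025,0.0,0.001,-0.001,-0.015,0.0])

```text
clock: 26.35
position: [435.2, -358.4, 120.5]
ee_rot: [0.708, -0.706, 0.021, 0.004]
contact_force: [0.4, -0.1, -0.2]
gripper_width: 85.5
```

```bash
python3 - <<'E'
from h import *
hold(3)
for h in (200,250,300,330,360): print(h, proj('side',[437-.03*h,-361,53+h])[0].round(0), 'W',proj('side',[437+62,-365+148,53+h])[0].round(0))
im=cv2.imread('pics/s4.png'); cv2.imwrite('pics/s4z.png',cv2.resize(im[0:200,120:320],None,fx=3,fy=3,interpolation=cv2.INTER_CUBIC))
snap('side','s5')
plan((525,-482,150,-90,40))
E
```

```text
t 26.5 p [ 435.1 -358.2  119.5] rad 2.399 tang -0.603 psi -89.84 F [ 0.5 -0.1 -0.5] w 85.6 j [-0.389  0.369 -0.339  0.03  -0.826  0.372]
200 [208. 112.] W [225.  73.]
250 [205.  80.] W [225.  45.]
300 [202.  45.] W [224.  15.]
330 [200.  22.] W [223.  -3.]
360 [198.  -2.] W [223. -23.]
t 26.55 p [ 434.4 -357.8  118.3] psi -89.8 tilt 2.34 F [-0.7  0.5  0. ] w 85.4 j [-0.39  0.37 -0.34  0.03 -0.83  0.37]
toolz [ 0.023 -0.034 -0.999] pitchsum None
[0.031, -0.023, -0.006, 0.0, 0.031, -0.023, -0.006, 0.0, 0.031, -0.023, -0.006, 0.0, 0.031, -0.023, -0.006, 0.0, 0.0, 0.0, 0.0, 0.0]
```

```bash
python3 - <<'E'
from h import *
plan((520,-290,160,-90,40),(636,-203,150,-90,40))
E
```

```text
t 26.55 p [ 434.4 -357.8  118.3] psi -89.8 tilt 2.34 F [-0.7  0.5  0. ] w 85.4 j [-0.39  0.37 -0.34  0.03 -0.83  0.37]
toolz [ 0.023 -0.034 -0.999] pitchsum None
[-0.022, -0.029, -0.014, 0.1, -0.022, -0.029, -0.014, 0.1, -0.022, -0.029, -0.014, 0.1, -0.022, -0.029, 0.002, 0.0, -0.022, -0.029, 0.002, 0.0]
[-0.022, -0.029, 0.002, 0.0, -0.022, -0.029, 0.002, 0.0, 0.0, 0.0, 0.0, 0.0, 0.0, 0.0, 0.0, 0.0, 0.0, 0.0, 0.0, 0.0]
```

Call:
arm_command(commands=[-0.02,-0.026,-0.014,0.0,-0.026,-0.034,-0.012,0.0,-0.026,-0.034,-0.008,0.0,-0.026,-0.034,0.0,0.0,-0.024,-0.03,0.0,0.0])

```text
clock: 27.05
position: [588.4, -232.1, 143.5]
ee_rot: [-0.704, 0.71, -0.012, -0.007]
contact_force: [0.6, -0.2, 0.1]
gripper_width: 85.2
```

```bash
python3 - <<'E'
from h import *
tilt();plan((636,-203,150,-90,40))
E
```

```text
t 27.05 p [ 588.4 -232.1  143.5] rad 0.965 tang -1.315 psi -90.42 F [ 0.6 -0.2  0.1] w 85.2 j [-0.107  0.46  -0.117  0.032 -0.984  0.083]
t 27.05 p [ 588.4 -232.1  143.5] psi -90.4 tilt 1.63 F [ 0.6 -0.2  0.1] w 85.2 j [-0.11  0.46 -0.12  0.03 -0.98  0.08]
toolz [ 0.007 -0.028 -1.   ] pitchsum None
[-0.015, -0.024, -0.003, -0.2, -0.015, -0.024, -0.003, -0.2, 0.0, 0.0, 0.0, 0.0, 0.0, 0.0, 0.0, 0.0, 0.0, 0.0, 0.0, 0.0]
```

Call:
arm_command(commands=[-0.014,-0.018,-0.003,-0.2,-0.009,-0.014,0.0,0.0,-0.004,-0.008,0.0,0.0,-0.002,-0.004,0.0,0.0,0.0,-0.002,0.0,0.0])

```text
clock: 27.55
position: [636.0, -198.5, 137.4]
ee_rot: [-0.707, 0.707, -0.007, -0.011]
contact_force: [-0.2, -0.0, -0.3]
gripper_width: 85.3
```

```bash
python3 - <<'E'
from h import *
hold(2);snap('wrist','w6')
print([(round(q['confidence'],2),w('wrist',q['centre']).round(0)) for q in arm.place_of('wrist','red_vial')[:3]])
plan((636,-203,44,-90,25))
E
```

```text
t 27.65 p [ 635.9 -198.9  137.8] rad 0.188 tang -1.477 psi -90.03 F [-0.9  0.3  0.2] w 85.4 j [-0.049  0.524 -0.021  0.03  -1.03   0.033]
[(0.9, array([ 637., -205.,   -2.]))]
t 27.75 p [ 635.9 -198.9  138.4] psi -90.0 tilt 1.49 F [-0.4 -0.5 -0.5] w 85.3 j [-0.05  0.52 -0.02  0.03 -1.03  0.03]
toolz [-0.004 -0.026 -1.   ] pitchsum None
[0.0, 0.0, 0.024, 0.0, 0.0, 0.0, 0.024, 0.0, 0.0, 0.0, 0.024, 0.0, 0.0, 0.0, 0.024, 0.0, 0.0, 0.0, 0.0, 0.0]
```

Call:
arm_command(commands=[0.001,0.0,0.022,0.0,0.001,0.0,0.024,0.0,0.001,0.0,0.02,0.0,0.001,0.0,0.014,0.0,0.0,0.0,0.008,0.0], jaw=0.65)

```text
clock: 28.25
position: [636.0, -208.7, 52.9]
ee_rot: [-0.705, 0.709, -0.011, -0.008]
contact_force: [-0.8, 0.9, -0.7]
gripper_width: 55.4
```

```bash
python3 - <<'E'
from h import *
hold(3)
plan((637,-205,28,-90,8))
E
```

```text
t 28.4 p [ 636.7 -208.4   53.9] rad 0.83 tang -1.373 psi -90.22 F [-0.  -0.2 -0.7] w 55.6 j [-0.063  0.61  -0.104  0.036 -0.849  0.036]
t 28.4 p [ 636.7 -208.4   53.9] psi -90.2 tilt 1.6 F [-0.  -0.2 -0.7] w 55.6 j [-0.06  0.61 -0.1   0.04 -0.85  0.04]
toolz [ 0.006 -0.027 -1.   ] pitchsum None
[-0.001, 0.0, 0.006, -0.1, -0.001, 0.0, 0.006, -0.1, -0.001, 0.0, 0.006, -0.1, -0.001, 0.0, 0.006, -0.1, 0.0, 0.0, 0.0, 0.0]
```

Call:
arm_command(commands=[-0.001,0.0,0.008,0.0,-0.001,0.0,0.007,0.0,-0.001,0.0,0.006,0.0,-0.001,0.0,0.005,0.0,0.0,0.0,0.002,0.0])

```text
clock: 28.9
position: [639.3, -204.8, 27.0]
ee_rot: [-0.706, 0.708, -0.014, -0.005]
contact_force: [-0.2, -0.1, 0.2]
gripper_width: 55.4
```

Call:
arm_command(commands=[0.0,0.0,0.0,0.0,0.0,0.0,0.0,0.0,0.0,0.0,0.0,0.0,0.0,0.0,0.0,0.0,0.0,0.0,0.0,0.0], jaw=0.1)

```text
clock: 29.4
position: [639.3, -204.8, 27.0]
ee_rot: [-0.706, 0.708, -0.014, -0.006]
contact_force: [0.6, 0.3, 0.1]
gripper_width: 27.4
```

```bash
python3 - <<'E'
from h import *
s=tilt()
plan((620,-215,150,-90,40),(432,-420,150,-90,46))
E
```

```text
t 29.4 p [ 639.3 -204.8   27. ] rad 1.182 tang -1.321 psi -90.16 F [0.6 0.3 0.1] w 27.4 j [-0.057  0.642 -0.126  0.039 -0.789  0.027]
t 29.4 p [ 639.3 -204.8   27. ] psi -90.2 tilt 1.77 F [0.6 0.3 0.1] w 27.4 j [-0.06  0.64 -0.13  0.04 -0.79  0.03]
toolz [ 0.013 -0.028 -1.   ] pitchsum None
[0.003, 0.004, -0.031, 0.0, 0.003, 0.004, -0.031, 0.0, 0.003, 0.004, -0.031, 0.0, 0.003, 0.004, -0.031, 0.0, 0.029, 0.027, 0.0, 0.0]
[0.029, 0.027, 0.0, 0.0, 0.029, 0.027, 0.0, 0.0, 0.029, 0.027, 0.0, 0.0, 0.029, 0.027, 0.0, 0.0, 0.029, 0.027, 0.0, 0.0]
[0.029, 0.027, 0.0, 0.0, 0.0, 0.0, 0.0, 0.0, 0.0, 0.0, 0.0, 0.0, 0.0, 0.0, 0.0, 0.0, 0.0, 0.0, 0.0, 0.0]
```

Call:
arm_command(commands=[0.0,0.002,-0.02,0.0,0.0,0.004,-0.03,0.0,0.005,0.006,-0.03,0.0,0.02,0.02,-0.02,0.0,0.03,0.03,-0.01,0.0])

```text
clock: 29.9
position: [576.3, -254.7, 138.4]
ee_rot: [0.708, -0.706, 0.013, 0.007]
contact_force: [1.3, -1.2, -0.6]
gripper_width: 26.7
```

Call:
arm_command(commands=[0.031,0.03,0.0,0.0,0.031,0.03,0.0,0.0,0.028,0.027,0.0,0.0,0.022,0.02,0.0,0.0,0.016,0.012,0.0,0.0])

```text
clock: 30.4
position: [452.8, -388.2, 145.3]
ee_rot: [0.708, -0.706, 0.017, 0.005]
contact_force: [0.6, -0.5, -0.9]
gripper_width: 26.7
```

```bash
python3 - <<'E'
from h import *
s=hold(2)
plan((432,-420,130,-90,30))
E
```

```text
t 30.5 p [ 452.7 -388.7  145.3] rad 1.846 tang -0.724 psi -89.92 F [-1.2  0.1 -0.9] w 26.9 j [-0.427  0.395 -0.218  0.026 -0.931  0.414]
t 30.5 p [ 452.7 -388.7  145.3] psi -89.9 tilt 1.98 F [-1.2  0.1 -0.9] w 26.9 j [-0.43  0.4  -0.22  0.03 -0.93  0.41]
toolz [ 0.016 -0.031 -0.999] pitchsum None
[0.015, 0.011, 0.008, 0.0, 0.015, 0.011, 0.008, 0.0, 0.0, 0.0, 0.0, 0.0, 0.0, 0.0, 0.0, 0.0, 0.0, 0.0, 0.0, 0.0]
```

Call:
arm_command(commands=[0.013,0.009,0.008,0.0,0.011,0.008,0.015,0.0,0.005,0.003,0.02,0.0,0.002,0.001,0.015,0.0,0.0,0.0,0.008,0.0])

```text
clock: 31.0
position: [435.7, -422.6, 80.4]
ee_rot: [0.708, -0.706, 0.02, 0.004]
contact_force: [-0.1, 0.5, -0.2]
gripper_width: 26.8
```

```bash
python3 - <<'E'
from h import *
s=hold(2);snap('wrist','w7')
print([(round(q['confidence'],2),w('wrist',q['centre']).round(0)) for q in arm.place_of('wrist','red_vial')[:3]],[(round(q['confidence'],2),w('wrist',q['centre']).round(0)) for q in arm.place_of('wrist','yellow_tray')[:3]])
plan((432,-420,32,-90,30))
E
```

```text
t 31.1 p [ 435.5 -422.2   80.4] rad 2.234 tang -0.489 psi -89.84 F [-0.2  0.8  0.1] w 26.8 j [-0.494  0.48  -0.268  0.027 -0.788  0.479]
[(0.63, array([ 439., -423.,   52.]))] []
t 31.25 p [ 436.7 -423.    82.6] psi -89.8 tilt 2.52 F [0.1 0.6 0.3] w 26.9 j [-0.49  0.48 -0.27  0.03 -0.79  0.48]
toolz [ 0.026 -0.036 -0.999] pitchsum None
[-0.002, 0.003, 0.025, 0.1, -0.002, 0.003, 0.025, 0.1, 0.0, 0.0, 0.0, 0.0, 0.0, 0.0, 0.0, 0.0, 0.0, 0.0, 0.0, 0.0]
```

Call:
arm_command(commands=[-0.001,0.002,0.013,0.0,-0.001,0.002,0.013,0.0,-0.001,0.002,0.01,0.0,-0.001,0.001,0.006,0.0,0.0,0.0,0.003,0.0])

```text
clock: 31.75
position: [435.1, -421.7, 41.4]
ee_rot: [0.709, -0.705, 0.027, 0.002]
contact_force: [-0.5, -0.4, -0.2]
gripper_width: 27.2
```

```bash
python3 - <<'E'
from h import *
s=hold(3)
snap('wrist','w8'); snap('side','s8')
E
```

```text
t 31.9 p [ 435.3 -422.    41.8] rad 3.169 tang -0.306 psi -89.67 F [ 0.4  0.5 -0.6] w 27.0 j [-0.493  0.524 -0.317  0.032 -0.679  0.475]
```

Call:
arm_command(commands=[-0.001,0.003,0.003,0.0,0.0,0.002,0.003,0.0,0.0,0.0,0.003,0.0,0.0,0.0,0.003,0.0,0.0,0.0,0.002,0.0])

```text
clock: 32.5
position: [431.3, -423.1, 30.4]
ee_rot: [0.71, -0.704, 0.03, 0.003]
contact_force: [-4.9, 5.1, 22.1]
gripper_width: 27.1
```

```bash
python3 - <<'E'
from h import *
s=hold(3)
E
```

```text
t 32.65 p [ 431.3 -422.9   30.5] rad 3.416 tang -0.298 psi -89.62 F [-3.4  2.  11.2] w 26.6 j [-0.497  0.535 -0.336  0.036 -0.645  0.477]
```

Call:
arm_command(commands=[0.0,0.0,0.0,0.0,0.0,0.0,0.0,0.0,0.0,0.0,0.0,0.0,0.0,0.0,0.0,0.0,0.0,0.0,0.0,0.0], jaw=0.7)

```text
clock: 33.15
position: [431.6, -423.1, 30.2]
ee_rot: [0.709, -0.704, 0.03, 0.002]
contact_force: [-0.5, 0.0, -0.5]
gripper_width: 60.2
```

Call:
arm_command(commands=[0.0,0.0,-0.015,0.0,0.0,0.0,-0.025,0.0,0.0,0.0,-0.035,0.0,0.0,0.0,-0.045,0.0,0.0,0.0,-0.05,0.0])

```text
clock: 33.65
position: [420.6, -412.4, 194.3]
ee_rot: [0.709, -0.705, 0.018, 0.005]
contact_force: [0.5, -0.1, -0.4]
gripper_width: 60.0
```

```bash
python3 - <<'E'
from h import *
s=tilt(); hold(1); snap('side','s9')
E
```

```text
t 33.65 p [ 420.6 -412.4  194.3] rad 2.109 tang -0.562 psi -89.68 F [ 0.5 -0.1 -0.4] w 60.0 j [-0.491  0.335 -0.175  0.023 -1.029  0.485]
t 33.7 p [ 424.5 -415.8  205.2] rad 3.174 tang -0.501 psi -89.57 F [ 1.6 -1.2  7.1] w 59.6 j [-0.49   0.325 -0.162  0.028 -1.033  0.485]
```

```bash
python3 - <<'E'
from h import *
plan((560,-290,330,-1,40))
E
```

```text
t 33.75 p [ 424.9 -415.6  202.2] psi -89.6 tilt 3.22 F [0.5 0.4 0.5] w 59.7 j [-0.49  0.33 -0.17  0.03 -1.03  0.48]
toolz [ 0.035 -0.044 -0.998] pitchsum None
[-0.011, -0.013, -0.012, -8.1, -0.009, -0.014, -0.012, -8.1, -0.007, -0.015, -0.012, -8.1, -0.005, -0.016, -0.012, -8.1, -0.002, -0.017, -0.012, -8.1]
[0.0, -0.017, -0.012, -8.1, 0.002, -0.017, -0.012, -8.1, 0.005, -0.016, -0.012, -8.1, 0.007, -0.015, -0.012, -8.1, 0.009, -0.014, -0.012, -8.1]
[0.011, -0.013, -0.012, -8.1, 0.0, 0.0, 0.0, 0.0, 0.0, 0.0, 0.0, 0.0, 0.0, 0.0, 0.0, 0.0, 0.0, 0.0, 0.0, 0.0]
```

Call:
arm_command(commands=[-0.011,-0.013,-0.025,-8.3,-0.009,-0.014,-0.03,-8.3,-0.007,-0.015,-0.03,-8.3,-0.005,-0.016,-0.03,-8.3,-0.002,-0.017,-0.025,-8.3])

```text
clock: 34.25
position: [481.3, -351.3, 342.6]
ee_rot: [0.917, -0.397, 0.021, 0.012]
contact_force: [0.0, -0.1, 0.4]
gripper_width: 59.7
```

```bash
python3 - <<'E'
from h import *
hold(3)
E
```

```text
t 34.4 p [ 482.1 -351.3  342.5] rad 2.823 tang -0.775 psi -47.11 F [ 0.7  0.3 -0.9] w 59.4 j [-0.345  0.256  0.086  0.027 -1.357  1.088]
```

Call:
arm_command(commands=[0.0,-0.005,0.05,-8.3,0.0,-0.005,0.05,-8.3,0.0,-0.01,-0.048,-8.3,0.0,-0.01,-0.048,-8.3,0.0,-0.01,-0.03,-8.3])

```text
clock: 34.9
position: [482.4, -310.5, 337.7]
ee_rot: [0.999, -0.045, -0.011, 0.009]
contact_force: [0.6, -0.3, 1.0]
gripper_width: 59.7
```

```bash
python3 - <<'E'
from h import *
tilt();hold(4);tilt()
E
```

```text
t 34.9 p [ 482.4 -310.5  337.7] rad -0.614 tang -1.543 psi -5.2 F [ 0.6 -0.3  1. ] w 59.7 j [-0.277  0.249  0.066  0.023 -1.407  1.754]
t 35.1 p [ 483.9 -310.9  338.6] rad -0.295 tang -1.426 psi -5.53 F [ 0.4  0.3 -0.2] w 59.6 j [-0.278  0.248  0.068  0.023 -1.403  1.748]
t 35.1 p [ 483.9 -310.9  338.6] rad -0.295 tang -1.426 psi -5.53 F [ 0.4  0.3 -0.2] w 59.6 j [-0.278  0.248  0.068  0.023 -1.403  1.748]
```

Call:
arm_command(commands=[0.0,0.0,0.05,-1.0,0.0,0.0,0.05,-1.0,0.0,0.0,-0.048,-1.0,0.01,-0.005,-0.047,-1.0,0.015,-0.01,-0.03,0.0])

```text
clock: 35.6
position: [486.9, -292.1, 328.5]
ee_rot: [0.999, -0.02, -0.045, -0.004]
contact_force: [0.9, -0.6, -0.4]
gripper_width: 59.8
```

```bash
python3 - <<'E'
from h import *
hold(4)
E
```

```text
t 35.8 p [ 489.1 -291.9  329.2] rad -4.34 tang -2.026 psi -2.17 F [-0.3 -0.4 -0.3] w 59.5 j [-0.247  0.279  0.089  0.012 -1.464  1.778]
```

Call:
arm_command(commands=[0.0,0.0,0.05,0.0,0.0,0.0,0.05,0.0,0.0,0.0,-0.048,0.0,0.015,-0.01,-0.045,0.0,0.02,-0.015,-0.02,0.0])

```text
clock: 36.3
position: [497.1, -264.0, 304.6]
ee_rot: [0.996, -0.026, -0.081, -0.016]
contact_force: [0.7, -0.5, 0.5]
gripper_width: 60.1
```

```bash
python3 - <<'E'
from h import *
hold(4);plan((541,-194,200,0,40))
E
```

```text
t 36.5 p [ 499.2 -263.6  304.3] rad -8.9 tang -2.411 psi -2.68 F [-0.1  0.1  0.1] w 59.9 j [-0.201  0.323  0.09  -0.003 -1.499  1.723]
t 36.5 p [ 499.2 -263.6  304.3] psi -2.7 tilt 9.26 F [-0.1  0.1  0.1] w 59.9 j [-0.2   0.32  0.09 -0.   -1.5   1.72]
toolz [-0.157  0.035 -0.987] pitchsum None
[0.014, -0.017, 0.025, -0.7, 0.014, -0.017, 0.025, -0.7, 0.014, -0.017, 0.025, -0.7, 0.014, -0.017, 0.025, -0.7, 0.0, 0.0, 0.0, 0.0]
```

Call:
arm_command(commands=[0.014,-0.012,0.018,-0.7,0.018,-0.018,0.024,-0.7,0.018,-0.018,0.026,-0.7,0.012,-0.013,0.022,0.0,0.006,-0.008,0.012,0.0], jaw=0.8)

```text
clock: 37.0
position: [547.5, -194.8, 187.7]
ee_rot: [0.996, -0.011, -0.081, -0.018]
contact_force: [0.3, -0.2, 0.9]
gripper_width: 68.3
```

```bash
python3 - <<'E'
from h import *
hold(3);snap('wrist','w10')
for t in ['red_jar','white_jar']: print([(round(q['confidence'],2),w('wrist',q['centre']).round(0)) for q in arm.place_of('wrist',t)[:3]])
plan((541,-193,110,0,20))
E
```

```text
t 37.15 p [ 548.3 -195.6  190.1] rad -9.306 tang -1.102 psi -1.03 F [ 0.8 -0.6  0.7] w 68.3 j [-0.077  0.427 -0.033 -0.025 -1.273  1.637]
[(0.59, array([ 539., -199.,    3.]))]
[(0.93, array([ 556., -284.,    1.]))]
t 37.3 p [ 549.7 -196.3  192.6] psi -1.1 tilt 9.09 F [-0.4  0.8 -0.6] w 68.5 j [-0.08  0.42 -0.03 -0.02 -1.27  1.64]
toolz [-0.154  0.036 -0.987] pitchsum None
[0.001, 0.0, 0.017, -0.2, 0.001, 0.0, 0.017, -0.2, 0.001, 0.0, 0.017, -0.2, 0.001, 0.0, 0.017, -0.2, 0.001, 0.0, 0.017, -0.2]
```

Call:
arm_command(commands=[0.003,0.0,0.016,0.0,0.002,0.0,0.019,0.0,0.001,0.0,0.019,0.0,0.0,0.0,0.016,0.0,0.0,0.0,0.01,0.0])

```text
clock: 37.8
position: [547.7, -198.2, 120.3]
ee_rot: [0.998, -0.013, -0.067, -0.015]
contact_force: [-0.4, -0.2, -0.1]
gripper_width: 68.5
```

```bash
python3 - <<'E'
from h import *
hold(3);snap('side','s11');snap('wrist','w11')
plan((541,-195,45,0,16))
E
```

```text
t 37.95 p [ 547.9 -198.   120.6] rad -7.818 tang -0.855 psi -1.31 F [ 0.5 -1.1  0.3] w 68.2 j [-0.08   0.479 -0.136 -0.024 -1.092  1.639]
t 38.05 p [ 548.6 -197.9  121.3] psi -1.3 tilt 7.79 F [0.  0.4 0.1] w 68.1 j [-0.08  0.48 -0.14 -0.02 -1.09  1.64]
toolz [-0.132  0.032 -0.991] pitchsum None
[0.0, 0.0, 0.015, -0.3, 0.0, 0.0, 0.015, -0.3, 0.0, 0.0, 0.015, -0.3, 0.0, 0.0, 0.015, -0.3, 0.0, 0.0, 0.015, -0.3]
```

Call:
arm_command(commands=[0.0,0.0,0.017,0.0,0.001,0.0,0.017,0.0,0.001,0.0,0.016,0.0,0.001,0.0,0.013,0.0,0.0,0.0,0.009,0.0])

```text
clock: 38.55
position: [548.4, -196.9, 54.3]
ee_rot: [0.998, -0.011, -0.058, -0.014]
contact_force: [0.1, 0.4, -0.2]
gripper_width: 68.3
```

```bash
python3 - <<'E'
from h import *
hold(3);snap('wrist','w12')
plan((540,-196,45,0,16))
E
```

```text
t 38.7 p [ 548.  -196.9   54.5] rad -6.855 tang -0.705 psi -1.23 F [0.1 0.  0.8] w 68.3 j [-0.078  0.547 -0.212 -0.025 -0.931  1.641]
t 38.75 p [ 548.5 -197.    55. ] psi -1.2 tilt 6.84 F [-0.3  0.1 -0.4] w 68.0 j [-0.08  0.55 -0.21 -0.02 -0.93  1.64]
toolz [-0.116  0.029 -0.993] pitchsum None
[-0.007, 0.0, 0.011, -1.2, 0.0, 0.0, 0.0, 0.0, 0.0, 0.0, 0.0, 0.0, 0.0, 0.0, 0.0, 0.0, 0.0, 0.0, 0.0, 0.0]
```

Call:
arm_command(commands=[-0.002,0.0,0.003,0.0,-0.002,0.0,0.003,0.0,-0.002,0.0,0.004,0.0,-0.002,0.0,0.003,0.0,-0.001,0.0,0.002,0.0])

```text
clock: 39.25
position: [538.6, -196.6, 42.5]
ee_rot: [0.998, -0.011, -0.056, -0.013]
contact_force: [0.3, 0.7, -1.2]
gripper_width: 68.3
```

```bash
python3 - <<'E'
from h import *
hold(2)
E
```

```text
t 39.35 p [ 538.5 -196.6   42.4] rad -6.537 tang -0.682 psi -1.21 F [0.7 0.2 0.3] w 68.3 j [-0.078  0.548 -0.25  -0.025 -0.886  1.643]
```

Call:
arm_command(commands=[0.0,0.0,0.0,0.0,0.0,0.0,0.0,0.0,0.0,0.0,0.0,0.0,0.0,0.0,0.0,0.0,0.0,0.0,0.0,0.0], jaw=0.3)

```text
clock: 39.85
position: [539.5, -196.8, 43.1]
ee_rot: [0.998, -0.011, -0.055, -0.013]
contact_force: [0.4, -0.0, 0.8]
gripper_width: 53.3
```

```bash
python3 - <<'E'
from h import *
hold(1);plan((540,-196,140,0,30))
E
```

```text
t 39.9 p [ 539.4 -196.8   43.1] rad -6.432 tang -0.679 psi -1.19 F [-0.2 -0.2  0.2] w 53.7 j [-0.078  0.547 -0.249 -0.024 -0.886  1.643]
t 39.9 p [ 539.4 -196.8   43.1] psi -1.2 tilt 6.48 F [-0.2 -0.2  0.2] w 53.7 j [-0.08  0.55 -0.25 -0.02 -0.89  1.64]
toolz [-0.11   0.027 -0.994] pitchsum None
[-0.003, -0.001, -0.024, -0.3, -0.003, -0.001, -0.024, -0.3, -0.003, -0.001, -0.024, -0.3, -0.003, -0.001, -0.024, -0.3, 0.0, 0.0, 0.0, 0.0]
```

Call:
arm_command(commands=[-0.002,-0.001,-0.015,0.0,-0.003,-0.001,-0.025,0.0,-0.003,-0.001,-0.028,0.0,-0.003,-0.001,-0.025,0.0,-0.002,0.005,-0.014,0.0])

```text
clock: 40.4
position: [535.0, -199.3, 149.3]
ee_rot: [0.998, -0.012, -0.061, -0.014]
contact_force: [0.5, -0.1, -0.9]
gripper_width: 53.5
```

```bash
python3 - <<'E'
from h import *
hold(2);plan((532,-384,145,-1,40))
E
```

```text
t 40.5 p [ 535.6 -200.   149.5] rad -6.975 tang -0.778 psi -1.29 F [ 0.5  0.7 -1.7] w 53.2 j [-0.085  0.425 -0.143 -0.022 -1.123  1.642]
t 40.5 p [ 535.6 -200.   149.5] psi -1.3 tilt 7.04 F [ 0.5  0.7 -1.7] w 53.2 j [-0.08  0.43 -0.14 -0.02 -1.12  1.64]
toolz [-0.119  0.03  -0.992] pitchsum None
[0.0, 0.037, 0.0, -0.1, 0.0, 0.037, 0.0, -0.1, 0.0, 0.037, 0.0, -0.1, 0.0, 0.037, 0.0, -0.1, 0.0, 0.037, 0.0, -0.1]
```

Call:
arm_command(commands=[0.0,0.028,0.0,0.0,0.0,0.042,0.0,0.0,0.0,0.045,0.0,0.0,0.0,0.035,0.0,0.0,0.0,0.022,0.0,0.0])

```text
clock: 41.0
position: [529.6, -371.9, 137.5]
ee_rot: [0.998, -0.009, -0.063, -0.017]
contact_force: [-0.7, 0.5, -0.3]
gripper_width: 53.7
```

```bash
python3 - <<'E'
from h import *
hold(2);plan((532,-384,47,-1,20))
E
```

```text
t 41.1 p [ 529.1 -372.4  136.8] rad -7.149 tang -2.495 psi -1.07 F [-0.1  0.8 -1.9] w 53.8 j [-0.359  0.557  0.036  0.012 -1.182  1.904]
t 41.1 p [ 529.1 -372.4  136.8] psi -1.1 tilt 7.59 F [-0.1  0.8 -1.9] w 53.8 j [-0.36  0.56  0.04  0.01 -1.18  1.9 ]
toolz [-0.127  0.036 -0.991] pitchsum None
[0.003, 0.003, 0.018, 0.0, 0.003, 0.003, 0.018, 0.0, 0.003, 0.003, 0.018, 0.0, 0.003, 0.003, 0.018, 0.0, 0.003, 0.003, 0.018, 0.0]
```

Call:
arm_command(commands=[0.003,0.003,0.02,0.0,0.003,0.003,0.022,0.0,0.003,0.003,0.02,0.0,0.002,0.002,0.014,0.0,0.001,0.001,0.008,0.0])

```text
clock: 41.6
position: [528.7, -378.5, 44.2]
ee_rot: [0.998, -0.011, -0.066, -0.019]
contact_force: [0.5, -0.2, -0.3]
gripper_width: 53.7
```

```bash
python3 - <<'E'
from h import *
hold(3);snap('side','s13')
E
```

```text
t 41.75 p [ 529.6 -379.2   46.2] rad -7.265 tang -2.48 psi -1.09 F [ 0.6 -0.4 -0.2] w 53.7 j [-0.369  0.655 -0.036  0.012 -1.014  1.911]
```

Call:
arm_command(commands=[0.0,0.0,0.001,0.0,0.0,0.0,0.002,0.0,0.0,0.0,0.002,0.0,0.0,0.0,0.001,0.0,0.0,0.0,0.001,0.0])

```text
clock: 42.3
position: [530.8, -379.5, 43.3]
ee_rot: [0.998, -0.01, -0.061, -0.017]
contact_force: [-1.3, 1.8, 5.2]
gripper_width: 53.4
```

```bash
python3 - <<'E'
from h import *
hold(2)
E
```

```text
t 42.4 p [ 530.8 -379.5   43.3] rad -6.853 tang -2.382 psi -1.09 F [-0.9  0.9  3.4] w 53.8 j [-0.368  0.657 -0.041  0.012 -1.     1.911]
```

Call:
arm_command(commands=[0.0,0.0,0.0,0.0,0.0,0.0,0.0,0.0,0.0,0.0,0.0,0.0,0.0,0.0,0.0,0.0,0.0,0.0,0.0,0.0], jaw=1)

```text
clock: 42.9
position: [531.1, -379.8, 42.6]
ee_rot: [0.998, -0.011, -0.061, -0.017]
contact_force: [-0.0, 0.4, 0.9]
gripper_width: 85.6
```

Call:
arm_command(commands=[-0.002,0.0,-0.025,0.0,-0.003,0.0,-0.04,0.0,-0.004,0.0,-0.048,0.0,0.0,0.0,-0.05,0.0,0.0,0.0,-0.05,0.0])

```text
clock: 43.4
position: [543.8, -385.5, 250.0]
ee_rot: [0.997, -0.012, -0.071, -0.023]
contact_force: [1.9, -0.8, 0.3]
gripper_width: 85.4
```

```bash
python3 - <<'E'
from h import *
hold(3);snap('side','s14')
E
```

```text
t 43.55 p [ 546.  -386.6  252.9] rad -7.565 tang -2.408 psi -1.16 F [-0.4  0.2 -1.1] w 85.3 j [-0.371  0.521  0.271  0.009 -1.46   1.917]
```

Call:
arm_command(commands=[0.0,0.0,-0.05,0.0,0.0,0.0,-0.05,0.0,0.0,0.0,0.05,0.0,0.0,0.0,0.05,0.0,0.0,0.0,0.025,0.0])

```text
clock: 44.1
position: [541.3, -384.2, 221.4]
ee_rot: [0.997, -0.012, -0.07, -0.023]
contact_force: [0.1, 0.3, 0.5]
gripper_width: 85.2
```

```bash
python3 - <<'E'
from h import *
hold(3)
E
```

```text
t 44.25 p [ 541.4 -384.6  222.5] rad -8.157 tang -2.483 psi -1.16 F [ 0.4 -1.2  2. ] w 85.9 j [-0.371  0.533  0.217  0.007 -1.403  1.917]
```

Call:
arm_command(commands=[0.0,0.0,-0.05,0.0,0.0,0.0,-0.05,0.0,0.0,0.0,0.05,0.0,0.0,0.0,0.05,0.0,0.0,0.0,0.02,0.0])

```text
clock: 44.75
position: [547.3, -389.7, 218.5]
ee_rot: [0.998, -0.011, -0.059, -0.015]
contact_force: [-0.1, 0.3, -0.2]
gripper_width: 86.0
```

```bash
python3 - <<'E'
from h import *
hold(3)
E
```

```text
t 44.9 p [ 547.6 -390.1  219.8] rad -6.493 tang -2.545 psi -1.2 F [ 0.1 -1.1  1.2] w 85.3 j [-0.372  0.533  0.21   0.016 -1.368  1.916]
```

Call:
arm_command(commands=[0.0,0.0,-0.05,0.0,0.0,0.0,-0.05,0.0,0.0,0.0,-0.05,0.0,0.0,0.0,0.05,0.0,0.0,0.0,0.0,0.0])

```text
clock: 45.4
position: [554.9, -392.5, 323.2]
ee_rot: [0.998, -0.011, -0.063, -0.014]
contact_force: [0.4, 0.2, -12.1]
gripper_width: 85.3
```

```bash
python3 - <<'E'
from h import *
tilt();hold(1);hold(2)
E
```

```text
t 45.4 p [ 554.9 -392.5  323.2] rad -6.829 tang -2.837 psi -1.2 F [  0.4   0.2 -12.1] w 85.3 j [-0.37   0.512  0.423  0.019 -1.609  1.917]
t 45.45 p [ 561.1 -396.7  335.6] rad -5.258 tang -2.811 psi -1.27 F [0.5 0.  4.8] w 85.4 j [-0.37   0.509  0.447  0.025 -1.61   1.917]
t 45.55 p [ 566.3 -399.6  345.3] rad -3.989 tang -2.635 psi -1.31 F [ 0.9 -0.3  1.8] w 85.8 j [-0.37   0.507  0.467  0.028 -1.609  1.917]
```

Call:
arm_command(commands=[0.0,0.0,-0.05,0.0,0.0,0.0,0.05,0.0,0.0,0.0,0.0,0.0,0.0,0.0,-0.05,0.0,0.0,0.0,0.05,0.0])

```text
clock: 46.05
position: [570.7, -403.6, 371.5]
ee_rot: [1.0, -0.012, -0.027, 0.01]
contact_force: [0.7, -0.7, 4.0]
gripper_width: 85.7
```

```bash
python3 - <<'E'
from h import *
tilt();hold(1);hold(2)
E
```

```text
t 46.05 p [ 570.7 -403.6  371.5] rad -1.906 tang -2.656 psi -1.36 F [ 0.7 -0.7  4. ] w 85.7 j [-0.369  0.497  0.51   0.037 -1.628  1.918]
t 46.1 p [ 562.7 -397.9  349.1] rad -4.278 tang -2.676 psi -1.3 F [ -5.1   3.  -18.8] w 85.5 j [-0.37   0.502  0.467  0.027 -1.62   1.918]
t 46.2 p [ 563.8 -398.2  348.9] rad -4.534 tang -2.741 psi -1.28 F [ 0.7 -0.9  0.9] w 85.6 j [-0.369  0.507  0.475  0.027 -1.627  1.918]
```

Call:
arm_command(commands=[0.0,0.0,0.04,0.0,0.0,0.0,0.05,0.0,0.0,0.0,0.05,0.0,0.0,0.0,0.04,0.0,0.0,0.0,0.02,0.0])

```text
clock: 46.7
position: [569.3, -410.4, 173.8]
ee_rot: [1.0, -0.011, -0.019, 0.013]
contact_force: [-0.1, 0.4, 0.0]
gripper_width: 85.6
```

```bash
python3 - <<'E'
from h import *
hold(3)
E
```

```text
t 46.85 p [ 569.5 -410.6  175.6] rad -0.915 tang -2.517 psi -1.22 F [0.1 0.3 0.1] w 85.2 j [-0.378  0.561  0.142  0.042 -1.177  1.912]
```

Call:
arm_command(commands=[0.0,0.0,-0.05,0.0,0.0,0.0,-0.05,0.0,0.0,0.0,-0.05,0.0,0.0,0.0,0.05,0.0,0.0,0.0,0.05,0.0])

```text
clock: 47.35
position: [587.5, -418.9, 256.6]
ee_rot: [1.0, -0.01, 0.007, 0.029]
contact_force: [0.9, 0.4, -2.9]
gripper_width: 85.5
```

```bash
python3 - <<'E'
from h import *
tilt();hold(2);hold(2)
E
```

```text
t 47.35 p [ 587.5 -418.9  256.6] rad 2.589 tang -2.243 psi -1.11 F [ 0.9  0.4 -2.9] w 85.5 j [-0.376  0.518  0.265  0.051 -1.284  1.913]
t 47.45 p [ 584.3 -417.7  250. ] rad 1.736 tang -2.42 psi -1.15 F [-1.1  0.6 -0.3] w 85.4 j [-0.376  0.523  0.257  0.05  -1.287  1.913]
t 47.55 p [ 585.3 -418.7  253.6] rad 2.039 tang -2.468 psi -1.11 F [ 0.5 -0.8  0.7] w 85.6 j [-0.376  0.521  0.262  0.053 -1.288  1.913]
```

Call:
arm_command(commands=[0.0,0.0,0.035,0.0,-0.005,0.0,0.04,0.0,-0.005,0.005,0.03,0.0,-0.005,0.005,0.02,0.0,0.0,0.0,0.01,0.0])

```text
clock: 48.05
position: [583.8, -443.8, 139.7]
ee_rot: [0.999, -0.008, 0.018, 0.038]
contact_force: [0.2, -0.5, -0.2]
gripper_width: 85.5
```

```bash
python3 - <<'E'
from h import *
hold(3)
E
```

```text
t 48.2 p [ 584.4 -443.2  140.4] rad 4.318 tang -2.269 psi -0.79 F [-0.  -0.6  0. ] w 85.3 j [-0.406  0.596  0.1    0.067 -1.012  1.928]
```

Call:
arm_command(commands=[0.0,0.0,-0.05,0.0,0.0,0.0,-0.05,0.0,0.0,0.0,-0.05,0.0,-0.01,0.0,0.049,0.0,-0.01,0.0,0.049,0.0])

```text
clock: 48.7
position: [573.7, -443.0, 214.2]
ee_rot: [0.998, -0.005, 0.035, 0.049]
contact_force: [-0.5, -0.4, -1.6]
gripper_width: 85.4
```

```bash
python3 - <<'E'
from h import *
tilt();hold(2);hold(2)
E
```

```text
t 48.7 p [ 573.7 -443.   214.2] rad 6.589 tang -2.026 psi -0.41 F [-0.5 -0.4 -1.6] w 85.4 j [-0.409  0.509  0.134  0.07  -1.094  1.941]
t 48.8 p [ 569.7 -442.   207.6] rad 5.73 tang -2.205 psi -0.52 F [-0.8 -0.5 -0.4] w 85.8 j [-0.411  0.514  0.128  0.07  -1.097  1.941]
t 48.9 p [ 572.4 -443.5  212.2] rad 6.19 tang -2.228 psi -0.43 F [ 0.1 -0.3  1.6] w 85.5 j [-0.41   0.513  0.135  0.072 -1.098  1.94 ]
```

Call:
arm_command(commands=[0.0,-0.02,0.02,6.0,-0.003,-0.03,0.025,6.0,-0.005,-0.035,0.02,6.0,-0.005,-0.03,0.01,6.0,0.0,-0.015,0.005,6.0])

```text
clock: 49.4
position: [605.5, -326.1, 137.6]
ee_rot: [0.959, -0.273, 0.058, 0.043]
contact_force: [1.0, -0.7, -0.4]
gripper_width: 85.4
```

```bash
python3 - <<'E'
from h import *
hold(3)
E
```

```text
t 49.55 p [ 606.1 -327.4  138.2] rad 7.622 tang -3.31 psi -31.27 F [ 0.4  0.6 -0.9] w 85.5 j [-0.222  0.501 -0.102  0.121 -0.858  1.169]
```

Call:
arm_command(commands=[0.0,0.0,-0.05,0.0,0.0,0.0,-0.05,0.0,0.0,0.0,-0.05,0.0,0.0,0.0,0.05,0.0,0.0,0.0,0.05,0.0])

```text
clock: 50.05
position: [611.1, -328.8, 208.8]
ee_rot: [0.96, -0.267, 0.076, 0.045]
contact_force: [-0.5, 0.7, -1.4]
gripper_width: 85.6
```

```bash
python3 - <<'E'
from h import *
hold(4);p,R=st();print(R[:,2].round(3))
E
```

```text
t 50.25 p [ 609.9 -328.8  206.3] rad 9.181 tang -3.344 psi -30.86 F [ 0.6  0.8 -0.2] w 85.5 j [-0.219  0.439 -0.027  0.121 -0.969  1.185]
t 50.25 p [ 609.9 -328.8  206.3] psi -30.9 tilt 9.82 F [ 0.6  0.8 -0.2] w 85.5 j [-0.22  0.44 -0.03  0.12 -0.97  1.19]
[ 0.113 -0.127 -0.985]
```

```bash
python3 - <<'E'
from h import *
plan((540,-240,150,-31,31))
E
```

```text
t 50.25 p [ 609.9 -328.8  206.3] psi -30.9 tilt 9.82 F [ 0.6  0.8 -0.2] w 85.5 j [-0.22  0.44 -0.03  0.12 -0.97  1.19]
toolz [ 0.113 -0.127 -0.985] pitchsum None
[-0.023, -0.008, 0.007, 0.0, -0.023, -0.008, 0.007, 0.0, -0.023, -0.008, 0.007, 0.0, -0.023, -0.008, 0.007, 0.0, -0.023, -0.008, 0.007, 0.0]
```

Call:
arm_command(commands=[-0.022,-0.008,0.006,0.0,-0.028,-0.01,0.006,0.0,-0.028,-0.01,0.005,0.0,-0.025,-0.008,0.005,0.0,-0.015,-0.005,0.004,0.0])

```text
clock: 50.75
position: [541.3, -240.0, 174.4]
ee_rot: [0.959, -0.266, 0.085, 0.048]
contact_force: [-0.3, -0.3, -0.4]
gripper_width: 85.1
```

Call:
arm_command(commands=[0.0,0.0,-0.05,0.0,0.0,0.0,-0.05,0.0,0.0,0.0,-0.05,0.0,0.0,0.0,0.05,0.0,0.0,0.0,0.05,0.0])

```text
clock: 51.25
position: [542.2, -234.4, 246.6]
ee_rot: [0.958, -0.263, 0.105, 0.048]
contact_force: [-0.2, 0.0, -1.1]
gripper_width: 85.2
```

```bash
python3 - <<'E'
from h import *
hold(4);p,R=st();print(R[:,2].round(3))
E
```

```text
t 51.45 p [ 540.9 -234.8  243.8] rad 12.097 tang -3.945 psi -30.38 F [-0.2  0.9  0. ] w 85.4 j [-0.067  0.214 -0.288  0.174 -0.898  1.006]
t 51.45 p [ 540.9 -234.8  243.8] psi -30.4 tilt 12.83 F [-0.2  0.9  0. ] w 85.4 j [-0.07  0.21 -0.29  0.17 -0.9   1.01]
[ 0.166 -0.147 -0.975]
```

Call:
arm_command(commands=[0.0,0.0,-0.05,0.0,0.0,0.0,-0.05,0.0,0.0,0.0,-0.05,0.0,0.0,0.0,0.05,0.0,0.0,0.0,0.05,0.0])

```text
clock: 51.95
position: [540.0, -229.6, 318.3]
ee_rot: [0.956, -0.261, 0.121, 0.049]
contact_force: [0.9, -0.4, -2.0]
gripper_width: 85.4
```

```bash
python3 - <<'E'
from h import *
hold(4);p,R=st();print(R[:,2].round(3))
E
```

```text
t 52.15 p [ 539.  -230.2  315.8] rad 13.895 tang -3.887 psi -30.27 F [0.2 0.9 1.1] w 85.4 j [-0.053  0.147 -0.194  0.173 -1.028  1.017]
t 52.15 p [ 539.  -230.2  315.8] psi -30.3 tilt 14.58 F [0.2 0.9 1.1] w 85.4 j [-0.05  0.15 -0.19  0.17 -1.03  1.02]
[ 0.196 -0.158 -0.968]
```

```bash
python3 - <<'E'
from h import *
plan((520,-478,140,-35,50))
E
```

```text
t 52.15 p [ 539.  -230.2  315.8] psi -30.3 tilt 14.58 F [0.2 0.9 1.1] w 85.4 j [-0.05  0.15 -0.19  0.17 -1.03  1.02]
toolz [ 0.196 -0.158 -0.968] pitchsum None
[0.009, 0.031, 0.029, 0.7, 0.009, 0.031, 0.029, 0.7, 0.009, 0.031, 0.029, 0.7, 0.01, 0.031, 0.029, 0.7, 0.01, 0.03, 0.029, 0.7]
[0.011, 0.03, 0.029, 0.7, 0.011, 0.03, 0.029, 0.7, 0.0, 0.0, 0.0, 0.0, 0.0, 0.0, 0.0, 0.0, 0.0, 0.0, 0.0, 0.0]
```

Call:
arm_command(commands=[0.009,0.031,0.029,0.7,0.009,0.031,0.029,0.7,0.009,0.031,0.029,0.7,0.01,0.031,0.029,0.7,0.01,0.03,0.029,0.7], jaw=0.7)

```text
clock: 52.65
position: [537.3, -412.6, 215.5]
ee_rot: [0.948, -0.284, 0.137, 0.049]
contact_force: [1.2, 0.5, 0.6]
gripper_width: 59.9
```

```bash
python3 - <<'E'
from h import *
plan((520,-478,140,-35,50))
E
```

```text
t 52.65 p [ 537.3 -412.6  215.5] psi -33.3 tilt 16.71 F [1.2 0.5 0.6] w 59.9 j [-0.39  0.35 -0.16  0.1  -0.78  1.31]
toolz [ 0.232 -0.171 -0.958] pitchsum None
[0.0, 0.021, 0.026, 0.6, 0.0, 0.021, 0.026, 0.6, 0.0, 0.021, 0.026, 0.6, 0.0, 0.0, 0.0, 0.0, 0.0, 0.0, 0.0, 0.0]
```

Call:
arm_command(commands=[0.0,0.018,0.022,0.6,0.0,0.018,0.02,0.6,0.0,0.012,0.014,0.6,0.0,0.006,0.008,0.0,0.0,0.002,0.004,0.0])

```text
clock: 53.15
position: [525.9, -479.8, 160.2]
ee_rot: [0.942, -0.3, 0.144, 0.05]
contact_force: [0.3, -0.6, -0.3]
gripper_width: 59.7
```

```bash
python3 - <<'E'
from h import *
hold(2);snap('wrist','w15')
for t in ['black_vial','red_jar']: print([(round(q['confidence'],2),w('wrist',q['centre']).round(0)) for q in arm.place_of('wrist',t)[:3]])
plan((516,-476,65,-36,22))
E
```

```text
t 53.25 p [ 525.9 -479.1  160. ] rad 17.168 tang 1.684 psi -35.22 F [ 0.2 -0.3  0. ] w 59.5 j [-0.494  0.449 -0.142  0.07  -0.678  1.401]
[(0.89, array([ 528., -482.,   -5.]))]
[]
t 53.4 p [ 526.1 -478.6  160.4] psi -35.2 tilt 17.55 F [-0.6  0.4  0.3] w 59.8 j [-0.49  0.45 -0.14  0.07 -0.68  1.4 ]
toolz [ 0.242 -0.18  -0.953] pitchsum None
[-0.008, 0.001, 0.018, 0.2, -0.008, 0.001, 0.018, 0.2, -0.008, 0.001, 0.018, 0.2, -0.008, 0.001, 0.018, 0.2, -0.008, 0.001, 0.018, 0.2]
```

```bash
python3 - <<'E'
from h import *
plan((531,-485,60,-36,22))
E
```

```text
t 53.4 p [ 526.1 -478.6  160.4] psi -35.2 tilt 17.55 F [-0.6  0.4  0.3] w 59.8 j [-0.49  0.45 -0.14  0.07 -0.68  1.4 ]
toolz [ 0.242 -0.18  -0.953] pitchsum None
[-0.005, 0.0, 0.02, 0.2, -0.005, 0.0, 0.02, 0.2, -0.005, 0.0, 0.02, 0.2, -0.005, 0.0, 0.02, 0.2, -0.005, 0.0, 0.02, 0.2]
```

Call:
arm_command(commands=[-0.005,0.0,0.024,0.2,-0.006,0.0,0.026,0.2,-0.006,0.0,0.024,0.0,-0.004,0.0,0.016,0.0,-0.002,0.0,0.008,0.0])

```text
clock: 53.9
position: [537.9, -482.6, 65.5]
ee_rot: [0.941, -0.299, 0.151, 0.051]
contact_force: [-0.6, -0.5, 0.6]
gripper_width: 59.8
```

```bash
python3 - <<'E'
from h import *
hold(2);snap('wrist','w16')
for t in ['black_vial']: print([(round(q['confidence'],2),w('wrist',q['centre']).round(0)) for q in arm.place_of('wrist',t)[:3]])
plan((532,-486,29,-36,9))
E
```

```text
t 54.0 p [ 537.7 -482.6   65.5] rad 17.899 tang 1.789 psi -35.27 F [ 0.9 -0.5  0.5] w 59.5 j [-0.491  0.564 -0.229  0.099 -0.462  1.364]
[(0.76, array([ 530., -483.,   -0.]))]
t 54.1 p [ 538.6 -483.5   67.7] psi -35.3 tilt 18.52 F [ 0.3 -0.7 -0.7] w 59.9 j [-0.49  0.56 -0.23  0.1  -0.46  1.36]
toolz [ 0.256 -0.187 -0.948] pitchsum None
[-0.003, 0.001, 0.007, 0.1, -0.003, 0.001, 0.007, 0.1, -0.003, 0.001, 0.007, 0.1, -0.003, 0.001, 0.007, 0.1, -0.003, 0.001, 0.007, 0.1]
```

Call:
arm_command(commands=[-0.004,0.001,0.01,0.0,-0.004,0.001,0.01,0.0,-0.004,0.001,0.009,0.0,-0.002,0.001,0.006,0.0,-0.001,0.0,0.003,0.0])

```text
clock: 54.6
position: [535.8, -486.8, 27.8]
ee_rot: [0.94, -0.299, 0.156, 0.052]
contact_force: [0.5, 0.6, -0.4]
gripper_width: 60.1
```

```bash
python3 - <<'E'
from h import *
hold(2);plan((534,-486,29,-36,9))
E
```

```text
t 54.7 p [ 535.8 -486.7   27.8] rad 18.416 tang 2.0 psi -35.27 F [ 0.7  0.2 -0.1] w 59.4 j [-0.499  0.613 -0.268  0.118 -0.366  1.35 ]
t 54.7 p [ 535.8 -486.7   27.8] psi -35.3 tilt 18.86 F [ 0.7  0.2 -0.1] w 59.4 j [-0.5   0.61 -0.27  0.12 -0.37  1.35]
toolz [ 0.261 -0.19  -0.946] pitchsum None
[-0.001, 0.0, -0.002, 0.7, 0.0, 0.0, 0.0, 0.0, 0.0, 0.0, 0.0, 0.0, 0.0, 0.0, 0.0, 0.0, 0.0, 0.0, 0.0, 0.0]
```

Call:
arm_command(commands=[0.0,0.0,0.0,0.0,0.0,0.0,0.0,0.0,0.0,0.0,0.0,0.0,0.0,0.0,0.0,0.0,0.0,0.0,0.0,0.0], jaw=0.1)

```text
clock: 55.2
position: [536.8, -487.1, 29.3]
ee_rot: [0.94, -0.299, 0.157, 0.052]
contact_force: [-0.2, -0.2, -0.5]
gripper_width: 24.7
```

```bash
python3 - <<'E'
from h import *
plan((525,-480,150,-35,32),(445,-192,190,-35,45))
E
```

```text
t 55.2 p [ 536.8 -487.1   29.3] psi -35.2 tilt 19.02 F [-0.2 -0.2 -0.5] w 24.7 j [-0.5   0.61 -0.27  0.12 -0.37  1.35]
toolz [ 0.264 -0.192 -0.945] pitchsum None
[0.007, 0.0, -0.03, -0.1, 0.007, 0.0, -0.03, -0.1, 0.007, 0.0, -0.03, -0.1, 0.007, 0.0, -0.03, -0.1, -0.029, -0.027, -0.016, 0.0]
[-0.029, -0.027, -0.016, 0.0, -0.029, -0.027, -0.016, 0.0, -0.029, -0.027, -0.016, 0.0, -0.029, -0.027, -0.016, 0.0, -0.029, -0.027, -0.016, 0.0]
[-0.029, -0.027, -0.016, 0.0, 0.0, 0.0, 0.0, 0.0, 0.0, 0.0, 0.0, 0.0, 0.0, 0.0, 0.0, 0.0, 0.0, 0.0, 0.0, 0.0]
```

Call:
arm_command(commands=[0.006,0.0,-0.02,0.0,0.007,0.0,-0.03,0.0,0.007,0.0,-0.034,0.0,0.003,0.0,-0.034,0.0,-0.01,0.0,-0.025,0.0])

```text
clock: 55.7
position: [507.2, -465.7, 167.3]
ee_rot: [0.941, -0.299, 0.151, 0.051]
contact_force: [-0.3, -0.7, 0.0]
gripper_width: 24.6
```

```bash
python3 - <<'E'
from h import *
hold(1);plan((455,-420,180,-35,45),(448,-192,185,-35,45))
E
```

```text
t 55.75 p [ 505.8 -464.9  170.9] rad 18.079 tang 2.041 psi -35.28 F [-2.   2.5  1.3] w 25.1 j [-0.489  0.394 -0.208  0.074 -0.65   1.392]
t 55.75 p [ 505.8 -464.9  170.9] psi -35.3 tilt 18.51 F [-2.   2.5  1.3] w 25.1 j [-0.49  0.39 -0.21  0.07 -0.65  1.39]
toolz [ 0.256 -0.187 -0.948] pitchsum None
[-0.031, -0.004, -0.015, -0.1, -0.031, -0.004, -0.015, -0.1, -0.021, -0.03, -0.008, 0.0, -0.021, -0.03, -0.008, 0.0, -0.021, -0.03, -0.008, 0.0]
[-0.021, -0.03, -0.008, 0.0, -0.021, -0.03, -0.008, 0.0, -0.021, -0.03, -0.008, 0.0, 0.0, 0.0, 0.0, 0.0, 0.0, 0.0, 0.0, 0.0]
```

Call:
arm_command(commands=[-0.03,-0.004,-0.012,0.0,-0.03,-0.008,-0.012,0.0,-0.022,-0.03,-0.008,0.0,-0.023,-0.033,-0.008,0.0,-0.023,-0.033,-0.008,0.0])

```text
clock: 56.25
position: [455.2, -296.8, 177.4]
ee_rot: [0.939, -0.303, 0.156, 0.052]
contact_force: [1.6, -0.2, 0.0]
gripper_width: 25.4
```

```bash
python3 - <<'E'
from h import *
plan((446,-192,180,-35,35))
E
```

```text
t 56.25 p [ 455.2 -296.8  177.4] psi -35.8 tilt 18.92 F [ 1.6 -0.2  0. ] w 25.4 j [-0.21  0.15 -0.61  0.27 -0.52  0.95]
toolz [ 0.261 -0.192 -0.946] pitchsum None
[-0.021, -0.027, -0.008, -0.3, -0.021, -0.027, -0.008, -0.3, -0.021, -0.027, -0.008, -0.3, 0.0, 0.0, 0.0, 0.0, 0.0, 0.0, 0.0, 0.0]
```

Call:
arm_command(commands=[-0.02,-0.027,-0.007,0.0,-0.018,-0.022,-0.007,0.0,-0.012,-0.016,-0.004,0.0,-0.007,-0.009,-0.002,0.0,-0.003,-0.004,0.0,0.0])

```text
clock: 56.75
position: [446.8, -189.1, 177.0]
ee_rot: [0.939, -0.3, 0.157, 0.051]
contact_force: [-0.4, 0.6, -0.2]
gripper_width: 24.8
```

```bash
python3 - <<'E'
from h import *
hold(2);snap('wrist','w17');snap('top','t17')
print([(round(q['confidence'],2),w('wrist',q['centre']).round(0)) for q in arm.place_of('wrist','black_vial')[:3]])
plan((444,-189,90,-35,20))
E
```

```text
t 56.85 p [ 446.8 -189.7  176.8] rad 18.147 tang -4.132 psi -35.49 F [-0.1  0.1  0.3] w 25.3 j [ 0.036  0.053 -0.772  0.415 -0.518  0.576]
[(0.63, array([ 442., -184.,  143.]))]
t 57.0 p [ 447.1 -190.6  176.8] psi -35.6 tilt 18.96 F [ 0.4  0.1 -1.1] w 24.7 j [ 0.03  0.05 -0.77  0.41 -0.52  0.58]
toolz [ 0.263 -0.191 -0.946] pitchsum None
[-0.006, 0.0, 0.016, -0.1, -0.006, 0.0, 0.016, -0.1, -0.006, 0.0, 0.016, -0.1, -0.006, 0.0, 0.016, -0.1, -0.006, 0.0, 0.016, -0.1]
```

Call:
arm_command(commands=[0.0,0.0,0.045,0.0,0.0,0.0,0.045,0.0,0.0,0.0,-0.048,0.0,0.0,0.0,-0.048,0.0,0.0,0.0,-0.025,0.0])

```text
clock: 57.5
position: [436.8, -195.4, 216.2]
ee_rot: [0.939, -0.302, 0.151, 0.071]
contact_force: [2.1, -0.1, 0.5]
gripper_width: 25.0
```

```bash
python3 - <<'E'
from h import *
hold(3);p,R=st();print(R[:,2].round(3))
E
```

```text
t 57.65 p [ 437.4 -195.2  216. ] rad 18.029 tang -6.058 psi -35.18 F [-0.3 -0.3 -0.6] w 25.2 j [ 0.052 -0.004 -0.717  0.399 -0.656  0.604]
t 57.65 p [ 437.4 -195.2  216. ] psi -35.2 tilt 19.39 F [-0.3 -0.3 -0.6] w 25.2 j [ 0.05 -0.   -0.72  0.4  -0.66  0.6 ]
[ 0.244 -0.225 -0.943]
```

```bash
cat > fk.py <<'E'
import numpy as np
from scipy.spatial.transform import Rotation as Rn
from scipy.optimize import least_squares
def fk(q,L=(174,556,421,160,305,4)):
    d1,a2,a3,off,h,a1=L
    de=q[1]-q[2]; f=np.array([np.cos(de),0,-np.sin(de)])
    W=np.array([a1+a2*np.sin(q[1])+a3*np.cos(de),0,d1+a2*np.cos(q[1])-a3*np.sin(de)])
    t=np.array([np.cos(de-q[4]),0,-np.sin(de-q[4])]); l=np.array([0,-1.,0])
    R4=Rn.from_rotvec(-f*q[3]); t=R4.apply(t); l=R4.apply(l); Rz=Rn.from_rotvec([0,0,q[0]])
    A=W+off*l; T=A+h*t
    return Rz.apply(T),Rz.apply(t),Rz.apply(A),Rz.apply(W),Rz.apply(l)
def ik(T,tz,q0,L=(174,556,421,160,305,4)):
    f=lambda q:np.r_[(fk(q,L)[0]-T)/10,(fk(q,L)[1]-tz)*30]
    r=least_squares(f,q0); return r.x,np.abs(r.fun).max()
E
python3 - <<'E'
from fk import *
D=[([.052,-.004,-.717,.399,-.656],(437.4,-195.2,216),(.244,-.225,-.943)),([.036,.053,-.772,.415,-.518],(446.8,-189.7,176.8),(.263,-.19,-.946)),([-.499,.613,-.268,.118,-.366],(535.8,-486.7,27.8),(.261,-.19,-.946)),([-.049,.524,-.021,.03,-1.03],(635.9,-198.9,137.8),(-.004,-.026,-1)),([-.389,.471,-.423,.039,-.632],(435.4,-358.2,41.7),(.03,-.04,-.999)),([-.201,.323,.09,-.003,-1.499],(499.2,-263.6,304.3),(-.157,.035,-.987)),([1.591,.385,.007,0,-1.194],(147.8,607.3,231.3),(0,0,-1))]
def res(L): return np.concatenate([np.r_[(fk(q,L)[0]-p),(fk(q,L)[1]-z)*100] for q,p,z in D])
r=least_squares(res,(174,556,421,160,305,4)); print(r.x.round(1)); print(r.fun.reshape(-1,6).round(1))
L=r.x; open('L.txt','w').write(repr(list(L)))
q0=[.03,.2,-.8,.4,-.3]
for tz in [(.263,-.19),(.244,-.225),(.2,-.19),(.16,-.19),(.16,-.1),(.2,-.1),(.25,0),(.25,-.1)]:
    t=np.r_[tz,-np.sqrt(1-tz[0]**2-tz[1]**2)]
    for nm,G,zz in [('vial',(436,-186),33),('jar',(440,-253),48)]:
        T=np.r_[np.array(G)+20*np.array(tz),zz]; q,e=ik(T,t,q0,L); F=fk(q,L); cap=F[3]-55*F[4]
        s=np.linspace(-160,60,45); ax=F[3]-s[:,None]*F[4]; 
        print(nm,tz,'q',q.round(2),round(e,2),'W',F[3].round(0),'cap',cap.round(0))
E
```

```text
[160.9 564.9 422.  159.7 297.8  -0. ]
[[-0.2 -0.1 -0.2 -0.   0.  -0. ]
 [ 0.3  0.1  0.4  0.1 -0.   0. ]
 [-0.1 -0.1 -0.2 -0.  -0.  -0. ]
 [-0.1  0.2 -0.1 -0.1  0.1  0. ]
 [ 0.1 -0.2  0.1  0.3  0.2  0. ]
 [ 0.1 -0.2  0.5  0.  -0.  -0. ]
 [-0.3 -0.3 -0.4  0.  -0.1  0. ]]
vial (0.263, -0.19) q [-0.74  0.32 -0.89  2.9   0.04] 0.69 W [ 240. -218.  303.] cap [ 195. -250.  299.]
jar (0.263, -0.19) q [-0.81  0.31 -0.89  2.6   0.07] 0.83 W [ 225. -237.  305.] cap [ 173. -251.  295.]
vial (0.244, -0.225) q [-0.72  0.32 -0.94  2.79 -0.02] 0.0 W [ 230. -202.  297.] cap [ 183. -229.  291.]
jar (0.244, -0.225) q [-0.83  0.32 -0.86  2.76  0.06] 0.18 W [ 228. -249.  307.] cap [ 177. -269.  299.]
vial (0.2, -0.19) q [-0.58  0.3  -1.03  2.24 -0.06] 0.0 W [ 224. -148.  290.] cap [ 170. -153.  279.]
jar (0.2, -0.19) q [-0.52  0.3  -1.    1.67 -0.07] 0.0 W [ 243. -138.  293.] cap [ 195. -117.  278.]
vial (0.16, -0.19) q [-0.34  0.3  -1.06  1.61 -0.13] 0.0 W [243. -87. 288.] cap [191. -71. 276.]
jar (0.16, -0.19) q [-0.24  0.32 -0.92  0.88 -0.19] 0.0 W [306. -74. 297.] cap [275. -31. 283.]
vial (0.16, -0.1) q [-0.04  0.33 -0.88  0.45 -0.22] 0.0 W [332. -12. 301.] cap [311.  38. 292.]
jar (0.16, -0.1) q [-0.17  0.35 -0.71  0.22 -0.34] 0.0 W [392. -66. 324.] cap [391. -12. 318.]
vial (0.2, -0.1) q [-0.19  0.31 -1.02  1.   -0.07] 0.11 W [270. -51. 291.] cap [231. -13. 279.]
jar (0.2, -0.1) q [-0.17  0.34 -0.75  0.24 -0.28] 0.0 W [379. -67. 321.] cap [377. -12. 315.]
vial (0.25, 0) q [-0.07  0.33 -0.73 -0.07 -0.26] 0.0 W [388. -28. 327.] cap [395.  27. 329.]
jar (0.25, 0) q [-0.24  0.35 -0.59 -0.16 -0.39] 0.0 W [ 428. -105.  351.] cap [447. -53. 356.]
vial (0.25, -0.1) q [-0.11  0.31 -0.96  0.66 -0.08] 0.8 W [294. -32. 297.] cap [267.  15. 287.]
jar (0.25, -0.1) q [-0.18  0.33 -0.79  0.28 -0.19] 0.0 W [359. -67. 315.] cap [355. -13. 309.]
```

```bash
cat >> fk.py <<'E'
L=eval(open('L.txt').read())
def seg(a,b,n=30): return a+(b-a)*np.linspace(0,1,n)[:,None]
OBS=[(np.array([449,-52,385.]),np.array([475,-42,335.]),18),(np.array([466,-10,385.]),np.array([488,-22,335.]),18),(np.array([480,-55,325.]),np.array([505,-10,325.]),22),(np.array([490,-35,325.]),np.array([500,-35,150.]),35)]
def clear(q):
    T,t,A,W,l=fk(q,L); de=q[1]-q[2]; Rz=Rn.from_rotvec([0,0,q[0]])
    E=Rz.apply(np.array([L[1]*np.sin(q[1]),0,L[0]+L[1]*np.cos(q[1])]))
    m=1e9
    for a,b,r in [(A,W-35*l,40),(W,E,45),(T-80*t,A,45)]:
        P=seg(a,b)
        for c,d,s in OBS:
            Q=seg(c,d); m=min(m,np.linalg.norm(P[:,None]-Q[None],axis=2).min()-r-s)
    return m
E
python3 - <<'E'
from fk import *
for nm,G,zz in [('vial',(437,-185),34),('vialhi',(437,-185),52),('jar',(440,-253),48)]:
    for ty in (0,-.06,-.12):
        for tx in (.04,.08,.12,.16,.2,.24):
            t=np.array([tx,ty,-np.sqrt(1-tx*tx-ty*ty)]); T=np.r_[np.array(G)+20*t[:2],zz]
            q,e=ik(T,t,[-.0,.35,-.6,.1,-.4],L)
            if e<.05: print(nm,ty,tx,'q5',q[4].round(2),'q3',q[2].round(2),'q4',q[3].round(2),'clr',clear(q).round(0))
E
```

```text
vial 0 0.04 q5 -0.53 q3 -0.62 q4 -0.0 clr -25.0
vial 0 0.08 q5 -0.48 q3 -0.64 q4 -0.01 clr -15.0
vial 0 0.12 q5 -0.43 q3 -0.67 q4 -0.02 clr -5.0
vial 0 0.16 q5 -0.38 q3 -0.69 q4 -0.03 clr 3.0
vial 0 0.2 q5 -0.33 q3 -0.71 q4 -0.04 clr 11.0
vial 0 0.24 q5 -0.27 q3 -0.73 q4 -0.06 clr 19.0
vial -0.06 0.04 q5 -0.48 q3 -0.69 q4 0.13 clr 1.0
vial -0.06 0.08 q5 -0.42 q3 -0.72 q4 0.14 clr 12.0
vial -0.06 0.12 q5 -0.36 q3 -0.75 q4 0.16 clr 24.0
vial -0.06 0.16 q5 -0.29 q3 -0.79 q4 0.19 clr 38.0
vial -0.06 0.2 q5 -0.22 q3 -0.83 q4 0.25 clr 53.0
vial -0.06 0.24 q5 -0.1 q3 -0.92 q4 0.47 clr 79.0
vial -0.12 0.04 q5 -0.43 q3 -0.76 q4 0.29 clr 16.0
vial -0.12 0.08 q5 -0.36 q3 -0.8 q4 0.35 clr 30.0
vial -0.12 0.12 q5 -0.28 q3 -0.85 q4 0.44 clr 45.0
vial -0.12 0.16 q5 -0.18 q3 -0.93 q4 0.65 clr 63.0
vial -0.12 0.2 q5 0.01 q3 -1.03 q4 2.07 clr 71.0
vialhi 0 0.04 q5 -0.58 q3 -0.6 q4 -0.0 clr -29.0
vialhi 0 0.08 q5 -0.53 q3 -0.63 q4 -0.01 clr -20.0
vialhi 0 0.12 q5 -0.48 q3 -0.65 q4 -0.02 clr -11.0
vialhi 0 0.16 q5 -0.43 q3 -0.67 q4 -0.02 clr -3.0
vialhi 0 0.2 q5 -0.38 q3 -0.69 q4 -0.04 clr 5.0
vialhi 0 
[... 799 characters left out ...]
8 clr -34.0
jar 0 0.2 q5 -0.44 q3 -0.58 q4 -0.11 clr -30.0
jar 0 0.24 q5 -0.4 q3 -0.59 q4 -0.15 clr -26.0
jar -0.06 0.04 q5 -0.55 q3 -0.59 q4 0.1 clr -32.0
jar -0.06 0.08 q5 -0.5 q3 -0.61 q4 0.09 clr -24.0
jar -0.06 0.12 q5 -0.45 q3 -0.63 q4 0.09 clr -16.0
jar -0.06 0.16 q5 -0.4 q3 -0.65 q4 0.08 clr -8.0
jar -0.06 0.2 q5 -0.35 q3 -0.67 q4 0.06 clr -0.0
jar -0.06 0.24 q5 -0.3 q3 -0.69 q4 0.04 clr 6.0
jar -0.12 0.04 q5 -0.49 q3 -0.66 q4 0.24 clr -6.0
jar -0.12 0.08 q5 -0.43 q3 -0.69 q4 0.26 clr 5.0
jar -0.12 0.12 q5 -0.37 q3 -0.72 q4 0.28 clr 17.0
jar -0.12 0.16 q5 -0.31 q3 -0.75 q4 0.31 clr 31.0
jar -0.12 0.2 q5 -0.24 q3 -0.79 q4 0.36 clr 48.0
jar -0.12 0.24 q5 -0.14 q3 -0.87 q4 0.52 clr 78.0
```

```bash
python3 - <<'E'
from h import *
plan((525,-475,110,-36,44))
E
```

```text
t 57.65 p [ 437.4 -195.2  216. ] psi -35.2 tilt 19.39 F [-0.3 -0.3 -0.6] w 25.2 j [ 0.05 -0.   -0.72  0.4  -0.66  0.6 ]
toolz [ 0.244 -0.225 -0.943] pitchsum None
[0.023, 0.021, 0.023, 0.1, 0.023, 0.021, 0.023, 0.1, 0.023, 0.021, 0.023, 0.1, 0.023, 0.021, 0.023, 0.1, 0.023, 0.021, 0.023, 0.1]
[0.023, 0.021, 0.023, 0.1, 0.023, 0.021, 0.023, 0.1, 0.023, 0.021, 0.023, 0.1, 0.0, 0.0, 0.0, 0.0, 0.0, 0.0, 0.0, 0.0]
```

Call:
arm_command(commands=[0.022,0.022,0.01,0.0,0.024,0.026,0.01,0.0,0.024,0.028,0.012,0.0,0.024,0.028,0.02,0.0,0.024,0.026,0.03,0.0])

```text
clock: 58.15
position: [471.8, -388.7, 178.4]
ee_rot: [0.94, -0.299, 0.152, 0.071]
contact_force: [1.4, 0.3, 0.5]
gripper_width: 24.7
```

```bash
python3 - <<'E'
from h import *
plan((525,-475,80,-36,40))
E
```

```text
t 58.15 p [ 471.8 -388.7  178.4] psi -34.8 tilt 19.33 F [1.4 0.3 0.5] w 24.7 j [-0.37  0.26 -0.45  0.23 -0.56  1.15]
toolz [ 0.244 -0.224 -0.944] pitchsum None
[0.014, 0.009, 0.031, 0.3, 0.014, 0.009, 0.031, 0.3, 0.014, 0.009, 0.031, 0.3, 0.014, 0.009, 0.031, 0.3, 0.0, 0.0, 0.0, 0.0]
```

Call:
arm_command(commands=[0.014,0.009,0.026,0.0,0.014,0.009,0.028,0.0,0.014,0.008,0.028,0.0,0.01,0.005,0.02,0.0,0.003,0.002,0.012,0.0])

```text
clock: 58.65
position: [516.8, -481.7, 72.5]
ee_rot: [0.939, -0.305, 0.144, 0.071]
contact_force: [-0.2, -0.1, 0.1]
gripper_width: 24.9
```

```bash
python3 - <<'E'
from h import *
hold(1);plan((530,-478,32,-36,14))
E
```

```text
t 58.7 p [ 515.8 -481.2   70.2] rad 17.899 tang -0.42 psi -35.59 F [ 0.8 -1.1 -2.1] w 24.7 j [-0.489  0.534 -0.313  0.214 -0.426  1.249]
t 58.7 p [ 515.8 -481.2   70.2] psi -35.6 tilt 18.21 F [ 0.8 -1.1 -2.1] w 24.7 j [-0.49  0.53 -0.31  0.21 -0.43  1.25]
toolz [ 0.223 -0.218 -0.95 ] pitchsum None
[-0.001, -0.004, 0.013, 0.1, -0.001, -0.004, 0.013, 0.1, -0.001, -0.004, 0.013, 0.1, 0.0, 0.0, 0.0, 0.0, 0.0, 0.0, 0.0, 0.0]
```

Call:
arm_command(commands=[-0.003,-0.001,0.012,0.0,-0.003,-0.001,0.011,0.0,-0.002,-0.001,0.009,0.0,-0.002,0.0,0.005,0.0,-0.001,0.0,0.003,0.0])

```text
clock: 59.2
position: [517.4, -481.8, 28.5]
ee_rot: [0.939, -0.305, 0.142, 0.071]
contact_force: [-7.4, 6.0, 24.0]
gripper_width: 25.1
```

```bash
python3 - <<'E'
from h import *
hold(2)
E
```

```text
t 59.3 p [ 517.2 -481.7   28.7] rad 18.003 tang -0.473 psi -35.56 F [-2.7  2.   8.7] w 25.1 j [-0.493  0.589 -0.367  0.284 -0.318  1.178]
```

Contact on the table. I release it here, adjust the tool tilt, then regrasp.

Call:
arm_command(commands=[0.0,0.0,0.0,0.0,0.0,0.0,0.0,0.0,0.0,0.0,0.0,0.0,0.0,0.0,0.0,0.0,0.0,0.0,0.0,0.0], jaw=0.75)

```text
clock: 59.8
position: [518.2, -481.4, 31.3]
ee_rot: [0.939, -0.304, 0.145, 0.071]
contact_force: [-1.0, 0.5, 0.7]
gripper_width: 64.1
```

Call:
arm_command(commands=[0.006,0.0,-0.02,0.0,0.01,0.0,-0.032,0.0,0.014,0.0,-0.045,0.0,0.015,0.0,-0.047,0.0,0.015,0.0,-0.047,0.0])

```text
clock: 60.3
position: [516.6, -469.4, 223.7]
ee_rot: [0.941, -0.305, 0.132, 0.068]
contact_force: [0.1, -0.8, -0.7]
gripper_width: 63.7
```

```bash
python3 - <<'E'
from h import *
hold(2);snap('side','s20');p,R=st();print(R[:,2].round(3))
E
```

```text
t 60.4 p [ 521.1 -472.2  233.1] rad 17.854 tang -0.756 psi -35.45 F [-1.1 -0.4  1. ] w 63.8 j [-0.467  0.369 -0.1    0.133 -0.804  1.334]
t 60.45 p [ 519.1 -470.9  228.1] psi -35.5 tilt 17.72 F [-0.5 -0.2 -1.7] w 64.3 j [-0.47  0.37 -0.11  0.13 -0.8   1.33]
[ 0.216 -0.214 -0.953]
```

Call:
arm_command(commands=[0.0,0.0,0.048,0.0,0.0,0.0,0.048,0.0,0.0,0.0,-0.048,0.0,0.005,0.0,-0.047,0.0,0.008,0.0,-0.035,0.0])

```text
clock: 60.95
position: [518.8, -468.8, 220.2]
ee_rot: [0.944, -0.307, 0.104, 0.062]
contact_force: [0.5, -0.5, 0.0]
gripper_width: 64.0
```

```bash
python3 - <<'E'
from h import *
hold(3);p,R=st();print(R[:,2].round(3))
E
```

```text
t 61.1 p [ 521.2 -470.2  226.7] rad 14.465 tang -1.431 psi -35.63 F [1.  0.  0.4] w 64.0 j [-0.466  0.397 -0.053  0.118 -0.883  1.344]
t 61.1 p [ 521.2 -470.2  226.7] psi -35.6 tilt 14.7 F [1.  0.  0.4] w 64.0 j [-0.47  0.4  -0.05  0.12 -0.88  1.34]
[ 0.171 -0.188 -0.967]
```

Call:
arm_command(commands=[0.0,0.0,0.05,0.0,0.0,0.0,0.05,0.0,0.0,0.0,-0.048,0.0,0.005,0.0,-0.047,0.0,0.008,0.0,-0.02,0.0])

```text
clock: 61.6
position: [524.1, -472.1, 201.3]
ee_rot: [0.946, -0.308, 0.079, 0.056]
contact_force: [0.2, 0.4, 1.4]
gripper_width: 63.8
```

```bash
python3 - <<'E'
from h import *
hold(3);p,R=st();print(R[:,2].round(3))
E
```

```text
t 61.75 p [ 524.9 -472.6  203.6] rad 11.239 tang -2.062 psi -35.81 F [-0.5 -0.5 -0.5] w 64.1 j [-0.469  0.447 -0.021  0.108 -0.924  1.352]
t 61.75 p [ 524.9 -472.6  203.6] psi -35.8 tilt 11.5 F [-0.5 -0.5 -0.5] w 64.1 j [-0.47  0.45 -0.02  0.11 -0.92  1.35]
[ 0.122 -0.158 -0.98 ]
```

Call:
arm_command(commands=[0.0,0.0,0.045,0.0,0.0,0.0,0.045,0.0,0.0,0.0,-0.048,0.0,0.0,0.0,-0.047,0.0,0.0,0.0,-0.015,0.0])

```text
clock: 62.25
position: [515.5, -465.7, 189.5]
ee_rot: [0.947, -0.31, 0.058, 0.05]
contact_force: [0.2, -0.2, 0.6]
gripper_width: 63.9
```

```bash
python3 - <<'E'
from h import *
hold(3);snap('wrist','w21')
print([(round(q['confidence'],2),w('wrist',q['centre']).round(0)) for q in arm.place_of('wrist','black_vial')[:3]])
p,R=st();print(R[:,2].round(3))
from fk import *
for tx,ty in [(.08,-.14),(.1,-.15),(.12,-.15),(.1,-.17)]:
  for nm,G,zz in [('vial',(437,-185),34),('jar',(440,-253),48)]:
    t=np.array([tx,ty,-np.sqrt(1-tx*tx-ty*ty)]); T=np.r_[np.array(G)+20*t[:2],zz]
    q,e=ik(T,t,[-.0,.35,-.6,.1,-.4],L); print(nm,tx,ty,q.round(2),round(e,2),clear(q).round(0))
plan((513,-480,70,-40,30))
E
```

```text
t 62.4 p [ 515.3 -465.6  189.6] rad 8.51 tang -2.485 psi -36.06 F [ 0.3  0.2 -0.5] w 64.0 j [-0.468  0.459 -0.027  0.099 -0.954  1.353]
[(0.82, array([ 509., -475.,   -3.]))]
t 62.5 p [ 515.  -465.5  189. ] psi -36.1 tilt 8.83 F [ 0.  -0.6 -0.4] w 64.2 j [-0.47  0.46 -0.03  0.1  -0.95  1.35]
[ 0.08  -0.131 -0.988]
vial 0.08 -0.14 [-0.    0.35 -0.83  0.43 -0.34] 0.0 34.0
jar 0.08 -0.14 [-0.14  0.36 -0.72  0.32 -0.41] 0.0 16.0
vial 0.1 -0.15 [-0.02  0.34 -0.88  0.54 -0.29] 0.0 43.0
jar 0.1 -0.15 [-0.15  0.35 -0.75  0.38 -0.37] 0.0 29.0
vial 0.12 -0.15 [-0.04  0.33 -0.91  0.64 -0.25] 0.0 50.0
jar 0.12 -0.15 [-0.15  0.35 -0.77  0.41 -0.34] 0.0 37.0
vial 0.1 -0.17 [-0.03  0.33 -0.91  0.67 -0.27] 0.0 42.0
jar 0.1 -0.17 [-0.15  0.35 -0.78  0.47 -0.35] 0.0 42.0
t 62.5 p [ 515.  -465.5  189. ] psi -36.1 tilt 8.83 F [ 0.  -0.6 -0.4] w 64.2 j [-0.47  0.46 -0.03  0.1  -0.95  1.35]
toolz [ 0.08  -0.131 -0.988] pitchsum None
[-0.003, 0.001, 0.03, 1.0, -0.002, 0.002, 0.03, 1.0, -0.002, 0.002, 0.03, 1.0, -0.002, 0.002, 0.03, 1.0, 0.0, 0.0, 0.0, 0.0]
```

```bash
python3 - <<'E'
from h import *
plan((511,-478,95,-37,24))
E
```

```text
t 62.5 p [ 515.  -465.5  189. ] psi -36.1 tilt 8.83 F [ 0.  -0.6 -0.4] w 64.2 j [-0.47  0.46 -0.03  0.1  -0.95  1.35]
toolz [ 0.08  -0.131 -0.988] pitchsum None
[-0.002, 0.002, 0.024, 0.2, -0.002, 0.002, 0.024, 0.2, -0.002, 0.002, 0.024, 0.2, -0.002, 0.002, 0.024, 0.2, 0.0, 0.0, 0.0, 0.0]
```

Call:
arm_command(commands=[-0.002,0.002,0.022,0.2,-0.002,0.002,0.026,0.2,-0.002,0.002,0.024,0.2,-0.002,0.002,0.016,0.0,-0.001,0.001,0.008,0.0], jaw=0.55)

```text
clock: 63.0
position: [507.4, -479.1, 87.2]
ee_rot: [0.946, -0.316, 0.058, 0.049]
contact_force: [-0.4, -0.7, 0.0]
gripper_width: 47.1
```

```bash
python3 - <<'E'
from h import *
hold(2);snap('wrist','w22')
print([(round(q['confidence'],2),w('wrist',q['centre']).round(0)) for q in arm.place_of('wrist','black_vial')[:3]])
plan((511,-479,30,-37,14))
E
```

```text
t 63.1 p [ 507.4 -479.1   87.5] rad 8.337 tang -2.295 psi -36.77 F [-0.4  0.7  1.1] w 47.1 j [-0.494  0.561 -0.137  0.113 -0.745  1.34 ]
[(0.74, array([ 509., -477.,   -2.]))]
t 63.2 p [ 509.4 -480.    90.6] psi -36.7 tilt 8.98 F [ 0.4 -0.1 -0.4] w 47.1 j [-0.49  0.56 -0.13  0.11 -0.75  1.34]
toolz [ 0.083 -0.132 -0.988] pitchsum None
[-0.002, -0.001, 0.012, 0.1, -0.002, -0.001, 0.012, 0.1, -0.002, -0.001, 0.012, 0.1, -0.002, -0.001, 0.012, 0.1, -0.002, -0.001, 0.012, 0.1]
```

Call:
arm_command(commands=[-0.002,-0.001,0.014,0.0,-0.002,-0.001,0.014,0.0,-0.002,-0.001,0.013,0.0,-0.001,0.0,0.011,0.0,-0.001,0.0,0.006,0.0])

```text
clock: 63.7
position: [513.3, -481.8, 33.4]
ee_rot: [0.945, -0.315, 0.066, 0.051]
contact_force: [0.0, 0.2, 0.0]
gripper_width: 46.8
```

```bash
python3 - <<'E'
from h import *
hold(2);snap('wrist','w23')
plan((511,-479,30,-37,14))
E
```

```text
t 63.8 p [ 512.8 -481.6   33.2] rad 9.171 tang -2.135 psi -36.65 F [-0.3  0.5 -0.4] w 47.2 j [-0.493  0.626 -0.187  0.134 -0.617  1.316]
t 63.85 p [ 513.4 -481.9   34.2] psi -36.6 tilt 9.55 F [1.2 0.5 0.1] w 47.3 j [-0.49  0.63 -0.19  0.13 -0.62  1.32]
toolz [ 0.093 -0.138 -0.986] pitchsum None
[-0.004, -0.001, 0.004, 0.4, 0.0, 0.0, 0.0, 0.0, 0.0, 0.0, 0.0, 0.0, 0.0, 0.0, 0.0, 0.0, 0.0, 0.0, 0.0, 0.0]
```

Call:
arm_command(commands=[-0.002,0.0,0.003,0.0,-0.001,0.0,0.003,0.0,0.0,0.0,0.0,0.0,0.0,0.0,0.0,0.0,0.0,0.0,0.0,0.0], jaw=0.1)

```text
clock: 64.35
position: [514.3, -482.4, 32.1]
ee_rot: [0.945, -0.315, 0.07, 0.052]
contact_force: [0.3, -0.3, 0.1]
gripper_width: 24.9
```

```bash
python3 - <<'E'
from h import *
plan((500,-475,140,-37,28),(445,-188,185,-38,44))
E
```

```text
t 64.35 p [ 514.3 -482.4   32.1] psi -36.6 tilt 10.02 F [ 0.3 -0.3  0.1] w 24.9 j [-0.49  0.63 -0.19  0.14 -0.6   1.31]
toolz [ 0.1   -0.142 -0.985] pitchsum None
[0.001, 0.002, -0.027, 0.1, 0.001, 0.002, -0.027, 0.1, 0.001, 0.002, -0.027, 0.1, 0.001, 0.002, -0.027, 0.1, -0.029, -0.027, -0.013, 0.1]
[-0.03, -0.027, -0.013, 0.1, -0.03, -0.027, -0.013, 0.1, -0.03, -0.027, -0.013, 0.1, -0.03, -0.027, -0.013, 0.1, -0.03, -0.027, -0.013, 0.1]
[-0.03, -0.027, -0.013, 0.1, 0.0, 0.0, 0.0, 0.0, 0.0, 0.0, 0.0, 0.0, 0.0, 0.0, 0.0, 0.0, 0.0, 0.0, 0.0, 0.0]
```

```bash
python3 - <<'E'
from fk import *
t=np.array([.1,-.142,-.985]); q=[-.49,.63,-.19,.14,-.6]
for T in [(500,-475,150),(470,-437,180),(445,-400,190),(443,-340,190),(442,-300,190),(442,-260,190),(441,-225,190),(441,-191,190),(441,-191,150),(441,-191,110),(441,-191,70),(441,-191,36)]:
    q,e=ik(np.array(T,float),t,q,L); print(T,q.round(2),round(e,2),clear(q).round(0))
E
```

```text
(500, -475, 150) [-0.49  0.48 -0.11  0.11 -0.83] 0.01 156.0
(470, -437, 180) [-0.46  0.37 -0.2   0.11 -0.85] 0.01 132.0
(445, -400, 190) [-0.42  0.29 -0.3   0.12 -0.84] 0.01 92.0
(443, -340, 190) [-0.31  0.23 -0.39  0.14 -0.81] 0.01 37.0
(442, -300, 190) [-0.23  0.19 -0.45  0.16 -0.8 ] 0.01 17.0
(442, -260, 190) [-0.14  0.16 -0.5   0.18 -0.8 ] 0.01 20.0
(441, -225, 190) [-0.06  0.13 -0.54  0.19 -0.8 ] 0.01 29.0
(441, -191, 190) [ 0.02  0.11 -0.57  0.2  -0.81] 0.01 40.0
(441, -191, 150) [ 0.02  0.16 -0.64  0.23 -0.69] 0.01 12.0
(441, -191, 110) [ 0.01  0.21 -0.71  0.27 -0.57] 0.01 1.0
(441, -191, 70) [ 0.    0.28 -0.78  0.34 -0.44] 0.01 16.0
(441, -191, 36) [-0.02  0.34 -0.85  0.48 -0.31] 0.01 40.0
```

Call:
arm_command(commands=[0.001,0.001,-0.018,0.0,0.001,0.002,-0.028,0.0,0.001,0.002,-0.035,0.0,-0.006,-0.004,-0.032,0.0,-0.02,-0.008,-0.025,0.0])

```text
clock: 64.85
position: [483.9, -443.0, 161.0]
ee_rot: [0.945, -0.316, 0.064, 0.051]
contact_force: [0.2, 0.6, -0.2]
gripper_width: 25.3
```

```bash
python3 - <<'E'
from h import *
plan((445,-390,190,-37,44),(442,-191,190,-38,44))
E
```

```text
t 64.85 p [ 483.9 -443.   161. ] psi -36.7 tilt 9.35 F [ 0.2  0.6 -0.2] w 25.3 j [-0.46  0.42 -0.18  0.11 -0.84  1.31]
toolz [ 0.089 -0.136 -0.987] pitchsum None
[-0.029, -0.009, -0.02, 0.1, -0.029, -0.008, -0.02, 0.1, -0.024, -0.031, -0.005, 0.2, -0.024, -0.031, -0.005, 0.2, -0.024, -0.031, -0.005, 0.2]
[-0.024, -0.031, -0.005, 0.2, -0.025, -0.031, -0.005, 0.2, 0.0, 0.0, 0.0, 0.0, 0.0, 0.0, 0.0, 0.0, 0.0, 0.0, 0.0, 0.0]
```

```bash
python3 - <<'E'
from fk import *
t=np.array([.095,-.138,-.9855]); q=[-.49,.63,-.19,.14,-.6]
for T in [(430,-300,195),(418,-191,190),(418,-191,150),(418,-191,110),(418,-191,75),(430,-191,70),(441,-191,60),(441,-191,36)]:
    q,e=ik(np.array(T,float),t,q,L); print(T,q.round(2),round(e,2),clear(q).round(0))
E
```

```text
(430, -300, 195) [-0.24  0.17 -0.46  0.15 -0.82] 0.01 25.0
(418, -191, 190) [ 0.02  0.07 -0.61  0.19 -0.81] 0.01 53.0
(418, -191, 150) [ 0.02  0.12 -0.68  0.22 -0.69] 0.01 30.0
(418, -191, 110) [ 0.01  0.18 -0.75  0.26 -0.56] 0.01 22.0
(418, -191, 75) [ 0.    0.24 -0.81  0.33 -0.44] 0.01 31.0
(430, -191, 70) [ 0.    0.27 -0.79  0.33 -0.44] 0.01 23.0
(441, -191, 60) [ 0.    0.3  -0.78  0.35 -0.41] 0.01 20.0
(441, -191, 36) [-0.01  0.34 -0.83  0.44 -0.33] 0.01 37.0
```

Call:
arm_command(commands=[-0.029,-0.009,-0.02,0.0,-0.03,-0.012,-0.018,0.0,-0.028,-0.028,-0.008,0.0,-0.028,-0.031,-0.006,0.0,-0.026,-0.031,-0.006,0.0])

```text
clock: 65.35
position: [432.0, -261.0, 195.0]
ee_rot: [0.944, -0.319, 0.068, 0.051]
contact_force: [0.7, 0.4, 0.3]
gripper_width: 24.8
```

```bash
python3 - <<'E'
from h import *
plan((418,-191,180,-38,40))
E
```

```text
t 65.35 p [ 432. -261.  195.] psi -37.1 tilt 9.78 F [0.7 0.4 0.3] w 24.8 j [-0.15  0.14 -0.51  0.17 -0.82  0.96]
toolz [ 0.096 -0.14  -0.985] pitchsum None
[-0.028, -0.024, 0.002, 0.4, -0.028, -0.024, 0.002, 0.4, 0.0, 0.0, 0.0, 0.0, 0.0, 0.0, 0.0, 0.0, 0.0, 0.0, 0.0, 0.0]
```

Call:
arm_command(commands=[-0.025,-0.022,0.0,0.3,-0.019,-0.016,0.005,0.3,-0.01,-0.008,0.012,0.0,-0.005,-0.004,0.016,0.0,-0.003,0.0,0.016,0.0])

```text
clock: 65.85
position: [418.7, -184.5, 136.0]
ee_rot: [0.943, -0.321, 0.074, 0.048]
contact_force: [0.3, -0.2, 0.6]
gripper_width: 24.9
```

```bash
python3 - <<'E'
from h import *
hold(2);plan((418,-191,75,-38,25))
E
```

```text
t 65.95 p [ 416.6 -185.   134.3] rad 8.542 tang -4.904 psi -37.47 F [-0.4 -0.6 -0.1] w 24.7 j [ 0.03   0.135 -0.719  0.242 -0.633  0.693]
t 65.95 p [ 416.6 -185.   134.3] psi -37.5 tilt 9.9 F [-0.4 -0.6 -0.1] w 24.7 j [ 0.03  0.13 -0.72  0.24 -0.63  0.69]
toolz [ 0.102 -0.139 -0.985] pitchsum None
[-0.002, 0.0, 0.02, 0.2, -0.002, 0.0, 0.02, 0.2, -0.002, 0.0, 0.02, 0.2, 0.0, 0.0, 0.0, 0.0, 0.0, 0.0, 0.0, 0.0]
```

Call:
arm_command(commands=[-0.002,0.0,0.015,0.0,-0.002,0.0,0.017,0.0,-0.001,0.0,0.015,0.0,0.001,0.001,0.01,0.0,0.005,0.001,0.005,0.0])

```text
clock: 66.45
position: [426.4, -197.0, 76.1]
ee_rot: [0.943, -0.322, 0.075, 0.049]
contact_force: [-0.1, 0.0, -0.5]
gripper_width: 25.4
```

```bash
python3 - <<'E'
from h import *
hold(2);snap('wrist','w24')
print([(round(q['confidence'],2),w('wrist',q['centre']).round(0)) for q in arm.place_of('wrist','black_vial')[:3]],[(round(q['confidence'],2),w('wrist',q['centre']).round(0)) for q in arm.place_of('wrist','green_tray')[:3]])
plan((441,-191,62,-38,10))
E
```

```text
t 66.55 p [ 427.5 -197.1   76.5] rad 9.144 tang -4.617 psi -37.52 F [ 0.2  0.  -0.1] w 24.9 j [-0.012  0.249 -0.798  0.338 -0.432  0.623]
[(0.3, array([ 551., -281.,    0.]))] [(0.61, array([ 442., -232.,   -4.]))]
t 66.7 p [ 427.2 -196.7   77. ] psi -37.5 tilt 10.33 F [ 0.7 -0.1 -0.7] w 24.9 j [-0.01  0.25 -0.8   0.34 -0.43  0.62]
toolz [ 0.112 -0.14  -0.984] pitchsum None
[0.002, -0.005, 0.005, 0.2, 0.002, -0.005, 0.005, 0.2, 0.002, -0.005, 0.005, 0.2, 0.0, 0.0, 0.0, 0.0, 0.0, 0.0, 0.0, 0.0]
```

Call:
arm_command(commands=[0.002,-0.005,0.005,0,0.002,-0.005,0.005,0,0.002,-0.005,0.005,0,0,0,0,0,0,0,0,0])

```text
clock: 67.2
position: [445.4, -189.6, 62.8]
ee_rot: [0.943, -0.322, 0.077, 0.048]
contact_force: [-0.3, 0.5, -0.1]
gripper_width: 25.1
```

```bash
python3 - <<'E'
from h import *
hold(1)
snap('wrist','w25')
p,R=st()
print(R[:,2])
for x in arm.place_of('wrist','green_tray')[:1]: print(x['confidence'],w('wrist',x['centre']))
plan((441.5,-191,45,-37.5,5))
E
```

```text
t 67.25 p [ 445.4 -189.6   62.9] rad 9.229 tang -4.78 psi -37.46 F [-0.9  0.3 -1.3] w 24.5 j [ 0.002  0.292 -0.794  0.375 -0.393  0.571]
t 67.3 p [ 445.4 -189.7   63. ] psi -37.5 tilt 10.46 F [ 0.1  0.5 -0.7] w 25.1 j [ 0.    0.29 -0.79  0.37 -0.39  0.57]
[ 0.11572524 -0.1398641  -0.98338482]
0.68 [ 440.94678752 -231.13232693   -5.87491494]
t 67.35 p [ 445.3 -189.7   63.1] psi -37.5 tilt 10.47 F [ 0.8  0.6 -0.7] w 25.2 j [ 0.    0.29 -0.79  0.37 -0.39  0.57]
toolz [ 0.116 -0.14  -0.983] pitchsum None
[-0.001, 0.001, 0.004, 0.0, -0.001, 0.001, 0.004, 0.0, -0.001, 0.001, 0.004, 0.0, -0.001, 0.001, 0.004, 0.0, 0.0, 0.0, 0.0, 0.0]
```

View pics/w25.png

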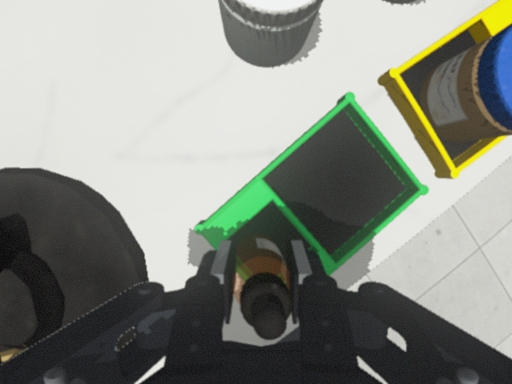

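```bash
python3 - <<'E'
from h import *
for uv in [(348,97),(425,190),(200,228),(265,180),(328,268)]: print(uv,unproj('wrist',uv,20))
p,R=st()
import numpy as np
a=p-18*R[:,2]; print('grip',a)
print(proj('wrist',[440.3,-183.7,31]),proj('wrist',[436,-188,4]),proj('wrist',[436,-188,20]))
E
```

```text
(348, 97) [ 481.19609282 -288.86128148]
(425, 190) [ 403.93198998 -294.79368482]
(200, 228) [ 473.71634987 -167.21684066]
(265, 180) [ 472.29078364 -217.11117047]
(328, 268) [ 403.22410815 -214.5257796 ]
t 67.35 p [ 445.3 -189.7   63.1] psi -37.5 tilt 10.47 F [ 0.8  0.6 -0.7] w 25.2 j [ 0.    0.29 -0.79  0.37 -0.39  0.57]
grip [ 443.24800197 -187.19018555   80.796378  ]
[[254.62120547 257.91287962]] [[262.69009768 248.30921242]] [[263.86940199 254.31638339]]
```

```bash
python3 - <<'E'
from h import *
from fk import *
import numpy as np
p,R=st()
q=arm.read_state()['joints']
print(clear(q[:5]))
for T in [(442,-194,50),(442,-194,36),(430,-194,120),(442,-194,100),(425,-196,100),(415,-197,140),(415,-200,190)]:
    qq,e=ik(np.array(T,float),R[:,2],q[:5],L); print(T,np.round(qq,2),np.round(np.max(np.abs(e)),2),clear(qq))
plan((442,-194,37,-37.5,5.5))
E
```

```text
t 67.35 p [ 445.3 -189.7   63.1] psi -37.5 tilt 10.47 F [ 0.8  0.6 -0.7] w 25.2 j [ 0.    0.29 -0.79  0.37 -0.39  0.57]
21.584739575070415
(442, -194, 50) [-0.02  0.31 -0.83  0.43 -0.34] 0.0 34.69723991532125
(442, -194, 36) [-0.03  0.34 -0.86  0.51 -0.28] 0.0 45.77654536098204
(430, -194, 120) [ 0.    0.18 -0.72  0.26 -0.57] 0.0 16.69492391963746
(442, -194, 100) [ 0.    0.23 -0.73  0.29 -0.52] 0.0 6.488836101689543
(425, -196, 100) [-0.    0.2  -0.77  0.29 -0.5 ] 0.0 23.444491906009034
(415, -197, 140) [-0.    0.12 -0.71  0.24 -0.63] 0.0 34.02275498251966
(415, -200, 190) [-0.    0.06 -0.62  0.2  -0.78] 0.0 57.077874478466626
t 67.35 p [ 445.3 -189.7   63.1] psi -37.5 tilt 10.47 F [ 0.8  0.6 -0.7] w 25.2 j [ 0.    0.29 -0.79  0.37 -0.39  0.57]
toolz [ 0.116 -0.14  -0.983] pitchsum None
[-0.001, 0.001, 0.005, 0.0, -0.001, 0.001, 0.005, 0.0, -0.001, 0.001, 0.005, 0.0, -0.001, 0.001, 0.005, 0.0, -0.001, 0.001, 0.005, 0.0]
```

Call:
arm_command(commands=[-0.001,0.001,0.005,0,-0.001,0.001,0.005,0,-0.001,0.001,0.005,0,-0.001,0.001,0.004,0,0,0,0.003,0])

```text
clock: 67.85
position: [441.7, -193.8, 39.5]
ee_rot: [0.942, -0.322, 0.078, 0.047]
contact_force: [0.1, -0.0, -0.1]
gripper_width: 24.8
```

```bash
python3 - <<'E'
from h import *
hold(1)
st()
E
```

```text
t 67.9 p [ 441.5 -193.9   39.1] rad 9.287 tang -4.655 psi -37.5 F [-0.5 -0.2 -0.8] w 25.0 j [-0.027  0.331 -0.855  0.486 -0.296  0.48 ]
t 67.9 p [ 441.5 -193.9   39.1] psi -37.5 tilt 10.45 F [-0.5 -0.2 -0.8] w 25.0 j [-0.03  0.33 -0.86  0.49 -0.3   0.48]
```

Lower 3–4 mm to contact.

Call:
arm_command(commands=[0,0,0.002,0,0,0,0.002,0,0,0,0.001,0,0,0,0,0,0,0,0,0])

```text
clock: 68.4
position: [443.6, -195.2, 35.4]
ee_rot: [0.942, -0.322, 0.079, 0.048]
contact_force: [-0.6, 0.5, -0.4]
gripper_width: 25.2
```

Call:
arm_command(commands=[-0.001,0,0.001,0,0,0,0.001,0,0,0,0.001,0,0,0,0,0,0,0,0,0])

```text
clock: 68.9
position: [445.0, -195.8, 35.2]
ee_rot: [0.942, -0.321, 0.082, 0.049]
contact_force: [0.6, 0.1, -0.1]
gripper_width: 24.8
```

```bash
python3 - <<'E'
from h import *
snap('wrist','w26'); st()
snap('side','s26')
E
```

```text
t 68.95 p [ 444.9 -195.8   35.1] psi -37.4 tilt 10.91 F [ 0.2  0.8 -0.2] w 24.5 j [-0.04  0.34 -0.88  0.56 -0.26  0.42]
```

View pics/w26.png

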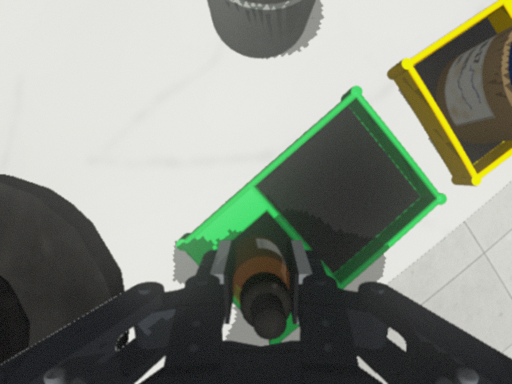

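View pics/s26.png

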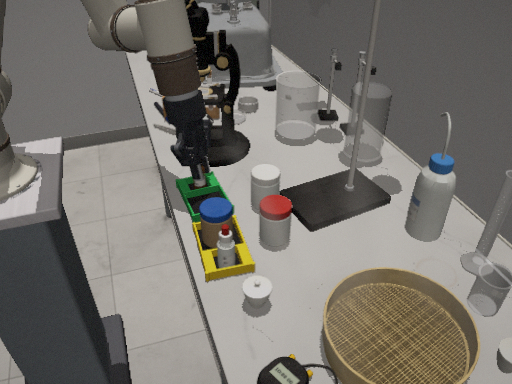

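Call:
arm_command(commands=[-0.001,0.001,0.002,0,-0.001,0,0.002,0,0,0,0.002,0,0,0,0.001,0,0,0,0,0])

```text
clock: 69.5
position: [448.2, -197.6, 35.2]
ee_rot: [0.942, -0.32, 0.088, 0.05]
contact_force: [-0.2, 0.8, -0.7]
gripper_width: 24.9
```

```bash
python3 - <<'E'
from h import *
from fk import *
hold(1)
p,R=st(); q=arm.read_state()['joints']; print(R[:,2])
for tz in ([.10,-.13],[.116,-.14],[.10,-.16],[.12,-.12]):
  z=np.array([*tz,-np.sqrt(1-tz[0]**2-tz[1]**2)])
  for T in [(444,-194,32),(440,-194,32)]:
    qq,e=ik(np.array(T,float),z,q[:5],L); print(T,tz,np.round(qq,2),np.round(np.max(np.abs(e)),2),clear(qq))
plan((441,-194,34,-37.5,5))
snap('wrist','w27')
E
```

```text
t 69.55 p [ 448.2 -197.6   35.1] rad 10.534 tang -4.754 psi -37.34 F [-0.5  0.7  0.1] w 24.8 j [-0.064  0.338 -0.901  0.656 -0.234  0.347]
t 69.55 p [ 448.2 -197.6   35.1] psi -37.3 tilt 11.64 F [-0.5  0.7  0.1] w 24.8 j [-0.06  0.34 -0.9   0.66 -0.23  0.35]
[ 0.13476405 -0.15007574 -0.97944674]
(444, -194, 32) [0.1, -0.13] [-0.02  0.35 -0.83  0.43 -0.31] 0.0 36.4359754141374
(440, -194, 32) [0.1, -0.13] [-0.03  0.35 -0.84  0.43 -0.31] 0.0 40.56388032507854
(444, -194, 32) [0.116, -0.14] [-0.04  0.35 -0.87  0.54 -0.27] 0.0 45.60804258621964
(440, -194, 32) [0.116, -0.14] [-0.04  0.34 -0.88  0.55 -0.26] 0.0 49.71118234293368
(444, -194, 32) [0.1, -0.16] [-0.03  0.35 -0.88  0.6  -0.28] 0.0 41.63380099528308
(440, -194, 32) [0.1, -0.16] [-0.04  0.34 -0.89  0.61 -0.28] 0.0 45.448069891062886
(444, -194, 32) [0.12, -0.12] [-0.03  0.35 -0.84  0.43 -0.28] 0.0 42.60647989640907
(440, -194, 32) [0.12, -0.12] [-0.03  0.34 -0.85  0.44 -0.28] 0.0 46.77953598237127
t 69.55 p [ 448.2 -197.6   35.1] psi -37.3 tilt 11.64 F [-0.5  0.7  0.1] w 24.8 j [-0.06  0.34 -0.9   0.66 -0.23  0.35]
toolz [ 0.135 -0.15  -0.979] pitchsum None
[-0.004, 0.001, 0.0, 0.1, -0.004, 0.001, 0.0, 0.1, 0.0, 0.0, 0.0, 0.0, 0.0, 0.0, 0.0, 0.0, 0.0, 0.0, 0.0, 0.0]
```

View pics/w27.png

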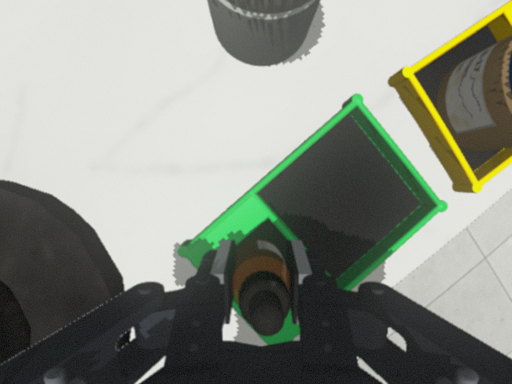

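Call:
arm_command(commands=[-0.003,0.001,0,0,-0.003,0.001,0,0,-0.001,0,0.001,0,0,0,0.001,0,0,0,0.001,0])

```text
clock: 70.1
position: [447.0, -196.4, 34.8]
ee_rot: [0.941, -0.32, 0.094, 0.05]
contact_force: [-6.8, 5.5, 16.7]
gripper_width: 25.0
```

```bash
python3 - <<'E'
from h import *
hold(2)
snap('wrist','w28');st()
E
```

```text
t 70.2 p [ 446.9 -196.3   34.9] rad 11.125 tang -4.713 psi -37.34 F [-4.3  3.7 14. ] w 24.7 j [-0.092  0.329 -0.94   0.787 -0.198  0.242]
t 70.25 p [ 446.9 -196.3   34.9] psi -37.3 tilt 12.17 F [-4.7  3.1 14.8] w 24.5 j [-0.09  0.33 -0.94  0.79 -0.2   0.24]
```

View pics/w28.png

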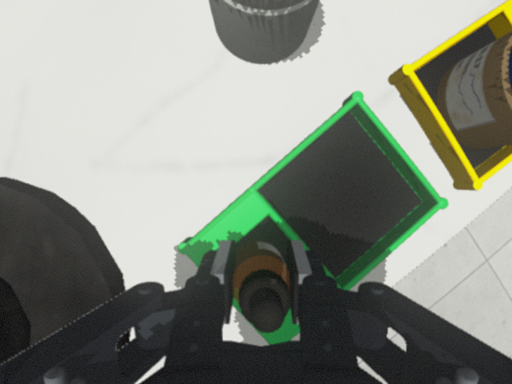

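Call:
arm_command(commands=[-0.001,0,-0.001,0,0,0,0,0,0,0,0,0,0,0,0,0,0,0,0,0], jaw=0.55)

```text
clock: 70.75
position: [444.6, -195.0, 34.2]
ee_rot: [0.942, -0.32, 0.092, 0.05]
contact_force: [-0.2, -0.5, 0.1]
gripper_width: 46.8
```

```bash
python3 - <<'E'
from h import *
from fk import *
snap('wrist','w29');p,R=st(); q=arm.read_state()['joints']
for T in [(440,-189,80),(435,-185,100),(428,-184,120)]:
    qq,e=ik(np.array(T,float),R[:,2],q[:5],L); print(T,np.round(qq,2),clear(qq))
E
```

```text
t 70.8 p [ 444.5 -195.    34.2] psi -37.3 tilt 12.01 F [ 0.4  0.2 -0.5] w 46.9 j [-0.09  0.33 -0.94  0.78 -0.2   0.24]
(440, -189, 80) [ 0.01  0.24 -0.82  0.41 -0.39] 27.17940733603831
(435, -185, 100) [ 0.03  0.2  -0.79  0.36 -0.46] 23.7563527711184
(428, -184, 120) [ 0.03  0.16 -0.77  0.32 -0.53] 28.518400797602652
```

View pics/w29.png

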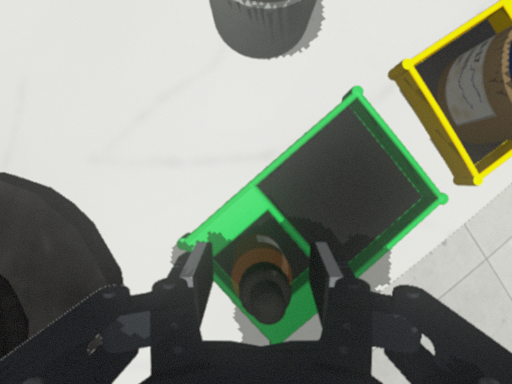

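Call:
arm_command(commands=[0,0,-0.008,0,0,0,-0.014,0,0,0,-0.016,0,0,0,-0.016,0,0,0,-0.016,0])

```text
clock: 71.3
position: [431.5, -183.9, 101.2]
ee_rot: [0.942, -0.32, 0.087, 0.05]
contact_force: [0.5, -0.5, -0.1]
gripper_width: 47.1
```

```bash
python3 - <<'E'
from h import *
from fk import *
p,R=st(); q=arm.read_state()['joints']; print(clear(q[:5]),R[:,2])
plan((425,-184,118,-37.5,16),(425,-200,190,-45,35))
plan((430,-250,210,-50,40),(500,-350,210,-56,40))
E
```

```text
t 71.3 p [ 431.5 -183.9  101.2] psi -37.4 tilt 11.53 F [ 0.5 -0.5 -0.1] w 47.1 j [ 0.03  0.2  -0.79  0.34 -0.48  0.59]
22.957572683763246 [ 0.13152625 -0.15053397 -0.9798165 ]
t 71.3 p [ 431.5 -183.9  101.2] psi -37.4 tilt 11.53 F [ 0.5 -0.5 -0.1] w 47.1 j [ 0.03  0.2  -0.79  0.34 -0.48  0.59]
toolz [ 0.132 -0.151 -0.98 ] pitchsum None
[-0.001, 0.002, -0.009, 0.1, -0.001, 0.002, -0.009, 0.1, 0.008, 0.005, -0.023, 2.5, 0.008, 0.005, -0.023, 2.5, 0.008, 0.004, -0.023, 2.5]
t 71.3 p [ 431.5 -183.9  101.2] psi -37.4 tilt 11.53 F [ 0.5 -0.5 -0.1] w 47.1 j [ 0.03  0.2  -0.79  0.34 -0.48  0.59]
toolz [ 0.132 -0.151 -0.98 ] pitchsum None
[0.015, 0.014, -0.024, 3.2, 0.016, 0.013, -0.024, 3.2, 0.016, 0.013, -0.024, 3.2, 0.017, 0.012, -0.024, 3.2, 0.03, 0.003, 0.006, 1.5]
[0.03, 0.002, 0.006, 1.5, 0.03, 0.001, 0.006, 1.5, 0.03, 0.0, 0.006, 1.5, 0.0, 0.0, 0.0, 0.0, 0.0, 0.0, 0.0, 0.0]
```

Call:
arm_command(commands=[-0.001,0.001,-0.016,1,0,0.001,-0.022,2,0.006,0.004,-0.028,3,0.008,0.005,-0.028,3,0.01,0.006,-0.015,3])

```text
clock: 71.8
position: [419.6, -194.4, 216.0]
ee_rot: [0.902, -0.42, 0.09, 0.041]
contact_force: [0.3, 1.1, 0.1]
gripper_width: 47.3
```

```bash
python3 - <<'E'
from h import *
from fk import *
p,R=st(); q=arm.read_state()['joints']; print(clear(q[:5]),R[:,2])
plan((440,-260,215,-50,40),(505,-350,205,-56,45))
E
```

```text
t 71.8 p [ 419.6 -194.4  216. ] psi -49.9 tilt 11.33 F [0.3 1.1 0.1] w 47.3 j [ 0.02  0.03 -0.59  0.2  -0.84  0.55]
64.05024769669838 [ 0.12819441 -0.14880668 -0.98052168]
t 71.8 p [ 419.6 -194.4  216. ] psi -49.9 tilt 11.33 F [0.3 1.1 0.1] w 47.3 j [ 0.02  0.03 -0.59  0.2  -0.84  0.55]
toolz [ 0.128 -0.149 -0.981] pitchsum None
[0.031, 0.013, 0.007, 0.0, 0.031, 0.013, 0.007, 0.0, 0.036, 0.003, 0.011, 2.0, 0.036, 0.001, 0.011, 2.0, 0.036, 0.0, 0.011, 2.0]
```

Call:
arm_command(commands=[0.03,0.013,0.007,0,0.034,0.012,0.007,1,0.038,0.003,0.01,2,0.03,0.001,0.008,2,0.015,0,0.003,1], jaw=1.0)

```text
clock: 72.3
position: [494.8, -335.1, 214.9]
ee_rot: [0.878, -0.468, 0.096, 0.033]
contact_force: [-0.5, 0.1, -0.6]
gripper_width: 85.2
```

```bash
python3 - <<'E'
from h import *
hold(2)
snap('wrist','w30');p,R=st()
for n in ('red_jar','white_jar'):
  for x in arm.place_of('wrist',n)[:2]: print(n,x['confidence'],w('wrist',x['centre']))
snap('top','t30')
for x in arm.place_of('top','red_jar')[:1]: print(x['confidence'],w('top',x['centre']))
E
```

```text
t 72.4 p [ 494.7 -334.7  214.7] rad 11.308 tang -2.645 psi -56.22 F [-0.3 -0.4 -0.9] w 85.3 j [-0.271  0.257 -0.292  0.142 -0.853  0.78 ]
t 72.45 p [ 493.8 -333.7  214.7] psi -56.2 tilt 11.65 F [0.3 0.2 0.2] w 85.4 j [-0.27  0.25 -0.29  0.14 -0.85  0.78]
red_jar 0.82 [ 529.7012131  -379.73972098   -0.64528611]
white_jar 0.62 [ 5.53142498e+02 -2.81329713e+02  1.81177474e-01]
white_jar 0.53 [ 440.82531856 -190.21733059   -1.06179143]
0.79 [ 5.31020057e+02 -3.78930954e+02 -2.46578440e-01]
```

View pics/w30.png

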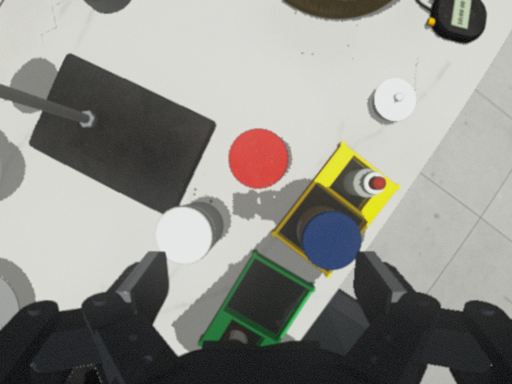

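View pics/t30.png

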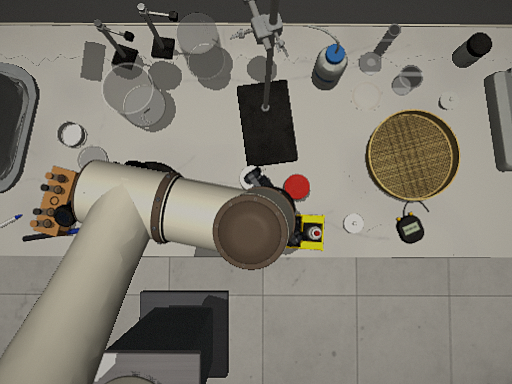

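```bash
python3 - <<'E'
from h import *
from fk import *
p,R=st(); q=arm.read_state()['joints']; print(R[:,2])
for tz in ([.10,-.15],[.12,-.15],[.14,-.15],[.15,-.17],[.16,-.15]):
  z=np.array([*tz,-np.sqrt(1-tz[0]**2-tz[1]**2)])
  for jar,h in (((531,-379.5),43),((440,-253),47),((440,-253),80),((440,-253),120),((440,-280),190)):
    T=np.array([jar[0]+20*tz[0],jar[1]+20*tz[1],h])
    qq,e=ik(T,z,q[:5],L); print(np.round(T),tz,np.round(qq,2),np.round(np.max(np.abs(e)),2),round(clear(qq)))
tz=R[:,2]
plan((531-.135*147/.98+2.7,-379.5+.15*147/.98-3,190,-52,30))
plan((533.5,-382,60,-52,30))
E
```

```text
t 72.65 p [ 493.5 -332.4  216. ] psi -56.0 tilt 11.74 F [ 0.1 -0.4 -0.3] w 85.1 j [-0.27  0.25 -0.3   0.14 -0.85  0.78]
[ 0.13905334 -0.14857963 -0.97907521]
[ 533. -382.   43.] [0.1, -0.15] [-0.33  0.55 -0.34  0.21 -0.54] 0.0 45
[ 442. -256.   47.] [0.1, -0.15] [-0.15  0.36 -0.75  0.38 -0.37] 0.0 30
[ 442. -256.   80.] [0.1, -0.15] [-0.14  0.3  -0.69  0.3  -0.48] 0.0 3
[ 442. -256.  120.] [0.1, -0.15] [-0.13  0.24 -0.63  0.24 -0.6 ] 0.0 -18
[ 442. -283.  190.] [0.1, -0.15] [-0.19  0.17 -0.48  0.18 -0.8 ] 0.0 16
[ 533. -382.   43.] [0.12, -0.15] [-0.33  0.54 -0.35  0.21 -0.52] 0.0 44
[ 442. -256.   47.] [0.12, -0.15] [-0.15  0.35 -0.77  0.41 -0.33] 0.0 38
[ 442. -256.   80.] [0.12, -0.15] [-0.14  0.29 -0.71  0.31 -0.45] 0.0 10
[ 442. -256.  120.] [0.12, -0.15] [-0.13  0.23 -0.64  0.25 -0.57] 0.0 -12
[ 442. -283.  190.] [0.12, -0.15] [-0.19  0.17 -0.49  0.18 -0.77] 0.0 17
[ 534. -382.   43.] [0.14, -0.15] [-0.34  0.54 -0.37  0.2  -0.49] 0.0 42
[ 443. -256.   47.] [0.14, -0.15] [-0.16  0.34 -0.79  0.45 -0.3 ] 0.0 47
[ 443. -256.   80.] [0.14, -0.15] [-0.14  0.29 -0.72  0.32 -0.42] 0.0 
[... 845 characters left out ...]
 0.15 -0.51  0.18 -0.72] 0.0 20
t 72.65 p [ 493.5 -332.4  216. ] psi -56.0 tilt 11.74 F [ 0.1 -0.4 -0.3] w 85.1 j [-0.27  0.25 -0.3   0.14 -0.85  0.78]
toolz [ 0.139 -0.149 -0.979] pitchsum None
[0.014, 0.0, 0.016, -2.0, 0.014, 0.0, 0.016, -2.0, 0.0, 0.0, 0.0, 0.0, 0.0, 0.0, 0.0, 0.0, 0.0, 0.0, 0.0, 0.0]
t 72.65 p [ 493.5 -332.4  216. ] psi -56.0 tilt 11.74 F [ 0.1 -0.4 -0.3] w 85.1 j [-0.27  0.25 -0.3   0.14 -0.85  0.78]
toolz [ 0.139 -0.149 -0.979] pitchsum None
[0.005, 0.0, 0.028, -0.7, 0.005, 0.0, 0.028, -0.7, 0.005, 0.0, 0.028, -0.7, 0.005, 0.0, 0.028, -0.7, 0.005, 0.0, 0.028, -0.7]
[0.005, 0.0, 0.028, -0.7, 0.0, 0.0, 0.0, 0.0, 0.0, 0.0, 0.0, 0.0, 0.0, 0.0, 0.0, 0.0, 0.0, 0.0, 0.0, 0.0]
```

Call:
arm_command(commands=[0.008,0,0.02,-1,0.008,0,0.03,-1,0.007,0,0.03,-1,0.005,0,0.025,0,0.003,0,0.012,0])

```text
clock: 73.15
position: [530.3, -372.1, 111.5]
ee_rot: [0.892, -0.438, 0.102, 0.035]
contact_force: [-1.0, -0.5, -0.8]
gripper_width: 85.7
```

```bash
python3 - <<'E'
from h import *
hold(2)
snap('wrist','w31');p,R=st();print(R[:,2])
for x in arm.place_of('wrist','red_jar')[:2]: print(x['confidence'],w('wrist',x['centre']))
t=R[:,2]
plan((531+20*t[0],-379.5+20*t[1],46,-53,20))
E
```

```text
t 73.25 p [ 530.3 -372.2  111.8] rad 12.035 tang -2.142 psi -52.51 F [0.1 0.3 0.8] w 85.7 j [-0.32   0.436 -0.319  0.164 -0.63   0.854]
t 73.3 p [ 530.9 -372.4  113.4] psi -52.5 tilt 12.46 F [-0.3 -0.5  1.2] w 85.6 j [-0.32  0.43 -0.32  0.16 -0.63  0.85]
[ 0.15280932 -0.15227313 -0.97645389]
t 73.35 p [ 531.4 -372.6  114.4] psi -52.5 tilt 12.56 F [ 0.5  0.8 -0.3] w 85.2 j [-0.32  0.43 -0.32  0.16 -0.63  0.85]
toolz [ 0.155 -0.153 -0.976] pitchsum None
[-0.001, 0.002, 0.017, 0.1, -0.001, 0.002, 0.017, 0.1, -0.001, 0.002, 0.017, 0.1, -0.001, 0.002, 0.017, 0.1, 0.0, 0.0, 0.0, 0.0]
```

View pics/w31.png

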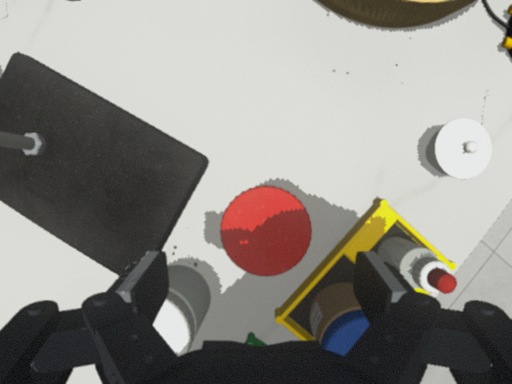

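Call:
arm_command(commands=[-0.001,0.002,0.02,0,-0.001,0.002,0.02,0,-0.001,0.001,0.017,0,-0.001,0.001,0.01,0,0,0,0.004,0])

```text
clock: 73.85
position: [541.1, -384.7, 54.1]
ee_rot: [0.892, -0.436, 0.114, 0.034]
contact_force: [-0.2, -0.3, 0.5]
gripper_width: 85.5
```

```bash
python3 - <<'E'
from h import *
hold(1)
snap('wrist','w32');p,R=st();t=R[:,2];print(t,p-20*t)
print(proj('wrist',[531,-379.5,76]))
plan((531+20*t[0],-379.5+20*t[1],44,-52.5,10))
E
```

```text
t 73.9 p [ 541.2 -384.7   53.9] rad 13.386 tang -1.724 psi -52.42 F [-0.6  0.4  0.3] w 85.6 j [-0.337  0.523 -0.366  0.208 -0.472  0.822]
t 73.95 p [ 541.4 -384.8   54.4] psi -52.4 tilt 13.65 F [ 0.  -0.3  0.6] w 85.4 j [-0.34  0.52 -0.37  0.21 -0.47  0.82]
[ 0.17338539 -0.16004139 -0.97176348] [ 537.89530862 -381.56422339   73.82769321]
[[269.02237985 295.86561965]]
t 73.95 p [ 541.4 -384.8   54.4] psi -52.4 tilt 13.65 F [ 0.  -0.3  0.6] w 85.4 j [-0.34  0.52 -0.37  0.21 -0.47  0.82]
toolz [ 0.173 -0.16  -0.972] pitchsum None
[-0.004, 0.002, 0.004, 0.0, -0.004, 0.002, 0.004, 0.0, 0.0, 0.0, 0.0, 0.0, 0.0, 0.0, 0.0, 0.0, 0.0, 0.0, 0.0, 0.0]
```

View pics/w32.png

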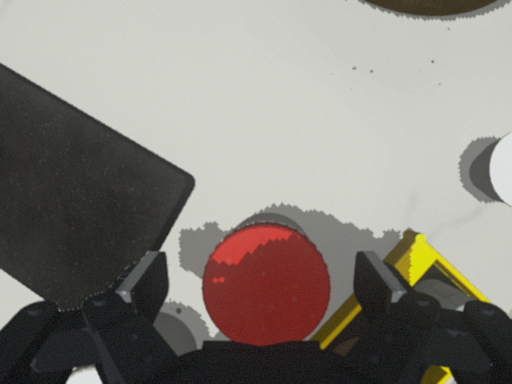

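Call:
arm_command(commands=[-0.003,0.002,0.005,0,-0.003,0.001,0.005,0,-0.001,0.001,0.004,0,0,0,0.001,0,0,0,0,0])

```text
clock: 74.45
position: [537.5, -384.4, 39.7]
ee_rot: [0.892, -0.436, 0.116, 0.034]
contact_force: [0.5, -0.2, 0.8]
gripper_width: 85.3
```

```bash
python3 - <<'E'
from h import *
p,R=st();t=R[:,2];print(t,p-20*t)
E
```

```text
t 74.45 p [ 537.5 -384.4   39.7] psi -52.4 tilt 13.89 F [ 0.5 -0.2  0.8] w 85.3 j [-0.34  0.54 -0.4   0.23 -0.42  0.8 ]
[ 0.17757737 -0.16165854 -0.97073827] [ 533.98590111 -381.12345893   59.07783283]
```

Call:
arm_command(commands=[0,0,0,0,0,0,0,0,0,0,0,0,0,0,0,0,0,0,0,0], jaw=0.3)

```text
clock: 74.95
position: [538.2, -384.6, 40.4]
ee_rot: [0.892, -0.436, 0.117, 0.034]
contact_force: [-0.1, -0.1, -0.4]
gripper_width: 52.4
```

```bash
python3 - <<'E'
from h import *
hold(3)
snap('wrist','w33');p,R=st();t=R[:,2];print(t,p-20*t)
plan((525,-372,110,-52,22),(510,-360,150,-52,30))
E
```

```text
t 75.1 p [ 538.3 -384.6   40.4] rad 13.745 tang -1.605 psi -52.41 F [-0.2 -0.6 -0.3] w 52.8 j [-0.339  0.536 -0.396  0.23  -0.423  0.801]
t 75.15 p [ 538.2 -384.6   40.4] psi -52.4 tilt 13.98 F [ 0.2  0.1 -0.5] w 52.7 j [-0.34  0.54 -0.4   0.23 -0.42  0.8 ]
[ 0.17892426 -0.16226977 -0.97038891] [ 534.66729111 -381.35630249   59.84177336]
t 75.15 p [ 538.2 -384.6   40.4] psi -52.4 tilt 13.98 F [ 0.2  0.1 -0.5] w 52.7 j [-0.34  0.54 -0.4   0.23 -0.42  0.8 ]
toolz [ 0.179 -0.162 -0.97 ] pitchsum None
[0.0, 0.0, -0.018, -0.1, 0.0, 0.0, -0.018, -0.1, 0.0, 0.0, -0.018, -0.1, 0.0, 0.0, -0.018, -0.1, -0.004, 0.001, -0.022, 0.0]
[-0.004, 0.001, -0.022, 0.0, 0.0, 0.0, 0.0, 0.0, 0.0, 0.0, 0.0, 0.0, 0.0, 0.0, 0.0, 0.0, 0.0, 0.0, 0.0, 0.0]
```

View pics/w33.png

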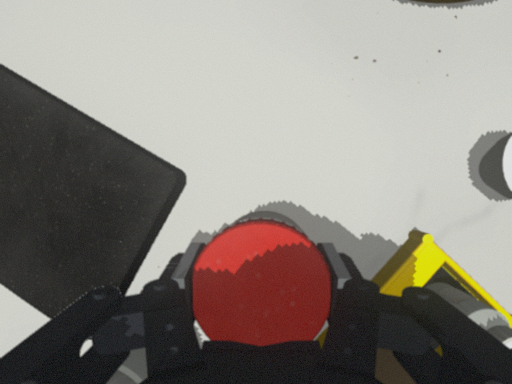

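Call:
arm_command(commands=[0,0,-0.008,0,0,0,-0.018,0,0,0,-0.024,0,0,0,-0.028,0,-0.002,0,-0.024,0])

```text
clock: 75.65
position: [515.2, -365.0, 138.1]
ee_rot: [0.892, -0.437, 0.111, 0.034]
contact_force: [0.2, -0.7, -1.0]
gripper_width: 52.8
```

```bash
python3 - <<'E'
from h import *
from fk import *
p,R=st();t=R[:,2];print(t); q=arm.read_state()['joints']
for P in [(500,-350,190),(470,-320,190),(450,-290,190),(443,-260,190),(446,-258,160),(446,-258,120),(430,-258,120),(430,-258,150),(420,-258,120),(430,-258,90),(446,-258,80),(446,-258,45)]:
    qq,e=ik(np.array(P,float),t,q[:5],L); print(P,np.round(qq,2),round(clear(qq)))
E
```

```text
t 75.65 p [ 515.2 -365.   138.1] psi -52.4 tilt 13.35 F [ 0.2 -0.7 -1. ] w 52.8 j [-0.32  0.37 -0.35  0.16 -0.65  0.86]
[ 0.16842978 -0.15787259 -0.97298903]
(500, -350, 190) [-0.3   0.29 -0.32  0.15 -0.75] 45
(470, -320, 190) [-0.26  0.22 -0.43  0.17 -0.73] 17
(450, -290, 190) [-0.2   0.16 -0.51  0.19 -0.71] 16
(443, -260, 190) [-0.14  0.13 -0.56  0.21 -0.7 ] 26
(446, -258, 160) [-0.14  0.17 -0.61  0.23 -0.62] 6
(446, -258, 120) [-0.14  0.22 -0.68  0.28 -0.5 ] 3
(430, -258, 120) [-0.15  0.2  -0.71  0.28 -0.49] 19
(430, -258, 150) [-0.14  0.16 -0.66  0.24 -0.58] 17
(420, -258, 120) [-0.15  0.18 -0.73  0.29 -0.48] 29
(430, -258, 90) [-0.15  0.25 -0.77  0.35 -0.39] 36
(446, -258, 80) [-0.15  0.28 -0.75  0.38 -0.36] 29
(446, -258, 45) [-0.19  0.34 -0.85  0.6  -0.22] 71
```

Call:
arm_command(commands=[-0.002,0,-0.03,0,-0.002,0,-0.032,0,-0.002,0,-0.026,0,-0.002,0,-0.015,0,0,0,-0.006,0])

```text
clock: 76.15
position: [489.9, -339.6, 252.2]
ee_rot: [0.892, -0.437, 0.114, 0.033]
contact_force: [-0.7, -0.0, -0.9]
gripper_width: 53.1
```

```bash
python3 - <<'E'
from h import *
hold(2)
E
```

```text
t 76.25 p [ 490.2 -339.8  251.2] rad 13.37 tang -1.764 psi -52.45 F [ 0.7  0.6 -1.2] w 53.0 j [-0.284  0.209 -0.262  0.133 -0.889  0.871]
```

Call:
arm_command(commands=[0,0,0.05,0,0,0,0.05,0,0,0,-0.048,0,0,0,-0.045,0,0,0,-0.02,0])

```text
clock: 76.75
position: [487.0, -337.8, 232.5]
ee_rot: [0.894, -0.438, 0.087, 0.036]
contact_force: [0.4, -0.7, 0.0]
gripper_width: 52.5
```

```bash
python3 - <<'E'
from h import *
hold(2)
snap('wrist','w34')
p,R=st(); print(R[:,2])
plan((450,-300,200,-45,25),(422,-262,170,-37,25))
E
```

```text
t 76.85 p [ 488.1 -338.1  235.1] rad 10.808 tang -2.454 psi -52.26 F [-0.1  0.2 -0.3] w 52.6 j [-0.283  0.238 -0.257  0.127 -0.913  0.874]
t 76.9 p [ 487.2 -337.8  233.9] psi -52.3 tilt 11.05 F [ 0.6 -0.2 -0.4] w 52.6 j [-0.28  0.24 -0.26  0.13 -0.91  0.87]
[ 0.1291816  -0.14161003 -0.98145744]
t 76.9 p [ 487.2 -337.8  233.9] psi -52.3 tilt 11.05 F [ 0.6 -0.2 -0.4] w 52.6 j [-0.28  0.24 -0.26  0.13 -0.91  0.87]
toolz [ 0.129 -0.142 -0.981] pitchsum None
[-0.019, 0.002, 0.008, -2.4, -0.019, 0.001, 0.008, -2.4, -0.02, 0.001, 0.008, -2.4, -0.017, -0.002, 0.007, -2.7, -0.017, -0.003, 0.007, -2.7]
[-0.017, -0.004, 0.007, -2.7, 0.0, 0.0, 0.0, 0.0, 0.0, 0.0, 0.0, 0.0, 0.0, 0.0, 0.0, 0.0, 0.0, 0.0, 0.0, 0.0]
```

View pics/w34.png

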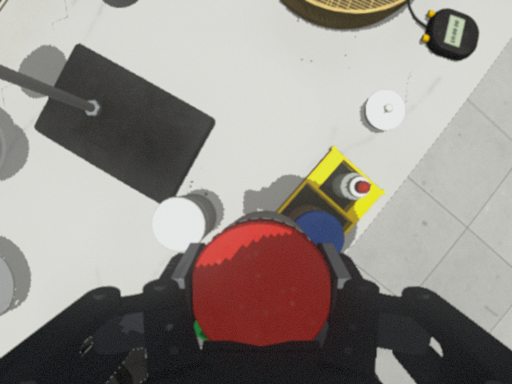

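```bash
python3 - <<'E'
from h import *
from fk import *
p,R=st();t=R[:,2]; q=arm.read_state()['joints']
for P in [(470,-320,215),(450,-300,210),(440,-285,200),(420,-265,180),(415,-260,150),(415,-258,120),(420,-258,90),(446,-258,75),(435,-258,75),(446,-258,45)]:
    qq,e=ik(np.array(P,float),t,q[:5],L); print(P,np.round(qq,2),round(clear(qq)))
plan((440,-290,205,-52.3,25),(415,-262,170,-52.3,25))
E
```

```text
t 76.9 p [ 487.2 -337.8  233.9] psi -52.3 tilt 11.05 F [ 0.6 -0.2 -0.4] w 52.6 j [-0.28  0.24 -0.26  0.13 -0.91  0.87]
(470, -320, 215) [-0.26  0.21 -0.35  0.14 -0.85] 49
(450, -300, 210) [-0.23  0.17 -0.42  0.15 -0.83] 37
(440, -285, 200) [-0.2   0.15 -0.48  0.16 -0.79] 29
(420, -265, 180) [-0.16  0.13 -0.57  0.18 -0.73] 26
(415, -260, 150) [-0.16  0.15 -0.64  0.2  -0.64] 16
(415, -258, 120) [-0.15  0.19 -0.69  0.23 -0.55] 14
(420, -258, 90) [-0.16  0.25 -0.73  0.28 -0.45] 21
(446, -258, 75) [-0.15  0.31 -0.7   0.29 -0.43] 8
(435, -258, 75) [-0.15  0.29 -0.73  0.3  -0.42] 18
(446, -258, 45) [-0.16  0.36 -0.76  0.38 -0.33] 33
t 76.9 p [ 487.2 -337.8  233.9] psi -52.3 tilt 11.05 F [ 0.6 -0.2 -0.4] w 52.6 j [-0.28  0.24 -0.26  0.13 -0.91  0.87]
toolz [ 0.129 -0.142 -0.981] pitchsum None
[-0.024, 0.003, 0.005, 0.0, -0.024, 0.003, 0.005, 0.0, -0.024, 0.003, 0.005, 0.0, -0.014, 0.001, 0.009, 0.0, -0.014, 0.001, 0.009, 0.0]
[-0.014, 0.001, 0.009, 0.0, 0.0, 0.0, 0.0, 0.0, 0.0, 0.0, 0.0, 0.0, 0.0, 0.0, 0.0, 0.0, 0.0, 0.0, 0.0, 0.0]
```

Call:
arm_command(commands=[-0.022,0.003,0.005,0,-0.026,0.003,0.006,0,-0.026,0.003,0.008,0,-0.02,0.001,0.01,0,-0.012,0,0.008,0])

```text
clock: 77.4
position: [414.8, -264.8, 168.2]
ee_rot: [0.893, -0.44, 0.086, 0.035]
contact_force: [0.5, -0.6, -1.3]
gripper_width: 52.8
```

```bash
python3 - <<'E'
from h import *
from fk import *
hold(2)
p,R=st();t=R[:,2]; q=arm.read_state()['joints'];print(t,clear(q[:5]))
plan((414,-258,120,-52.3,20),(424,-258,80,-52.3,16))
E
```

```text
t 77.5 p [ 414.  -264.7  167.6] rad 9.987 tang -2.965 psi -52.45 F [ 0.1  0.1 -0.8] w 52.8 j [-0.168  0.137 -0.592  0.179 -0.708  0.696]
t 77.5 p [ 414.  -264.7  167.6] psi -52.5 tilt 10.48 F [ 0.1  0.1 -0.8] w 52.8 j [-0.17  0.14 -0.59  0.18 -0.71  0.7 ]
[ 0.11897807 -0.13749983 -0.98333007] 21.027283547928832
t 77.5 p [ 414.  -264.7  167.6] psi -52.5 tilt 10.48 F [ 0.1  0.1 -0.8] w 52.8 j [-0.17  0.14 -0.59  0.18 -0.71  0.7 ]
toolz [ 0.119 -0.137 -0.983] pitchsum None
[-0.005, -0.001, 0.015, -0.1, -0.005, -0.001, 0.015, -0.1, -0.005, -0.001, 0.015, -0.1, 0.0, -0.003, 0.014, 0.0, 0.0, -0.003, 0.014, 0.0]
[0.0, -0.003, 0.014, 0.0, 0.0, 0.0, 0.0, 0.0, 0.0, 0.0, 0.0, 0.0, 0.0, 0.0, 0.0, 0.0, 0.0, 0.0, 0.0, 0.0]
```

Call:
arm_command(commands=[-0.008,0,0.015,0,-0.007,0,0.018,0,-0.005,0,0.018,0,-0.002,-0.001,0.016,0,0,-0.002,0.008,0])

```text
clock: 78.0
position: [416.4, -258.0, 89.2]
ee_rot: [0.893, -0.439, 0.088, 0.035]
contact_force: [0.9, -0.0, -1.7]
gripper_width: 52.7
```

```bash
python3 - <<'E'
from h import *
from fk import *
hold(2)
p,R=st();t=R[:,2]; q=arm.read_state()['joints'];print(t,clear(q[:5]))
snap('wrist','w35')
for P in [(446,-258,75),(435,-258,75),(446,-258,60),(446,-258,45)]:
    qq,e=ik(np.array(P,float),t,q[:5],L); print(P,np.round(qq,2),round(clear(qq)))
plan((438,-258,74,-52.3,12))
for x in arm.place_of('wrist','green_tray')[:1]: print(x['confidence'],w('wrist',x['centre']))
E
```

```text
t 78.1 p [ 416.7 -258.    89.4] rad 10.348 tang -2.984 psi -52.42 F [-0.8 -0.  -1.1] w 52.5 j [-0.158  0.247 -0.733  0.27  -0.457  0.581]
t 78.1 p [ 416.7 -258.    89.4] psi -52.4 tilt 10.83 F [-0.8 -0.  -1.1] w 52.5 j [-0.16  0.25 -0.73  0.27 -0.46  0.58]
[ 0.12614051 -0.13935638 -0.98217533] 22.089664917988443
(446, -258, 75) [-0.15  0.31 -0.7   0.29 -0.44] 6
(435, -258, 75) [-0.15  0.29 -0.72  0.29 -0.43] 16
(446, -258, 60) [-0.15  0.33 -0.72  0.32 -0.39] 18
(446, -258, 45) [-0.16  0.36 -0.75  0.37 -0.33] 30
t 78.15 p [ 417.1 -258.    90.3] psi -52.4 tilt 10.91 F [-0.5 -0.1 -0.8] w 52.1 j [-0.16  0.25 -0.73  0.27 -0.46  0.58]
toolz [ 0.128 -0.14  -0.982] pitchsum None
[0.003, -0.005, 0.006, 0.0, 0.003, -0.005, 0.006, 0.0, 0.003, -0.005, 0.006, 0.0, 0.0, 0.0, 0.0, 0.0, 0.0, 0.0, 0.0, 0.0]
0.71 [ 442.87202427 -232.04729245   -3.4733582 ]
```

View pics/w35.png

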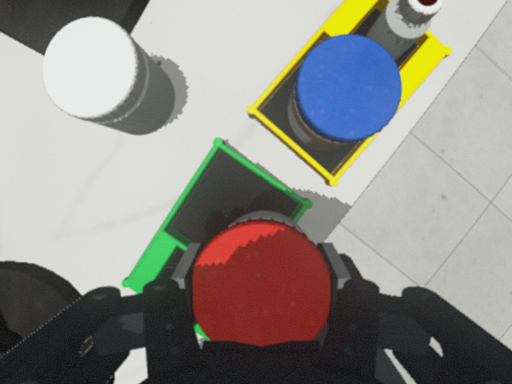

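```bash
python3 - <<'E'
from h import *
for uv in [(218,141),(310,204),(186,240),(127,286)]: print(uv,unproj('wrist',uv,20))
p,R=st()
plan((443,-257,60,-52.3,9))
E
```

```text
(218, 141) [ 481.79225097 -291.4082848 ]
(310, 204) [ 403.62312444 -296.02339573]
(186, 240) [ 457.7088266  -221.18974156]
(127, 286) [ 472.27859246 -165.31516339]
t 78.2 p [ 417.3 -258.    90.8] psi -52.4 tilt 10.97 F [ 0.5 -0.7 -1.7] w 52.6 j [-0.16  0.24 -0.73  0.27 -0.46  0.58]
t 78.2 p [ 417.3 -258.    90.8] psi -52.4 tilt 10.97 F [ 0.5 -0.7 -1.7] w 52.6 j [-0.16  0.24 -0.73  0.27 -0.46  0.58]
toolz [ 0.129 -0.14  -0.982] pitchsum None
[0.002, -0.004, 0.007, 0.0, 0.002, -0.004, 0.007, 0.0, 0.002, -0.004, 0.007, 0.0, 0.002, -0.004, 0.007, 0.0, 0.002, -0.004, 0.007, 0.0]
```

Call:
arm_command(commands=[0.002,-0.003,0.008,0,0.002,-0.005,0.009,0,0.003,-0.005,0.008,0,0.003,-0.004,0.005,0,0.001,-0.002,0.002,0])

```text
clock: 78.7
position: [447.8, -260.1, 62.1]
ee_rot: [0.893, -0.439, 0.092, 0.034]
contact_force: [0.3, 0.1, -1.3]
gripper_width: 52.7
```

```bash
python3 - <<'E'
from h import *
from fk import *
hold(2)
snap('wrist','w36')
p,R=st();t=R[:,2]; q=arm.read_state()['joints'];print(t,clear(q[:5]))
plan((446.5,-258.5,48,-52.3,6))
E
```

```text
t 78.8 p [ 447.4 -260.    62.3] rad 10.747 tang -3.091 psi -52.46 F [ 0.  -0.2 -1.9] w 52.5 j [-0.157  0.33  -0.721  0.323 -0.381  0.523]
t 78.85 p [ 447.2 -260.    62.5] psi -52.5 tilt 11.27 F [-0.2  0.4 -1.3] w 52.6 j [-0.16  0.33 -0.72  0.32 -0.38  0.52]
[ 0.13533343 -0.14091707 -0.98072792] 18.471380212688985
t 78.85 p [ 447.2 -260.    62.5] psi -52.5 tilt 11.27 F [-0.2  0.4 -1.3] w 52.6 j [-0.16  0.33 -0.72  0.32 -0.38  0.52]
toolz [ 0.135 -0.141 -0.981] pitchsum None
[-0.001, 0.0, 0.005, -0.1, -0.001, 0.0, 0.005, -0.1, -0.001, 0.0, 0.005, -0.1, 0.0, 0.0, 0.0, 0.0, 0.0, 0.0, 0.0, 0.0]
```

View pics/w36.png

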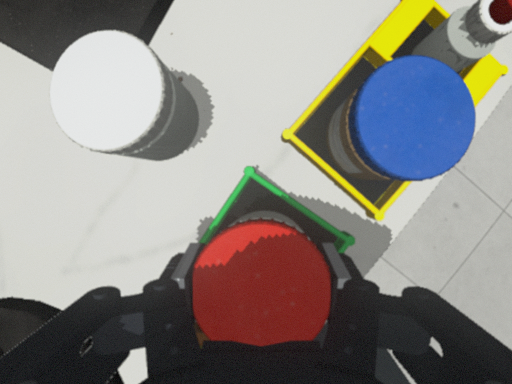

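```bash
python3 - <<'E'
from h import *
import numpy as np
f=unproj('wrist',(266,212),22); print(f, f-28*np.array([.61,-.79]))
for uv in [(250,170),(352,241)]: print(unproj('wrist',uv,20))
E
```

```text
[ 456.76668341 -277.22005126] [ 439.68668341 -255.10005126]
[ 480.2110809  -291.45927163]
[ 403.12925664 -295.55405216]
```

Call:
arm_command(commands=[-0.001,0.0,0.005,0,-0.001,0,0.005,0,-0.001,0,0.004,0,-0.001,0,0.003,0,0,0,0.002,0])

```text
clock: 79.35
position: [447.6, -259.7, 44.6]
ee_rot: [0.893, -0.439, 0.094, 0.034]
contact_force: [-13.0, 13.9, 39.3]
gripper_width: 53.0
```

```bash
python3 - <<'E'
from h import *
hold(1)
E
```

```text
t 79.4 p [ 447.5 -259.8   44.7] rad 10.963 tang -3.107 psi -52.47 F [-6.3  4.8 17.5] w 52.6 j [-0.166  0.358 -0.765  0.399 -0.309  0.451]
```

Call:
arm_command(commands=[0,0,-0.001,0,0,0,0,0,0,0,0,0,0,0,0,0,0,0,0,0], jaw=0.9)

```text
clock: 79.9
position: [447.7, -259.7, 46.3]
ee_rot: [0.893, -0.439, 0.095, 0.034]
contact_force: [0.3, 0.3, -0.5]
gripper_width: 77.0
```

```bash
python3 - <<'E'
from h import *
snap('wrist','w37');snap('side','s37');p,R=st();print(R[:,2])
E
```

```text
t 80.0 p [ 447.7 -259.7   46.3] psi -52.5 tilt 11.57 F [-0.5 -0.2 -0.6] w 76.6 j [-0.17  0.35 -0.76  0.4  -0.31  0.45]
[ 0.1402098  -0.14336247 -0.97968792]
```

View pics/w37.png

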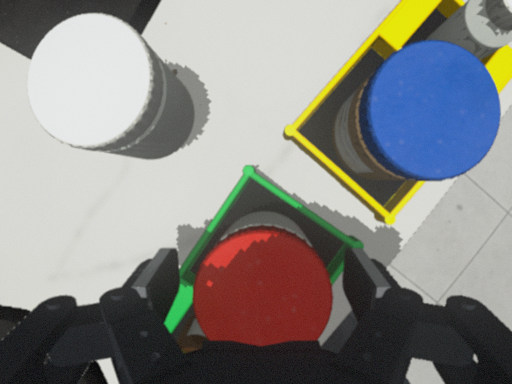

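View pics/s37.png

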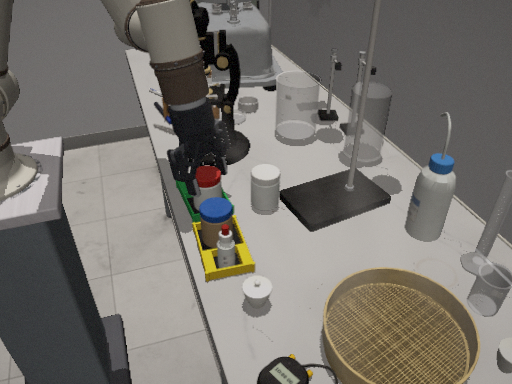

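```bash
python3 - <<'E'
from h import *
from fk import *
p,R=st();t=R[:,2]; q=arm.read_state()['joints']; print(clear(q[:5]))
for P in [(440,-252,70),(432,-248,85),(440,-252,100),(428,-248,100),(415,-252,125),(412,-255,150),(412,-258,190),(420,-270,220)]:
    qq,e=ik(np.array(P,float),t,q[:5],L); print(P,np.round(qq,2),round(clear(qq)))
plan((440,-252,70,-52.5,10),(429,-248,98,-52.5,16))
plan((415,-252,125,-52.5,16),(412,-258,190,-52.5,30))
E
```

```text
t 80.0 p [ 447.7 -259.7   46.3] psi -52.5 tilt 11.57 F [-0.5 -0.2 -0.6] w 76.6 j [-0.17  0.35 -0.76  0.4  -0.31  0.45]
35.828922535268205
(440, -252, 70) [-0.14  0.3  -0.74  0.33 -0.38] 26
(432, -248, 85) [-0.13  0.26 -0.74  0.3  -0.43] 23
(440, -252, 100) [-0.13  0.25 -0.69  0.27 -0.48] 4
(428, -248, 100) [-0.13  0.23 -0.72  0.28 -0.47] 17
(415, -252, 125) [-0.14  0.18 -0.7   0.24 -0.55] 20
(412, -255, 150) [-0.15  0.14 -0.66  0.21 -0.62] 23
(412, -258, 190) [-0.15  0.09 -0.58  0.18 -0.74] 41
(420, -270, 220) [-0.18  0.08 -0.5   0.16 -0.83] 58
t 80.0 p [ 447.7 -259.7   46.3] psi -52.5 tilt 11.57 F [-0.5 -0.2 -0.6] w 76.6 j [-0.17  0.35 -0.76  0.4  -0.31  0.45]
toolz [ 0.14  -0.143 -0.98 ] pitchsum None
[-0.002, 0.0, -0.008, 0.0, -0.002, 0.0, -0.008, 0.0, -0.002, 0.0, -0.008, 0.0, -0.002, 0.003, -0.015, 0.0, -0.002, 0.003, -0.015, 0.0]
t 80.0 p [ 447.7 -259.7   46.3] psi -52.5 tilt 11.57 F [-0.5 -0.2 -0.6] w 76.6 j [-0.17  0.35 -0.76  0.4  -0.31  0.45]
toolz [ 0.14  -0.143 -0.98 ] pitchsum None
[-0.002, 0.003, -0.014, 0.0, -0.002, 0.003, -0.014, 0.0, -0.002, 0.003, -0.014, 0.0, -0.002, 0.003, -0.014, 0.0, -0.002, 0.003, -0.014, 0.0]
[-0.002, 0.003, -0.014, 0.0, 0.005, 0.002, -0.021, 0.0, 0.005, 0.002, -0.021, 0.0, 0.005, 0.002, -0.021, 0.0, 0.0, 0.0, 0.0, 0.0]
```

Call:
arm_command(commands=[-0.002,0,-0.008,0,-0.003,0,-0.01,0,-0.003,0.001,-0.012,0,-0.003,0.001,-0.012,0,-0.003,0.002,-0.01,0])

```text
clock: 80.5
position: [427.1, -242.4, 96.7]
ee_rot: [0.893, -0.439, 0.094, 0.034]
contact_force: [-0.2, -0.2, -0.1]
gripper_width: 76.9
```

```bash
python3 - <<'E'
from h import *
from fk import *
p,R=st();t=R[:,2]; q=arm.read_state()['joints']; print(clear(q[:5]))
plan((415,-252,125,-52.5,16),(412,-258,190,-52.5,30))
E
```

```text
t 80.5 p [ 427.1 -242.4   96.7] psi -52.5 tilt 11.41 F [-0.2 -0.2 -0.1] w 76.9 j [-0.12  0.23 -0.73  0.28 -0.47  0.53]
21.499028566257465
t 80.5 p [ 427.1 -242.4   96.7] psi -52.5 tilt 11.41 F [-0.2 -0.2 -0.1] w 76.9 j [-0.12  0.23 -0.73  0.28 -0.47  0.53]
toolz [ 0.138 -0.142 -0.98 ] pitchsum None
[0.003, 0.007, -0.014, 0.0, 0.003, 0.007, -0.014, 0.0, 0.005, 0.002, -0.021, 0.0, 0.005, 0.002, -0.021, 0.0, 0.005, 0.002, -0.021, 0.0]
```

Call:
arm_command(commands=[0.002,0.005,-0.016,0,0.003,0.006,-0.02,0,0.005,0.003,-0.025,0,0.008,0.004,-0.03,0,0.01,0.004,-0.03,0])

```text
clock: 81.0
position: [404.3, -257.5, 224.6]
ee_rot: [0.894, -0.438, 0.09, 0.033]
contact_force: [1.2, -1.1, 0.5]
gripper_width: 76.7
```

Call:
arm_command(commands=[0.015,0.006,-0.03,0,0.025,0.006,-0.02,0,0.025,0.003,-0.01,0,0.015,0,-0.006,0,0.006,0,-0.002,0])

```text
clock: 81.5
position: [434.1, -324.0, 320.6]
ee_rot: [0.894, -0.436, 0.097, 0.029]
contact_force: [-0.4, -0.2, 0.9]
gripper_width: 77.0
```

```bash
python3 - <<'E'
from h import *
hold(2)
snap('wrist','w38');snap('side','s38');st()
for n in ('red_jar','black_vial','blue_jar','red_vial'):
  for c in ('wrist','side'):
    for x in arm.place_of(c,n)[:1]: print(n,c,x['confidence'],w(c,x['centre']))
E
```

```text
t 81.6 p [ 433.7 -323.5  319.3] rad 11.43 tang -1.252 psi -52.17 F [ 0.   0.1 -0.3] w 76.9 j [-0.291  0.085 -0.223  0.101 -1.083  0.915]
t 81.7 p [ 432.8 -322.8  318. ] psi -52.1 tilt 11.43 F [ 0.4 -1.1 -0.3] w 76.9 j [-0.29  0.08 -0.23  0.1  -1.08  0.92]
red_jar wrist 0.85 [ 436.80013104 -254.17315295    0.96916697]
red_jar side 0.95 [ 447.27099117 -253.96484805    2.41511411]
black_vial wrist 0.82 [ 441.08366003 -194.17984169   -1.33559932]
blue_jar wrist 0.78 [ 433.74853915 -352.33040054    2.50909936]
blue_jar side 0.9 [ 4.37995728e+02 -3.58942864e+02  3.96265871e-01]
red_vial wrist 0.75 [ 4.33219098e+02 -4.24800898e+02 -3.38780477e-01]
red_vial side 0.71 [ 433.88496796 -424.45649358    1.48067084]
```

View pics/w38.png

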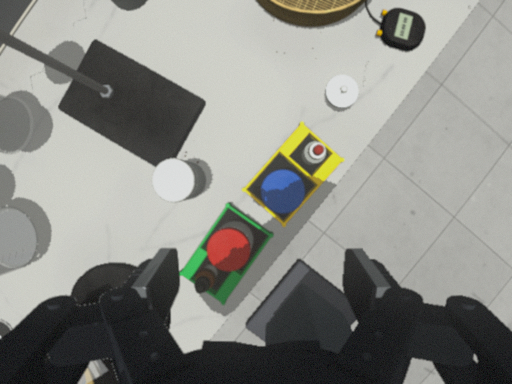

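View pics/s38.png

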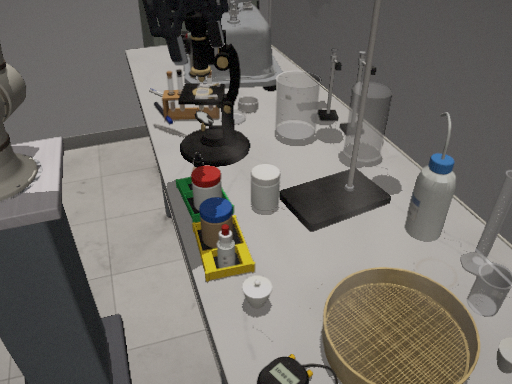

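```bash
python3 - <<'E'
import cv2
a=cv2.imread('pics/w38.png')[200:310,160:300]; b=cv2.imread('pics/s38.png')[140:290,160:280]
a=cv2.resize(a,(420,330)); b=cv2.resize(b,(360,450)); 
import numpy as np
c=np.zeros((450,790,3),np.uint8); c[:330,:420]=a; c[:,425:785]=b
cv2.imwrite('pics/c38.png',c)
E
```

```text
(no output)
```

View pics/c38.png

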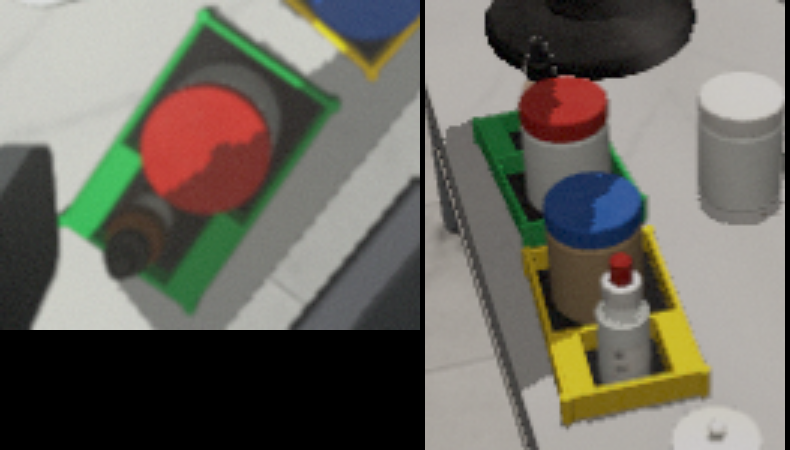

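```bash
python3 - <<'E'
from h import *
import numpy as np
f=lambda q:[(np.array(q)[0][0]-160)*3,(np.array(q)[0][1]-200)*3]
for P in [(441,-192,4),(441,-192,93),(440,-253.5,80)]: print(P,f(proj('wrist',P)))
E
```

```text
(441, -192, 4) [np.float64(148.32559236109648), np.float64(212.26726135021022)]
(441, -192, 93) [np.float64(107.54577116572557), np.float64(273.2714448219061)]
(440, -253.5, 80) [np.float64(203.3585529967807), np.float64(154.52214311879388)]
```

```bash
python3 - <<'E'
from h import *
import cv2,numpy as np
p,R=st()
a=arm.get_image('wrist'); 
np.save('w39.npy',a)
c=cv2.cvtColor(a,cv2.COLOR_RGB2BGR)[245:305,175:255]
c=cv2.convertScaleAbs(c,alpha=2.2,beta=20)
cv2.imwrite('pics/c39.png',cv2.resize(c,(800,600),interpolation=cv2.INTER_CUBIC))
m=arm.regions_of('wrist','black_vial')
if m:
  ys,xs=np.nonzero(m[0]['mask']); print(m[0]['confidence'],xs.min(),xs.max(),ys.min(),ys.max(),xs.mean(),ys.mean())
for v in [(441,-192),(441,-197)]:
  for z in (4,61,75,93): print(v,z,(proj('wrist',(*v,z))[0]-[175,245])*10)
E
```

```text
t 82.1 p [ 433.5 -323.3  318.6] psi -52.1 tilt 11.52 F [0.  0.3 0.2] w 76.8 j [-0.29  0.09 -0.22  0.1  -1.08  0.92]
0.93 195 216 262 292 205.21459227467813 277.068669527897
(441, -192) 4 [344.69827337 258.68184418]
(441, -192) 61 [264.03210259 379.42074628]
(441, -192) 75 [240.89220315 414.06214646]
(441, -192) 93 [208.7973157  462.11422918]
(441, -197) 4 [364.37049078 233.81307814]
(441, -197) 61 [286.13712419 351.50931824]
(441, -197) 75 [263.68431628 385.29369794]
(441, -197) 93 [232.53394604 432.16952913]
```

View pics/c39.png

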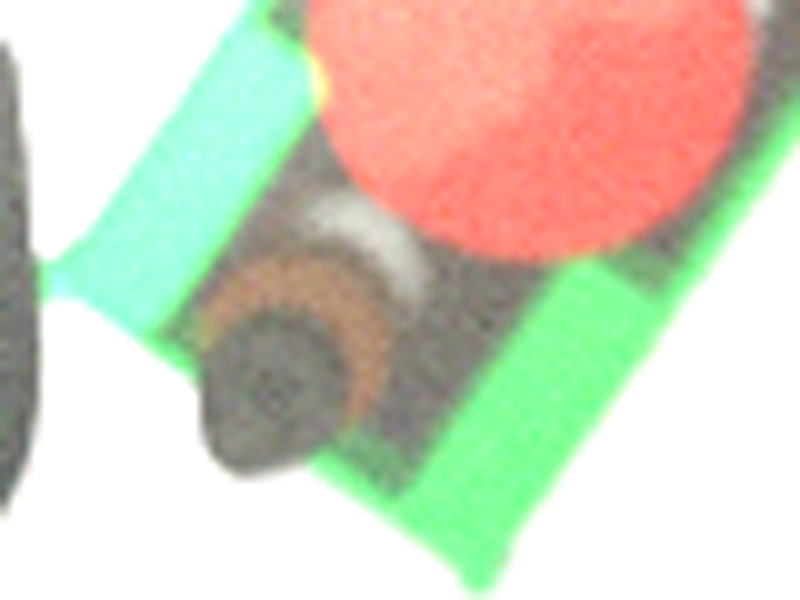

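```bash
python3 - <<'E'
from h import *
print(arm.job_done())
E
```

```text
the job is handed in; nothing more can be done
None
```

Both sampling kits are made up and the job is handed in, at about 82 s of the 99 s allowed.

- **Kits:** the green tray holds the red-lidded jar in its large well and the black-topped bottle in its small well. The yellow tray holds the blue-lidded jar and the red-topped bottle the same way. Everything was set down upright and released. The white jar and crucible were not moved.
- **Extra move:** I set the red jar down on the worktop once on the way, then picked it up again for its well.
- **Forces:** the hardest contact I saw was a wrist force of about 44 N for a moment as the red jar touched its well floor, against the 120 N limit. I have no direct reading of the pressing force that the 40 N limit applies to.

**Last checks:**
- **Pictures:** the final side and wrist pictures show all four items standing in their wells, with the gripper clear of everything.
- **Black bottle:** its shoulder, cap and tip lined up with an upright bottle. It sits off-centre, toward the divider wall of its well, at about y −197 mm where the well centre is about −189 mm.
- **Disagreements:** the trained networks' position estimates differed slightly between cameras, by up to about 10 mm in x for the red jar. The side camera did not report the black bottle at all, because the red jar hides it.

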